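# Stand up the fallen adhesive bottles and shut them in their case

## Task

The adhesive bottles have been left lying on the white gluing board. Tip every one of them up onto its foot, keeping the foot on the board until the bottle is upright so that nothing seeps out at the cap, and stand each in a cell of the storage case, cap up; when all are in, lower the lid fully shut without slamming it. Leave the tin, the tape and the seam roller where they are.

Things in the scene. Friction and masses are not known exactly. Their poses are not given: they have to be found in the camera images.
- bottle1_center (a point): centre of bottle 1 (may be absent): yellow, 40 x 40 mm square, 160 mm long, 0.22 kg, lying on the white board (top at z = 6 mm). Point on its axis, half-way along. x axis: from flat foot to cap (straight up when it stands). Square body x = -80 to +32 mm; red ball cap, 30 mm diameter, centred at x = +65 mm: gripped there, the bottle can swing between the fingers
- bottle1_foot (a point): centre of the flat 40 x 40 mm foot of bottle 1, at x = -80 mm from its centre; same axes
- bottle2_center (a point): centre of bottle 2 (may be absent): yellow, 40 x 40 mm square, 160 mm long, 0.22 kg, lying on the white board (top at z = 6 mm). Point on its axis, half-way along. x axis: from flat foot to cap (straight up when it stands). Square body x = -80 to +32 mm; red ball cap, 30 mm diameter, centred at x = +65 mm: gripped there, the bottle can swing between the fingers
- bottle2_foot (a point): centre of the flat 40 x 40 mm foot of bottle 2, at x = -80 mm from its centre; same axes
- bottle3_center (a point): centre of bottle 3 (may be absent): yellow, 40 x 40 mm square, 160 mm long, 0.22 kg, lying on the white board (top at z = 6 mm). Point on its axis, half-way along. x axis: from flat foot to cap (straight up when it stands). Square body x = -80 to +32 mm; red ball cap, 30 mm diameter, centred at x = +65 mm: gripped there, the bottle can swing between the fingers
- bottle3_foot (a point): centre of the flat 40 x 40 mm foot of bottle 3, at x = -80 mm from its centre; same axes
- bottle4_center (a point): centre of bottle 4 (may be absent): yellow, 40 x 40 mm square, 160 mm long, 0.22 kg, lying on the white board (top at z = 6 mm). Point on its axis, half-way along. x axis: from flat foot to cap (straight up when it stands). Square body x = -80 to +32 mm; red ball cap, 30 mm diameter, centred at x = +65 mm: gripped there, the bottle can swing between the fingers
- bottle4_foot (a point): centre of the flat 40 x 40 mm foot of bottle 4, at x = -80 mm from its centre; same axes
- case: grey case with red lid, fixed to the bench, 146 x 146 mm, walls 5 mm thick, 130 mm high, inside floor 5 mm above the bench. Origin under its centre; x points from its front to the hinge side. Inside, a black cross (4 mm thick, top 110 mm above the bench) makes 2 x 2 cells of 66 x 66 mm; a bottle standing in a cell reaches 165 mm above the bench
- cell1 (a point): centre of the floor of a cell of the case: hinge side, right (-y)
- cell2 (a point): centre of the floor of a cell of the case: hinge side, left (+y)
- cell3 (a point): centre of the floor of a cell of the case: front, right (-y)
- cell4 (a point): centre of the floor of a cell of the case: front, left (+y)
- lid (a joint): angle of the case's lid in rad: 0 shut, grows as it opens, about 1.9 standing open at the start (stop at 2.05). A stiff hinge holds it where it is left: a push of 1 to 3 N at the front edge lowers it
- lid_hinge (a point): point on the hinge axis, midway along it, 130 mm above the bench and 8 mm behind the case's rear wall; the axis runs along the case's y
- lid_tab (a point): centre of the black pull tab on the lid's front edge, 28 mm long, 70 mm wide, 8 mm thick. Its axes are the lid's (with the lid shut, those of the case); the hinge axis lies at x = +167, z = -14 mm from it. The lid is a hollow cap 44 mm deep: its outside top face is at z = +30 mm from this point, x = +13 to +159, y = -73 to +73 mm
- tin: steel adhesive tin, 104 mm diameter, 118 mm tall, a bystander; origin under its centre
- tape: roll of masking tape lying flat, 96 mm diameter, 25 mm high, a bystander; origin under its centre
- roller: rubber seam roller with a wooden handle, 160 mm long, 50 mm wide, 40 mm high, a bystander; origin under its middle
Mind the look-alikes: they are no part of the job. Leave any turquoise look-alike of the part that bears bottle3_center alone. Leave any purple look-alike of the part that bears bottle2_center alone.

How it is judged:
By the outcome, as a careful person would: the job done as asked, in the order asked, and still so for the second after the job is handed in, with the robot touching nothing.
Of bottle1, bottle2, bottle3, bottle4 only 3 to 4 are there at a start; the rules pass over those that are not, and their reading is None.
At some moment in a run one of bottle1, bottle2, bottle3, bottle4 may be knocked a few centimetres aside while the robot is not near it.
It also fails if it takes over 210 s, if anything falls off the work surface, if the arm or the gripper's body presses on something with over 40 N, if the wrist force passes 120 N, or if a joint passes its speed limit or range.

## Robot

A 7-joint arm with a two-finger parallel gripper is mounted at the origin on the work surface. World frame = base frame: x ahead of the robot, y to its left, z up, the work surface at z = 0. Lengths are in m, angles in rad, forces in N, time in s.
With the tool pointing down it reaches from about 0.4 to 0.875 m from the base axis. Payload 19.3 kg.
Tool frame: the origin (TCP) lies at the very end of the fingers, on their centre line; the grasp point (between the pads) lies 19 mm behind it; z points along the fingers, y is the direction in which the jaws open and shut (so a half turn about z gives the same grasp; the last joint's range is limited). The gripper opens to 85 mm and grips with 20 to 120 N. Pads are 22 mm wide; open, the fingers measure 114 mm over their backs; the gripper's body (76 mm by 85 mm) begins 54 mm behind the grasp point. The pads swing forward as they close: fully open they stand 13 mm farther back than shut.
Start: joints at [-1.401, 0.521, -0.036, 1.599, 0.021, 1.021, -0.113], TCP at [0.148, 0.607, 0.231] pointing down, gripper open.
Joint ranges: [-2.91, 2.91], [-0.3, 2.13], [-1.5, 1.42], [0.17, 2.43], [-1.26, 4.41], [0.16, 1.93], [-2.52, 2.52]. Speed limits (rad/s): [1.89, 1.89, 2.39, 2.39, 3.01, 3.01, 3.01].

## Interface

Orientations are given as [roll, pitch, yaw] about the fixed x, y, z axes, in that order (R = Rz(yaw) Ry(pitch) Rx(roll)).
In Python, from workcell import bot gives the robot as it stands. The module is installed in compiled form; this text tells all that it offers.
- The arm moves only by the shell command python3 -m inch 'ROWS' [FORCE]. ROWS is JSON, a list of rows, each an object of numbers: "dx", "dy", "dz": the shift along the tool's x, y, z in mm; "rx", "ry", "rz": the turn, a rotation vector about the tool's x, y, z in rad; "hand": the closure, from -1 (fully open) to 1 (shut), so that 0 is half open. In form: [{"dx": .., "dy": .., "dz": .., "rx": .., "ry": .., "rz": .., "hand": ..}, ...]. A call has 1 to 10 rows; each row shifts and turns the commanded pose from where the row before left it, along the tool's axes as they then stand; what a row does not reach is not made up. A row lasts 1/10 s, in which the tool goes at most 50 mm and 8.59 degrees, less where a joint would pass 70% of its speed; a pose out of reach is approached as far as the arm can. A call with a gripper value outside its range is refused whole. The fingers move at their own pace and stop on an object; FORCE is the grip in N (left out, the last holds). Time passes only in rows, so rows that do not move let the fingers close. It gives the time, the measured TCP pose, the force and the opening at its end, in the units of the state.
- bot.observe(): the state, without advancing time (a new reading comes with each control period).
- bot.grab_frame(name): name is "scene" or "top" or "wrist"; returns (picture, depth): 400x640x3 uint8, red, green, blue; 400x640 float32, m along the optical axis (not along the pixel's ray), 0 where there is no reading.
- bot.get_calibration(name): a dict with "vertical_fov" (degrees; the focal length in pixels is half the picture's height over the tangent of half this angle, whatever the lens; pixels are square), "cx", "cy" (the principal point, pixels), "origin" and "orientation" of the camera in the world. Camera axes: x right, y down, z forward; pixel columns grow to the right and rows downward; lengths in m; the calibration is good to about 2 mm. A picture is of the moment at which its call begins: read the wrist's pose just before it. get_calibration takes no time and is no camera call; for the wrist camera it gives the pose at the moment of the call.
- bot.job_done(): hands the job in, once; it reports no verdict.
Trained networks look in the newest picture that a camera, given by its name, has taken for a name from the list of things; names that differ only in an ending like _2 or _b are one class to them, and where a whole thing is asked for, a point or a joint stands for the part that bears it (a point fixed in the world has none). Each returns a list of dicts, best first, with "score" (0 to 1); they miss things now and then, are a little off and sometimes report something else, mostly with a low value. They report only what shows in the picture. A call takes as long as a camera call. They do not tell look-alikes from the thing itself.
- bot.trace(camera, target): "region" (400x640 bool, what is visible of it) and "box" ([left, top, right, bottom] in pixels, round what is visible of it).
- bot.tip_of(camera, target): "centre" ([row, column] in pixels: a listed point, or the origin of a listed thing).
The state is a dict: "clock": time; "qpos": joint angles; "qd": joint speeds; "joint_efforts": joint torques, N m; "position": TCP position; "tool_rot": TCP orientation; "force": force on the tool from outside, world axes, zero at the start; "moment": the same for the moment, N m; "grip_width": finger opening in m.
Only numpy, scipy, OpenCV 4.12 (cv2) and the standard library are available. Lean on these libraries where they do the work, as an engineer would, in place of code of your own. Each camera call takes 0.05 s, during which the arm holds its last target.

## Working session

There is one attempt and no reset: what is moved stays moved. The work goes in short steps, Python scripts to look and compute and a shell command to move; the robot and the scene stay as the last step left them, time stands still between calls to the robot, and variables do not carry over. Pictures are saved under pics/ and viewed, and the job is handed in when it is done.

```bash
ls; mkdir -p pics
cat > h.py <<'E'
import numpy as np, cv2
from workcell import bot
from scipy.spatial.transform import Rotation as R
def K(name):
    c=bot.get_calibration(name); f=200/np.tan(np.radians(c['vertical_fov'])/2)
    return c,f
def save(name,fn):
    im,d=bot.grab_frame(name); cv2.imwrite('pics/'+fn,im[:,:,::-1]); return im,d
def ori(c):
    o=np.array(c['orientation'])
    return R.from_euler('xyz',o).as_matrix() if o.shape==(3,) else o
def cloud(name,d,cal=None):
    c,f=cal or K(name)
    v,u=np.mgrid[0:400,0:640]
    p=np.stack([(u-c['cx'])/f*d,(v-c['cy'])/f*d,d],-1)
    return p@ori(c).T+np.array(c['origin'])
E
python3 - <<'E'
from h import *
s=bot.observe(); print(s)
for n in ['scene','top','wrist']:
    print(n,bot.get_calibration(n)); im,d=save(n,n+'0.png')
E
```

```text
pics
{'clock': 0.0, 'qpos': array([-1.40124679,  0.52199471, -0.03629259,  1.59999216,  0.02120636,
        1.02108008, -0.11279951]), 'qd': array([-0.00040356, -0.00045971,  0.00011523,  0.00065269, -0.00024827,
       -0.00035431, -0.00036451]), 'joint_efforts': array([-9.00177001e-04, -9.27089381e+01,  1.97971657e+00, -3.69939852e+01,
        1.78627350e-02,  7.96258537e-03, -2.97467864e-05]), 'position': array([0.14839159, 0.60679596, 0.23074382]), 'tool_rot': array([-3.14050787e+00,  9.95007856e-05,  2.90180654e+00]), 'force': array([ 0.75018011, -0.38911203,  0.11990832]), 'moment': array([-0.00273742, -0.01824836,  0.03370886]), 'grip_width': 0.08514503077821424}
scene {'vertical_fov': 48.47278834134728, 'cx': 319.6052213284413, 'cy': 205.28504821735046, 'origin': array([ 0.72914008, -0.36002543,  1.15762265]), 'orientation': array([-2.81417513,  0.00525162,  0.62943572])}
top {'vertical_fov': 46.82729732602289, 'cx': 327.81777811095134, 'cy': 206.18020774235993, 'origin': array([ 0.33539083, -0.09033751,  1.27253914]), 'orientation': array([-2.99134103, -0.00419635, -1.58251556])}
wrist {'vertical_fov': 62.2892586979808, 'cx': 324.7796336470146, 'cy': 198.84011908617077, 'origin': array([0.08346231, 0.62277772, 0.3738577 ]), 'orientation': array([ 2.87380762e+00, -1.55008365e-04,  1.32997343e+00])}
```

View pics/scene0.png

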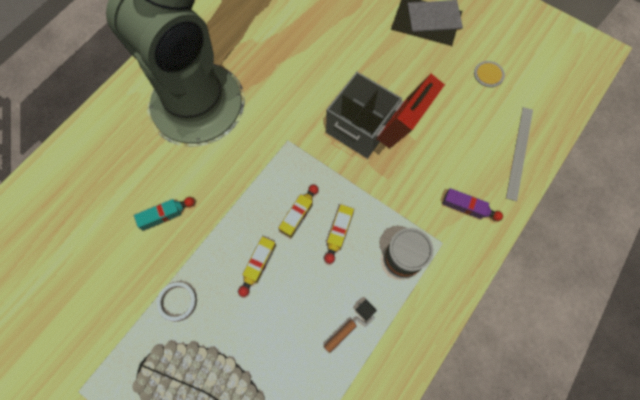

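View pics/top0.png

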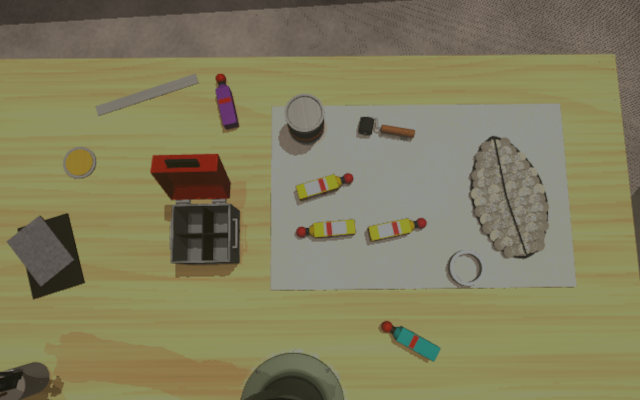

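View pics/wrist0.png

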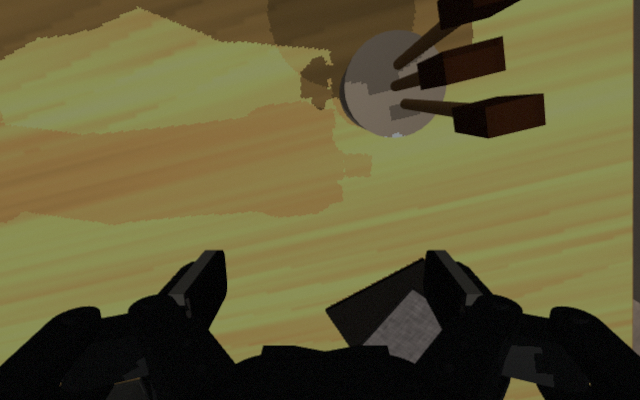

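The scene view shows three yellow bottles on the white board: scene (297,214), (341,228) and (259,260), which are top (326,228), (320,187) and (391,230). The turquoise look-alike is at top (417,344) and the purple one at top (226,103). The case is at top (206,234) with its lid open behind it. I'll measure these next.

```bash
cat > meas.py <<'E'
from h import *
def bottles(name='top',fn=None):
    im,d=bot.grab_frame(name)
    if fn: cv2.imwrite('pics/'+fn,im[:,:,::-1])
    P=cloud(name,d)
    hsv=cv2.cvtColor(im,cv2.COLOR_RGB2HSV)
    out=[]
    for r in bot.trace(name,'bottle1_center'):
        m=r['region']&(d>0)
        if m.sum()<50: continue
        p=P[m]; h=np.median(hsv[m][:,0])
        red=m&((hsv[...,0]<8)|(hsv[...,0]>172))&(hsv[...,1]>120)
        c=p[:,:2].mean(0); u,s,vt=np.linalg.svd(p[:,:2]-c,full_matrices=False)
        a=vt[0]; rc=P[red][:,:2]
        t=(p[:,:2]-c)@a
        w=(p[:,:2]-c)@vt[1]
        # body midline: cap end is side w/ narrow; use far red
        ends=[t.min(),t.max()]
        wid=[np.ptp(w[np.abs(t-e)<0.03]) for e in (t.min()+.02,t.max()-.02)]
        out.append(dict(score=round(r['score'],2),hue=h,n=int(m.sum()),c=c.round(3),yaw=round(float(np.arctan2(a[1],a[0])),3),len=round(float(np.ptp(t)),3),mid=(c+a*np.mean(ends)).round(4),zmax=np.percentile(p[:,2],95).round(3),redc=rc.mean(0).round(3) if len(rc) else None,box=np.round(r['box'])))
    return im,d,P,out
E
python3 - <<'E'
from meas import *
for n in ['top','scene']:
    im,d,P,o=bottles(n)
    for x in o: print(n,x)
    for t in ['tin','tape','roller','case','lid_tab']:
        for r in bot.trace(n,t)[:2]:
            m=r['region']&(d>0); print(t,round(r['score'],2),np.median(P[m],0).round(3),P[m].min(0).round(3),P[m].max(0).round(3))
    for t in ['bottle1_center','bottle1_foot','case','lid_tab','lid_hinge','cell1','cell2','cell3','cell4']:
        for r in bot.tip_of(n,t)[:5]:
            a,b=map(int,np.round(r['centre'])); print(t,round(r['score'],2),(a,b),P[a,b].round(3))
    for uv in [(200,20),(205,400)]: pass
print(bot.observe()['clock'])
E
```

```text
top {'score': 0.72, 'hue': np.float64(30.0), 'n': 767, 'c': array([ 0.459, -0.099]), 'yaw': 1.649, 'len': 0.155, 'mid': array([ 0.458 , -0.0909]), 'zmax': np.float64(0.049), 'redc': array([ 0.456, -0.056]), 'box': array([298., 220., 352., 238.])}
tin 0.93 [ 0.742 -0.038  0.119] [ 0.704 -0.088  0.007] [0.808 0.014 0.129]
tape 0.56 [ 0.353 -0.469  0.029] [ 0.307 -0.512 -0.002] [ 0.398 -0.419  0.038]
roller 0.6 [ 0.736 -0.251  0.035] [ 0.713 -0.34  -0.001] [ 0.784 -0.184  0.052]
case 0.76 [0.512 0.22  0.126] [ 0.37   0.136 -0.006] [0.632 0.349 0.305]
lid_tab 0.81 [0.572 0.225 0.187] [ 0.528  0.148 -0.007] [0.686 0.403 0.305]
bottle1_center 0.95 (230, 324) [ 0.457 -0.087  0.045]
bottle1_foot 0.73 (228, 353) [ 0.462 -0.164  0.044]
bottle1_foot 0.72 (227, 219) [0.473 0.203 0.003]
case 0.77 (239, 214) [0.44  0.216 0.001]
lid_tab 0.78 (160, 182) [0.587 0.218 0.3  ]
lid_hinge 0.86 (199, 204) [0.528 0.21  0.14 ]
lid_hinge 0.74 (229, 400) [ 0.458 -0.29   0.044]
lid_hinge 0.62 (265, 465) [ 0.361 -0.471  0.003]
lid_hinge 0.36 (195, 297) [ 0.559 -0.013  0.007]
cell1 0.95 (247, 225) [0.417 0.185 0.
[... 1600 characters left out ...]
69 -0.171  0.041]
case 0.65 (125, 359) [0.449 0.204 0.037]
lid_tab 0.56 (96, 420) [0.584 0.21  0.301]
lid_tab 0.32 (144, 364) [0.502 0.145 0.075]
lid_hinge 0.63 (120, 388) [0.52  0.23  0.101]
cell1 0.79 (142, 362) [0.496 0.145 0.08 ]
cell1 0.61 (123, 375) [0.491 0.216 0.074]
cell1 0.57 (112, 354) [0.422 0.215 0.066]
cell2 0.79 (142, 362) [0.496 0.145 0.08 ]
cell2 0.61 (123, 375) [0.491 0.216 0.074]
cell2 0.57 (112, 354) [0.422 0.215 0.066]
cell3 0.79 (142, 362) [0.496 0.145 0.08 ]
cell3 0.61 (123, 375) [0.491 0.216 0.074]
cell3 0.57 (112, 354) [0.422 0.215 0.066]
cell4 0.79 (142, 362) [0.496 0.145 0.08 ]
cell4 0.61 (123, 375) [0.491 0.216 0.074]
cell4 0.57 (112, 354) [0.422 0.215 0.066]
1.75
```

Run:
```python
import cv2,numpy as np
a=cv2.imread('pics/top0.png');b=cv2.imread('pics/scene0.png')
A=cv2.resize(a[140:280,150:450],(800,373),interpolation=cv2.INTER_CUBIC)
cv2.imwrite('pics/crop0.png',A)
```

```text
(no output)
```

View pics/crop0.png

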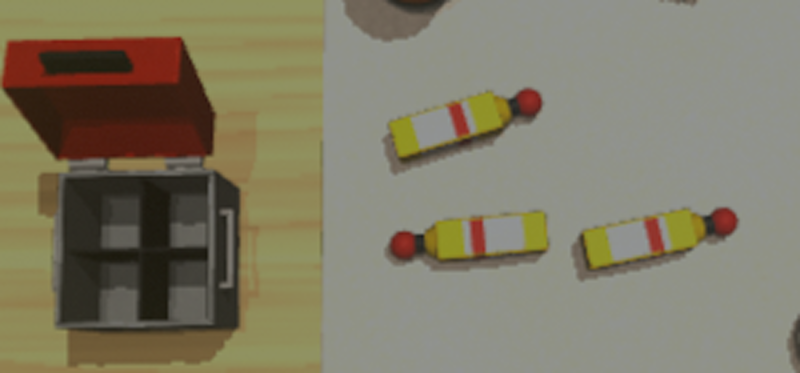

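```bash
cat >> meas.py <<'E'
def find(name='top',verbose=True,fn=None):
    im,d=bot.grab_frame(name)
    if fn: cv2.imwrite('pics/'+fn,im[:,:,::-1])
    P=cloud(name,d)
    hsv=cv2.cvtColor(im,cv2.COLOR_RGB2HSV)
    H,S=hsv[...,0],hsv[...,1]
    yel=((H>22)&(H<36)&(S>150)&(P[...,2]>0.02)&(d>0)).astype(np.uint8)
    red=(((H<9)|(H>171))&(S>120)&(P[...,2]>0.012)&(P[...,2]<0.2)&(d>0)).astype(np.uint8)
    obj=((P[...,2]>0.012)&(P[...,2]<0.07)&(d>0)&(P[...,0]<0.95)).astype(np.uint8)
    n,l,st,ce=cv2.connectedComponentsWithStats(obj)
    res=[]
    for i in range(1,n):
        m=l==i
        if m.sum()<150 or (yel[m]).sum()<60 or m.sum()>5000: continue
        ym=m&(yel>0)
        yc=P[ym][:,:2].mean(0)
        rr=P[m&(red>0)][:,:2]
        # cap = red farthest from yellow centroid
        dist=np.linalg.norm(rr-yc,axis=1)
        cap=rr[dist>0.06].mean(0) if (dist>0.06).any() else None
        top=m&(P[...,2]>0.038)
        rect=cv2.minAreaRect((P[top][:,:2]*1000).astype(np.float32))
        # body points only (exclude cap): 
        q=P[top][:,:2]
        c0=np.array(rect[0])/1000
        dd=None
        if cap is not None:
            a=cap-yc; a/=np.linalg.norm(a)
            b=np.array([-a[1],a[0]])
            t=(q-cap)@a; w=(q-cap)@b
            body=t<-0.035
            # refine axis by fit of mid-line
            A=np.polyfit(t[body],w[body],1)
            yaw=np.arctan2(a[1],a[0])+np.arctan(A[0])
            bc=q[body].mean(0)
            foot=t.min()
            res.append(dict(px=ce[i].round(0),n=int(m.sum()),cap=cap.round(4),bodyc=bc.round(4),yaw_body=round(float(yaw),3),yaw_cap=round(float(np.arctan2(*(cap-bc)[::-1])),3),foot_t=round(float(foot),4),width=np.round(np.ptp(w[body]),3),z=P[top][:,2].mean().round(3)))
    if verbose:
        for r in res: print(name,r)
    return res,im,d,P
E
python3 - <<'E'
from meas import *
for n in ['top','scene']:
    r,im,d,P=find(n)
    z=P[...,2]
    # case rim: z 0.115..0.14 near case
    m=(abs(z-0.13)<0.008)&(abs(P[...,0]-0.45)<0.09)&(abs(P[...,1]-0.22)<0.12)&(d>0)
    rect=cv2.minAreaRect((P[m][:,:2]*1000).astype(np.float32)); print('rim',m.sum(),rect,P[m][:,2].mean())
    m=(abs(P[...,0]-0.6)<0.2)&(abs(P[...,1]+0.2)<0.2)&(abs(z-0.006)<0.012)&(d>0); print('board z',np.median(z[m]))
E
```

```text
top {'px': array([322., 186.]), 'n': 830, 'cap': array([ 0.6   , -0.1538]), 'bodyc': array([ 0.5747, -0.0668]), 'yaw_body': -1.283, 'yaw_cap': -1.288, 'foot_t': -0.1457, 'width': np.float64(0.042), 'z': np.float64(0.045)}
top {'px': array([328., 229.]), 'n': 819, 'cap': array([ 0.4545, -0.025 ]), 'bodyc': array([ 0.4617, -0.1139]), 'yaw_body': 1.649, 'yaw_cap': 1.651, 'foot_t': -0.1438, 'width': np.float64(0.041), 'z': np.float64(0.045)}
top {'px': array([394., 229.]), 'n': 814, 'cap': array([ 0.4749, -0.3485]), 'bodyc': array([ 0.4566, -0.2598]), 'yaw_body': -1.372, 'yaw_cap': -1.367, 'foot_t': -0.1452, 'width': np.float64(0.041), 'z': np.float64(0.045)}
rim 767 ((455.929931640625, 220.6232452392578), (168.44683837890625, 148.2683868408203), 0.30246490240097046) 0.13002287502187426
board z 0.005310059437865222
scene {'px': array([298., 212.]), 'n': 876, 'cap': array([ 0.4589, -0.0285]), 'bodyc': array([ 0.4649, -0.1181]), 'yaw_body': 1.655, 'yaw_cap': 1.637, 'foot_t': -0.1433, 'width': np.float64(0.042), 'z': np.float64(0.046)}
scene {'px': array([338., 232.]), 'n': 845, 'cap': array([ 0.604 , -0.1574]), 'bodyc': array([ 0.5781, -0.072 ]), 'yaw_body': -1.276, 'yaw_cap': -1.277, 'foot_t': -0.1475, 'width': np.float64(0.04), 'z': np.float64(0.045)}
scene {'px': array([256., 265.]), 'n': 983, 'cap': array([ 0.4789, -0.3507]), 'bodyc': array([ 0.4602, -0.2641]), 'yaw_body': -1.374, 'yaw_cap': -1.358, 'foot_t': -0.1441, 'width': np.float64(0.042), 'z': np.float64(0.046)}
rim 634 ((456.6334228515625, 217.10357666015625), (167.19076538085938, 149.6232452392578), 0.34493252635002136) 0.12911953792483288
board z 0.006403011371765577
```

Run:
```python
from meas import *
for n in ['top','scene']:
    im,d=bot.grab_frame(n); P=cloud(n,d); z=P[...,2]
    m=(abs(z-0.13)<0.006)&(d>0)&(abs(P[...,0]-0.45)<0.1)&(abs(P[...,1]-0.22)<0.1)
    p=P[m]
    a=p[abs(p[:,1]-.219)<.05]
    f=a[a[:,0]<.40][:,0]; r=a[a[:,0]>.49][:,0]
    print('front',f.min(),f.max(),f.mean(),'rear',np.percentile(r,[0,10,25,50,75,90,100]).round(4))
    a=p[(abs(p[:,0]-.445)<.05)]
    f=a[a[:,1]<.16][:,1]; r=a[a[:,1]>.27][:,1]
    print('right',f.min(),f.max(),'left',r.min(),r.max())
    ctr=(abs(z-0.11)<0.006)&(abs(P[...,0]-0.445)<0.06)&(abs(P[...,1]-0.22)<0.06)
    print('cross',np.median(P[ctr],0), ctr.sum())
```

```text
front 0.37151065657285354 0.3777503899129987 0.374554033017847 rear [0.5126 0.5139 0.5155 0.5203 0.5396 0.547  0.55  ]
right 0.1468452627922464 0.15212369271387816 left 0.2874666410247036 0.2951590465065022
cross [0.44410984 0.21979701 0.10889385] 183
front 0.3728581578473828 0.37970114084940676 0.37646098877335493 rear [0.5142 0.5154 0.5164 0.5187 0.5223 0.5258 0.5391]
right 0.14271583195009374 0.1504431321609383 left 0.2833966703891475 0.2940319955886993
cross [0.44685066 0.21696188 0.1089694 ] 176
```

```bash
cat > plan.py <<'E'
import sys
from h import *
from scipy.linalg import expm
def fold(T,row):
    D=np.eye(4); D[:3,3]=row[:3]; D[:3,:3]=R.from_rotvec(row[3:]).as_matrix()
    return T@D
def cur():
    s=bot.observe(); T=np.eye(4); T[:3,:3]=R.from_euler('xyz',s['tool_rot']).as_matrix(); T[:3,3]=s['position']; return T,s
def plan(pos,yaw,n,pitchdir=None,show=True,T0=None,Rt=None):
    T,s=cur()
    if T0 is not None: T=T0
    G=R.from_euler('xyz',[np.pi,0,yaw]).as_matrix() if Rt is None else Rt
    w=R.from_matrix(T[:3,:3].T@G).as_rotvec()/n
    # linear solve
    A=np.zeros((3,3)); Rk=T[:3,:3].copy(); q=R.from_rotvec(w).as_matrix()
    for k in range(n): A+=Rk; Rk=Rk@q
    d=np.linalg.solve(A,np.array(pos)-T[:3,3])
    print('rows',n,'d mm',(d*1000).round(2),'rot',w.round(4),'total rot deg',np.degrees(np.linalg.norm(w)*n).round(2))
    if show:
        X=T.copy(); pts=[]
        for k in range(n): X=fold(X,np.r_[d,w]); pts.append(X[:3,3].round(3))
        print(np.array(pts)[::max(1,n//5)].tolist())
    return d,w
def st():
    s=bot.observe(); print('t',round(s['clock'],2),'pos',s['position'].round(4),'rot',s['tool_rot'].round(3),'F',s['force'].round(1),'M',s['moment'].round(2),'w',round(s['grip_width'],4),'q',s['qpos'].round(2))
E
python3 - <<'E'
from plan import *
plan([0.457,-0.027,0.23],1.648,22)
E
```

```text
rows 22 d mm [-32.92  -9.46   0.06] rot [-0.     0.     0.057] total rot deg 71.84
[[0.178, 0.59, 0.231], [0.286, 0.506, 0.231], [0.372, 0.4, 0.231], [0.432, 0.277, 0.231], [0.462, 0.144, 0.23], [0.462, 0.007, 0.23]]
```

```bash
python3 -m inch '[{"dx":-20,"dy":-6,"rz":0.04,"hand":-1},{"dx":-33,"dy":-9.5,"rz":0.057},{"dx":-33,"dy":-9.5,"rz":0.057},{"dx":-33,"dy":-9.5,"rz":0.057},{"dx":-33,"dy":-9.5,"rz":0.057},{"dx":-33,"dy":-9.5,"rz":0.057},{"dx":-33,"dy":-9.5,"rz":0.057},{"dx":-33,"dy":-9.5,"rz":0.057},{"dx":-33,"dy":-9.5,"rz":0.057},{"dx":-33,"dy":-9.5,"rz":0.057}]' 20
python3 -m inch '[{"dx":-33,"dy":-9.5,"rz":0.057},{"dx":-33,"dy":-9.5,"rz":0.057},{"dx":-33,"dy":-9.5,"rz":0.057},{"dx":-33,"dy":-9.5,"rz":0.057},{"dx":-33,"dy":-9.5,"rz":0.057},{"dx":-33,"dy":-9.5,"rz":0.057},{"dx":-33,"dy":-9.5,"rz":0.057},{"dx":-33,"dy":-9.5,"rz":0.057},{"dx":-33,"dy":-9.5,"rz":0.057},{"dx":-33,"dy":-9.5,"rz":0.057}]'
python3 -m inch '[{"dx":-26,"dy":-7,"rz":0.04},{"dx":-20,"dy":-6,"rz":0.04},{},{}]'
python3 - <<'E'
from plan import *
st()
from meas import *
find('top')
c=bot.get_calibration('wrist')
im,d=save('wrist','w1.png')
E
```

```text
t 1.95 pos [0.1485 0.6071 0.2313] rot [-3.141  0.     2.902] F [0.1 0.3 0.1] M [ 0.04 -0.01 -0.  ] w 0.0852 q [-1.4   0.52 -0.04  1.6   0.02  1.02 -0.11]
top {'px': array([322., 186.]), 'n': 824, 'cap': array([ 0.6001, -0.1536]), 'bodyc': array([ 0.5746, -0.0668]), 'yaw_body': -1.278, 'yaw_cap': -1.285, 'foot_t': -0.1456, 'width': np.float64(0.041), 'z': np.float64(0.045)}
top {'px': array([328., 229.]), 'n': 824, 'cap': array([ 0.4546, -0.0249]), 'bodyc': array([ 0.4616, -0.1136]), 'yaw_body': 1.652, 'yaw_cap': 1.65, 'foot_t': -0.1437, 'width': np.float64(0.041), 'z': np.float64(0.045)}
top {'px': array([394., 229.]), 'n': 814, 'cap': array([ 0.475 , -0.3487]), 'bodyc': array([ 0.4566, -0.26  ]), 'yaw_body': -1.372, 'yaw_cap': -1.366, 'foot_t': -0.1452, 'width': np.float64(0.041), 'z': np.float64(0.045)}schema error: expected keys dx, dy, dz, rx, ry, rz, hand
schema error: expected keys dx, dy, dz, rx, ry, rz, hand
schema error: expected keys dx, dy, dz, rx, ry, rz, hand
```

View pics/w1.png

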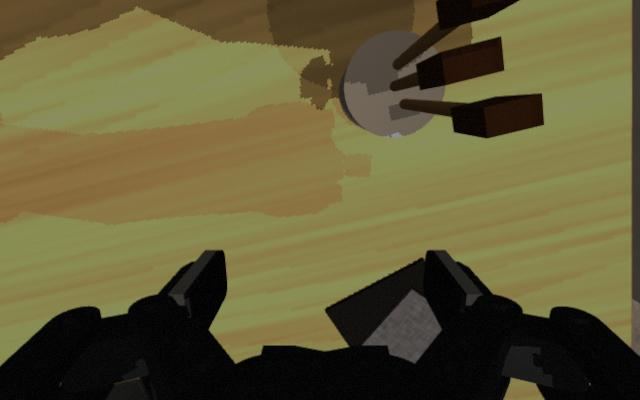

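All seven keys are required in each row, so nothing has moved yet.

```bash
python3 -m inch '[{"dx":-20,"dy":-6,"dz":0,"rx":0,"ry":0,"rz":0.04,"hand":-1},{"dx":-33,"dy":-9.5,"dz":0,"rx":0,"ry":0,"rz":0.057,"hand":-1},{"dx":-33,"dy":-9.5,"dz":0,"rx":0,"ry":0,"rz":0.057,"hand":-1},{"dx":-33,"dy":-9.5,"dz":0,"rx":0,"ry":0,"rz":0.057,"hand":-1},{"dx":-33,"dy":-9.5,"dz":0,"rx":0,"ry":0,"rz":0.057,"hand":-1},{"dx":-33,"dy":-9.5,"dz":0,"rx":0,"ry":0,"rz":0.057,"hand":-1},{"dx":-33,"dy":-9.5,"dz":0,"rx":0,"ry":0,"rz":0.057,"hand":-1},{"dx":-33,"dy":-9.5,"dz":0,"rx":0,"ry":0,"rz":0.057,"hand":-1},{"dx":-33,"dy":-9.5,"dz":0,"rx":0,"ry":0,"rz":0.057,"hand":-1},{"dx":-33,"dy":-9.5,"dz":0,"rx":0,"ry":0,"rz":0.057,"hand":-1}]' 20
python3 - <<'E'
from plan import *
st()
plan([0.457,-0.027,0.23],1.648,12)
E
```

```text
clock: 3.05
position: [0.3833, 0.378, 0.2314]
tool_rot: [3.141, 0.0, 2.345]
force: [0.5, 0.4, 0.2]
grip_width: 0.0855
t 3.05 pos [0.3833 0.378  0.2314] rot [3.141 0.    2.345] F [0.5 0.4 0.2] M [0.02 0.01 0.01] w 0.0855 q [-1.    0.39  0.15  1.84 -0.07  0.92 -0.05]
rows 12 d mm [-33.69  -9.49   0.12] rot [ 0.     -0.      0.0581] total rot deg 39.93
[[0.4, 0.347, 0.231], [0.428, 0.283, 0.231], [0.449, 0.216, 0.231], [0.461, 0.147, 0.231], [0.466, 0.078, 0.23], [0.462, 0.008, 0.23]]
```

```bash
python3 -m inch '[{"dx":-33,"dy":-9.5,"dz":0,"rx":0,"ry":0,"rz":0.058,"hand":-1},{"dx":-33,"dy":-9.5,"dz":0,"rx":0,"ry":0,"rz":0.058,"hand":-1},{"dx":-33,"dy":-9.5,"dz":0,"rx":0,"ry":0,"rz":0.058,"hand":-1},{"dx":-33,"dy":-9.5,"dz":0,"rx":0,"ry":0,"rz":0.058,"hand":-1},{"dx":-33,"dy":-9.5,"dz":0,"rx":0,"ry":0,"rz":0.058,"hand":-1},{"dx":-33,"dy":-9.5,"dz":0,"rx":0,"ry":0,"rz":0.058,"hand":-1},{"dx":-33,"dy":-9.5,"dz":0,"rx":0,"ry":0,"rz":0.058,"hand":-1},{"dx":-33,"dy":-9.5,"dz":0,"rx":0,"ry":0,"rz":0.058,"hand":-1},{"dx":-33,"dy":-9.5,"dz":0,"rx":0,"ry":0,"rz":0.058,"hand":-1},{"dx":-33,"dy":-9.5,"dz":0,"rx":0,"ry":0,"rz":0.058,"hand":-1}]'
python3 -m inch '[{"dx":-30,"dy":-9,"dz":0,"rx":0,"ry":0,"rz":0.058,"hand":-1},{"dx":-22,"dy":-6,"dz":0,"rx":0,"ry":0,"rz":0.038,"hand":-1},{"dx":-10,"dy":-3,"dz":0,"rx":0,"ry":0,"rz":0.02,"hand":-1},{"dx":0,"dy":0,"dz":0,"rx":0,"ry":0,"rz":0,"hand":-1}]'
python3 - <<'E'
from plan import *
st()
im,d=save('wrist','w1.png')
P=cloud('wrist',d)
hsv=cv2.cvtColor(im,cv2.COLOR_RGB2HSV);H,S,V=hsv[...,0],hsv[...,1],hsv[...,2]
red=((H<9)|(H>171))&(S>120)&(P[...,2]>0.01)&(P[...,2]<0.2)&(d>0)
n,l,s_,ce=cv2.connectedComponentsWithStats(red.astype(np.uint8))
for i in range(1,n):
    if s_[i,4]>100: print(ce[i].round(0),s_[i,4],P[l==i].mean(0).round(4),P[l==i].max(0).round(4),P[l==i].min(0).round(4))
E
```

```text
clock: 4.05
position: [0.4614, 0.0485, 0.2315]
tool_rot: [3.141, -0.0, 1.765]
force: [0.8, 0.3, 0.4]
grip_width: 0.0856
clock: 4.45
position: [0.4535, -0.0147, 0.2314]
tool_rot: [3.141, 0.0, 1.65]
force: [0.8, 0.7, 1.1]
grip_width: 0.0853
t 4.45 pos [ 0.4535 -0.0147  0.2314] rot [3.141 0.    1.65 ] F [0.8 0.7 1.1] M [-0.01  0.02 -0.02] w 0.0853 q [-0.47  0.27  0.45  2.05 -0.15  0.86  0.15]
[325. 183.] 585 [ 0.455  -0.0215  0.0364] [ 0.4699 -0.009   0.0428] [ 0.4408 -0.0364  0.0255]
[439. 246.] 260 [ 0.5818 -0.0787  0.0465] [ 0.597  -0.0704  0.0483] [ 0.5632 -0.0912  0.0446]
[326. 255.] 337 [ 0.4618 -0.0985  0.0465] [ 0.4782 -0.091   0.0484] [ 0.4455 -0.1061  0.0446]
```

View pics/w1.png

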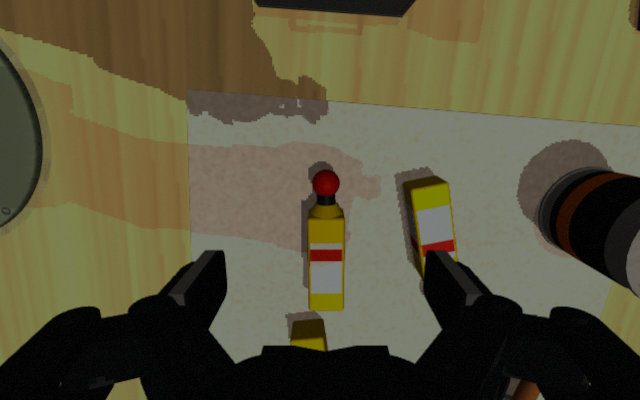

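Wrist view: the cap of the near bottle sits at (325,183), its body lies along the tool x axis, and nothing is in the way of the fingers. Its foot is next to the third bottle's foot at (308,335). Descending.

```bash
python3 -m inch '[{"dx":-5,"dy":1,"dz":15,"rx":0,"ry":0,"rz":0,"hand":-1},{"dx":-5,"dy":0,"dz":30,"rx":0,"ry":0,"rz":0,"hand":-1},{"dx":0,"dy":0,"dz":35,"rx":0,"ry":0,"rz":0,"hand":-1},{"dx":0,"dy":0,"dz":35,"rx":0,"ry":0,"rz":0,"hand":-1},{"dx":0,"dy":0,"dz":35,"rx":0,"ry":0,"rz":0,"hand":-1},{"dx":0,"dy":0,"dz":30,"rx":0,"ry":0,"rz":0,"hand":-1},{"dx":0,"dy":0,"dz":20,"rx":0,"ry":0,"rz":0,"hand":-1},{"dx":0,"dy":0,"dz":12,"rx":0,"ry":0,"rz":0,"hand":-1},{"dx":0,"dy":0,"dz":5,"rx":0,"ry":0,"rz":0,"hand":-1},{"dx":0,"dy":0,"dz":0,"rx":0,"ry":0,"rz":0,"hand":-1}]'
python3 - <<'E'
from plan import *
st()
im,d=save('wrist','w2.png')
E
```

```text
clock: 5.5
position: [0.4557, -0.023, 0.0143]
tool_rot: [-3.141, -0.0, 1.653]
force: [0.4, 0.1, 0.3]
grip_width: 0.0854
t 5.5 pos [ 0.4557 -0.023   0.0143] rot [-3.141 -0.     1.653] F [0.4 0.1 0.3] M [-0.04 -0.01 -0.03] w 0.0854 q [-0.24  0.67  0.21  2.18 -0.41  0.33  0.4 ]
```

View pics/w2.png

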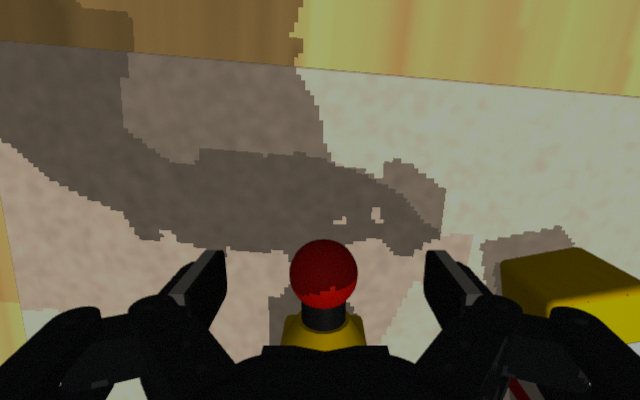

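Wrist view: the ball at (323,273) is centred between the pads, whose tips are at about (215,255) and (435,255). Closing now.

```bash
python3 -m inch '[{"dx":-2,"dy":0,"dz":4,"rx":0,"ry":0,"rz":0,"hand":-1},{"dx":0,"dy":0,"dz":0,"rx":0,"ry":0,"rz":0,"hand":0},{"dx":0,"dy":0,"dz":0,"rx":0,"ry":0,"rz":0,"hand":1},{"dx":0,"dy":0,"dz":0,"rx":0,"ry":0,"rz":0,"hand":1},{"dx":0,"dy":0,"dz":0,"rx":0,"ry":0,"rz":0,"hand":1},{"dx":0,"dy":0,"dz":0,"rx":0,"ry":0,"rz":0,"hand":1},{"dx":0,"dy":0,"dz":0,"rx":0,"ry":0,"rz":0,"hand":1},{"dx":0,"dy":0,"dz":0,"rx":0,"ry":0,"rz":0,"hand":1}]' 20
python3 - <<'E'
from plan import *
st()
im,d=save('wrist','w3.png')
E
```

```text
clock: 6.35
position: [0.4558, -0.0253, 0.0104]
tool_rot: [3.141, -0.0, 1.653]
force: [-0.1, 1.2, 3.6]
grip_width: 0.0284
t 6.35 pos [ 0.4558 -0.0253  0.0104] rot [ 3.141 -0.     1.653] F [-0.1  1.2  3.6] M [ 0.2   0.   -0.01] w 0.0284 q [-0.23  0.68  0.2   2.18 -0.41  0.32  0.4 ]
```

View pics/w3.png

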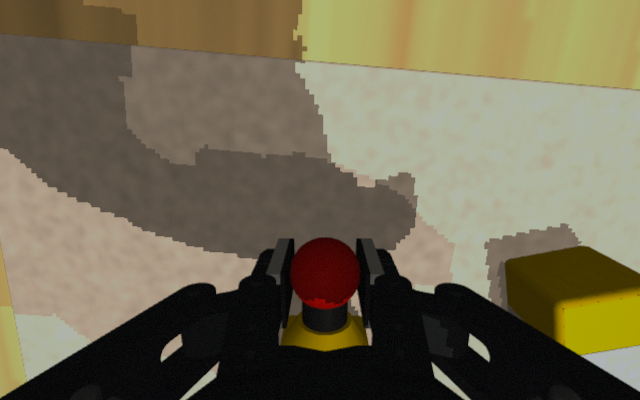

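```bash
python3 -m inch '[{"dx":0,"dy":0,"dz":-0.5,"rx":0,"ry":0,"rz":0,"hand":1},{"dx":0,"dy":0,"dz":0,"rx":0,"ry":0,"rz":0,"hand":1}]'
python3 -c "
from plan import *
st()"
python3 -m inch '[{"dx":0.5,"dy":0,"dz":0,"rx":0,"ry":0.03,"rz":0,"hand":1},{"dx":0.5,"dy":0,"dz":0,"rx":0,"ry":0.03,"rz":0,"hand":1},{"dx":0,"dy":0,"dz":0,"rx":0,"ry":0,"rz":0,"hand":1}]'
python3 -c "
from plan import *
st()"
```

```text
clock: 6.6
position: [0.4556, -0.0255, 0.0108]
tool_rot: [-3.141, 0.0, 1.653]
force: [0.8, 0.4, -0.8]
grip_width: 0.0286
t 6.6 pos [ 0.4556 -0.0255  0.0108] rot [-3.141  0.     1.653] F [ 0.8  0.4 -0.8] M [ 0.03 -0.09  0.02] w 0.0286 q [-0.23  0.68  0.2   2.18 -0.41  0.32  0.4 ]
clock: 6.9
position: [0.4555, -0.0251, 0.0108]
tool_rot: [-3.142, -0.061, 1.651]
force: [0.1, -0.1, -1.1]
grip_width: 0.0285
t 6.9 pos [ 0.4555 -0.0251  0.0108] rot [-3.142 -0.061  1.651] F [ 0.1 -0.1 -1.1] M [-0.22 -0.09 -0.01] w 0.0285 q [-0.13  0.67  0.12  2.17 -0.43  0.34  0.46]
```

```bash
cat >> plan.py <<'E'
def avg(n=6):
    f=[];m=[]
    for i in range(n):
        s=bot.observe(); f.append(s['force']); m.append(s['moment']); bot.grab_frame('wrist')
    print('F',np.mean(f,0).round(2),'M',np.mean(m,0).round(3),'sd',np.std(f,0).round(2),np.std(m,0).round(3),'p',s['position'].round(4),'rot',s['tool_rot'].round(3))
E
python3 -c "
from plan import *
avg()"
python3 -m inch '[{"dx":1,"dy":0,"dz":0,"rx":0,"ry":0.06,"rz":0,"hand":1},{"dx":1,"dy":0,"dz":0,"rx":0,"ry":0.06,"rz":0,"hand":1},{"dx":0,"dy":0,"dz":0,"rx":0,"ry":0,"rz":0,"hand":1}]'
python3 -c "
from plan import *
avg()
save('wrist','w4.png')"
```

```text
F [-0.01 -0.77 -0.87] M [-0.294 -0.036 -0.032] sd [0.25 0.36 0.33] [0.039 0.043 0.029] p [ 0.4555 -0.0243  0.0107] rot [-3.141 -0.059  1.653]
clock: 7.5
position: [0.4555, -0.0238, 0.0109]
tool_rot: [3.142, -0.181, 1.65]
force: [0.4, -0.9, -0.8]
grip_width: 0.0287
F [ 0.18 -0.7  -0.7 ] M [-0.496 -0.044 -0.014] sd [0.37 0.62 0.73] [0.039 0.05  0.023] p [ 0.4553 -0.0218  0.011 ] rot [-3.141 -0.179  1.654]
```

View pics/w4.png

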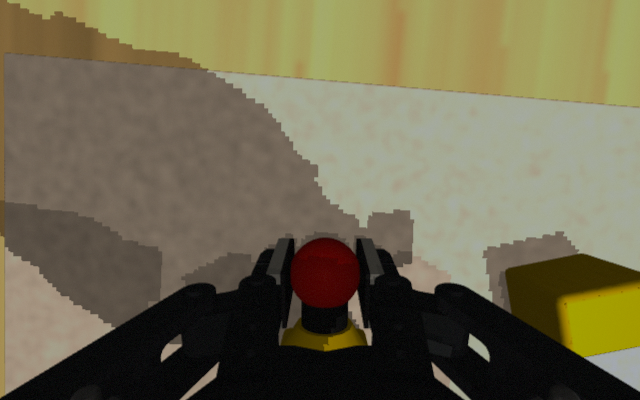

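```bash
cat >> plan.py <<'E'
def arc(b0,yawt,sgn,thetas,phis,off=0.0156,L=0.145,bias=0.0):
    """b0 ball start lying; tool x at yaw yawt, bottle axis = sgn*toolx. prints rows from the current pose"""
    u=sgn*np.array([np.cos(yawt),np.sin(yawt),0])
    R0=R.from_euler('xyz',[np.pi,0,yawt]).as_matrix()
    T,_=cur()
    for th,ph in zip(thetas,phis):
        c,s=np.cos(th),np.sin(th)
        b=b0+u*(L*(c-1)-.02*s)+np.array([0,0,1])*(L*s+.02*(c-1)-bias*s)
        G=np.eye(4); G[:3,:3]=R0@R.from_rotvec([0,sgn*ph,0]).as_matrix(); G[:3,3]=b+off*G[:3,2]
        D=np.linalg.inv(T)@G
        w=R.from_matrix(D[:3,:3]).as_rotvec()
        print(round(np.degrees(th),1),'d',(D[:3,3]*1000).round(1),'r',w.round(3),'tcp',G[:3,3].round(3))
        T=np.round(G,9)
E
python3 - <<'E'
from plan import *
th=np.radians(np.arange(3,31,3)); ph=0.18-0.78*th/np.radians(60)
arc(np.array([.4555,-.0246,.0262]),1.652,1,th,ph)
E
```

```text
3.0 d [-0.6 -0.1 -7.5] r [-0.001 -0.038  0.002] tcp [ 0.455 -0.024  0.018]
6.0 d [-1.2  0.  -7.7] r [ 0.    -0.039 -0.   ] tcp [ 0.456 -0.026  0.026]
9.0 d [-1.9  0.  -7.6] r [-0.    -0.039  0.   ] tcp [ 0.456 -0.029  0.033]
12.0 d [-2.6  0.  -7.4] r [ 0.    -0.039 -0.   ] tcp [ 0.456 -0.032  0.04 ]
15.0 d [-3.2 -0.  -7.2] r [ 0.    -0.039 -0.   ] tcp [ 0.456 -0.035  0.047]
18.0 d [-3.9  0.  -6.9] r [-0.    -0.039 -0.   ] tcp [ 0.457 -0.039  0.054]
21.0 d [-4.5  0.  -6.6] r [-0.    -0.039 -0.   ] tcp [ 0.457 -0.043  0.061]
24.0 d [-5.1 -0.  -6.2] r [-0.    -0.039  0.   ] tcp [ 0.457 -0.047  0.068]
27.0 d [-5.6  0.  -5.8] r [-0.    -0.039  0.   ] tcp [ 0.458 -0.052  0.074]
30.0 d [-6.1  0.  -5.3] r [-0.    -0.039 -0.   ] tcp [ 0.458 -0.057  0.081]
```

```bash
python3 -m inch '[{"dx":-0.6,"dy":0,"dz":-7.5,"rx":0,"ry":-0.038,"rz":0,"hand":1},{"dx":-1.2,"dy":0,"dz":-7.7,"rx":0,"ry":-0.039,"rz":0,"hand":1},{"dx":-1.9,"dy":0,"dz":-7.6,"rx":0,"ry":-0.039,"rz":0,"hand":1},{"dx":0,"dy":0,"dz":0,"rx":0,"ry":0,"rz":0,"hand":1}]'
python3 - <<'E'
from plan import *
st()
im,d=save('scene','s1.png'); P=cloud('scene',d)
hsv=cv2.cvtColor(im,cv2.COLOR_RGB2HSV);H,S=hsv[...,0],hsv[...,1]
m=(P[...,0]>.42)&(P[...,0]<.50)&(P[...,1]<-0.02)&(P[...,1]>-.2)&(P[...,2]>.012)&(P[...,2]<.12)&(d>0)&(H>20)&(H<36)&(S>130)
p=P[m]
for a in np.arange(-.18,-.02,.02):
    q=p[(p[:,1]>a)&(p[:,1]<a+.02)]
    if len(q)>5: print(round(a+.01,3),len(q),np.percentile(q[:,2],[5,50,95]).round(4))
cv2.imwrite('pics/s1c.png',cv2.resize(im[140:320,200:440,::-1],(800,600)))
E
```

```text
clock: 8.25
position: [0.4563, -0.0279, 0.0337]
tool_rot: [3.141, -0.063, 1.656]
force: [-0.6, 0.5, -2.0]
grip_width: 0.0283
t 8.25 pos [ 0.4563 -0.0279  0.0337] rot [ 3.141 -0.063  1.656] F [-0.6  0.5 -2. ] M [0.1  0.06 0.02] w 0.0283 q [-0.14  0.62  0.15  2.17 -0.4   0.39  0.45]
-0.17 79 [0.0424 0.0468 0.0495]
-0.15 42 [0.0416 0.0478 0.0519]
-0.09 68 [0.0543 0.0603 0.0644]
-0.07 97 [0.0546 0.0611 0.0648]
-0.05 19 [0.0532 0.0559 0.0608]
```

View pics/s1c.png

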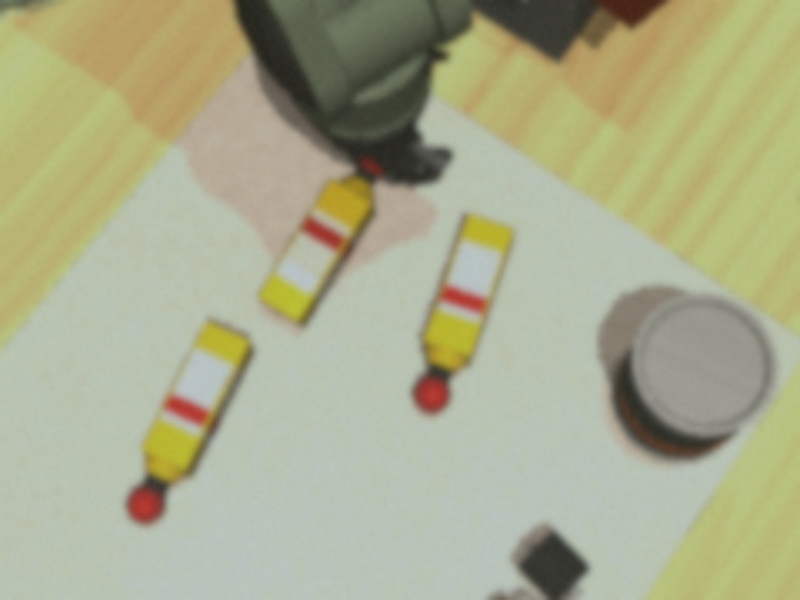

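Scene crop: the bottle is tilted with its foot end at about (285,305) still at board level, and the depth slope is about 9.5°. The pivot works. Next I'll check the vertical force and compute the continuation.

Run:
```python
from plan import *
avg(5)
th=np.radians(np.arange(13,50,4)); ph=0.18-0.78*th/np.radians(60)
arc(np.array([.4555,-.0246,.0262]),1.652,1,th,ph)
```

```text
F [ 0.51  0.41 -1.24] M [ 0.142 -0.049  0.012] sd [0.37 0.25 0.35] [0.012 0.033 0.036] p [ 0.4558 -0.0294  0.0328] rot [-3.141 -0.065  1.652]
13.0 d [ -2.5   0.1 -10.1] r [-0.    -0.054  0.   ] tcp [ 0.456 -0.033  0.043]
17.0 d [-4.7 -0.  -9.5] r [ 0.    -0.052 -0.   ] tcp [ 0.457 -0.037  0.052]
21.0 d [-5.8 -0.  -8.9] r [-0.    -0.052 -0.   ] tcp [ 0.457 -0.043  0.061]
25.0 d [-6.8 -0.  -8.3] r [-0.    -0.052  0.   ] tcp [ 0.457 -0.049  0.07 ]
29.0 d [-7.8 -0.  -7.5] r [-0.    -0.052  0.   ] tcp [ 0.458 -0.055  0.079]
33.0 d [-8.7 -0.  -6.6] r [-0.    -0.052  0.   ] tcp [ 0.459 -0.063  0.087]
37.0 d [-9.4 -0.  -5.6] r [ 0.    -0.052 -0.   ] tcp [ 0.459 -0.07   0.095]
41.0 d [-10.   -0.   -4.5] r [-0.    -0.052 -0.   ] tcp [ 0.46  -0.079  0.102]
45.0 d [-10.5   0.   -3.3] r [ 0.    -0.052 -0.   ] tcp [ 0.461 -0.087  0.109]
49.0 d [-10.8   0.   -2.1] r [ 0.    -0.052 -0.   ] tcp [ 0.461 -0.096  0.115]
```

```bash
python3 -m inch '[{"dx":-2.5,"dy":0,"dz":-9.5,"rx":0,"ry":-0.054,"rz":0,"hand":1},{"dx":-4.7,"dy":0,"dz":-9.5,"rx":0,"ry":-0.052,"rz":0,"hand":1},{"dx":-5.8,"dy":0,"dz":-8.9,"rx":0,"ry":-0.052,"rz":0,"hand":1},{"dx":-6.8,"dy":0,"dz":-8.3,"rx":0,"ry":-0.052,"rz":0,"hand":1},{"dx":-7.8,"dy":0,"dz":-7.5,"rx":0,"ry":-0.052,"rz":0,"hand":1},{"dx":-8.7,"dy":0,"dz":-6.6,"rx":0,"ry":-0.052,"rz":0,"hand":1},{"dx":-9.4,"dy":0,"dz":-5.6,"rx":0,"ry":-0.052,"rz":0,"hand":1},{"dx":-10,"dy":0,"dz":-4.5,"rx":0,"ry":-0.052,"rz":0,"hand":1},{"dx":-10.5,"dy":0,"dz":-3.3,"rx":0,"ry":-0.052,"rz":0,"hand":1},{"dx":-10.8,"dy":0,"dz":-2.1,"rx":0,"ry":-0.052,"rz":0,"hand":1}]'
python3 - <<'E'
from plan import *
avg(3)
im,d=save('scene','s2.png')
cv2.imwrite('pics/s2c.png',cv2.resize(im[140:320,200:440,::-1],(800,600)))
th=np.radians([53,57,60,64,68,72,76,80,84,88]); 
ph=np.where(th<np.radians(60.1),0.18-0.78*th/np.radians(60),-0.6+(th-np.radians(60))*1.14)
arc(np.array([.4555,-.0246,.0262]),1.652,1,th,ph)
E
```

```text
clock: 9.55
position: [0.4616, -0.0963, 0.1148]
tool_rot: [3.142, 0.46, 1.652]
force: [0.4, 0.8, -1.8]
grip_width: 0.0282
F [ 0.16  1.55 -0.99] M [0.754 0.044 0.013] sd [0.22 0.98 0.73] [0.023 0.063 0.014] p [ 0.4614 -0.0959  0.1143] rot [-3.141  0.46   1.654]
53.0 d [-11.6  -0.1  -1.2] r [-0.    -0.052  0.001] tcp [ 0.462 -0.106  0.12 ]
57.0 d [-11.   -0.    0.3] r [-0.    -0.052  0.   ] tcp [ 0.463 -0.115  0.125]
60.0 d [-8.2  0.   1.1] r [-0.    -0.039 -0.   ] tcp [ 0.464 -0.123  0.129]
64.0 d [-8.7  0.   2.5] r [-0.    0.08 -0.  ] tcp [ 0.464 -0.131  0.132]
68.0 d [-8.7  0.   2.4] r [-0.    0.08 -0.  ] tcp [ 0.465 -0.14   0.134]
72.0 d [-8.7  0.   2.3] r [-0.    0.08 -0.  ] tcp [ 0.466 -0.149  0.136]
76.0 d [-8.7 -0.   2.2] r [-0.    0.08 -0.  ] tcp [ 0.466 -0.158  0.137]
80.0 d [-8.8  0.   2.1] r [ 0.    0.08 -0.  ] tcp [ 0.467 -0.167  0.137]
84.0 d [-8.8  0.   2. ] r [ 0.    0.08 -0.  ] tcp [ 0.468 -0.176  0.137]
88.0 d [-8.8 -0.   1.9] r [-0.    0.08 -0.  ] tcp [ 0.469 -0.185  0.136]
```

View pics/s2c.png

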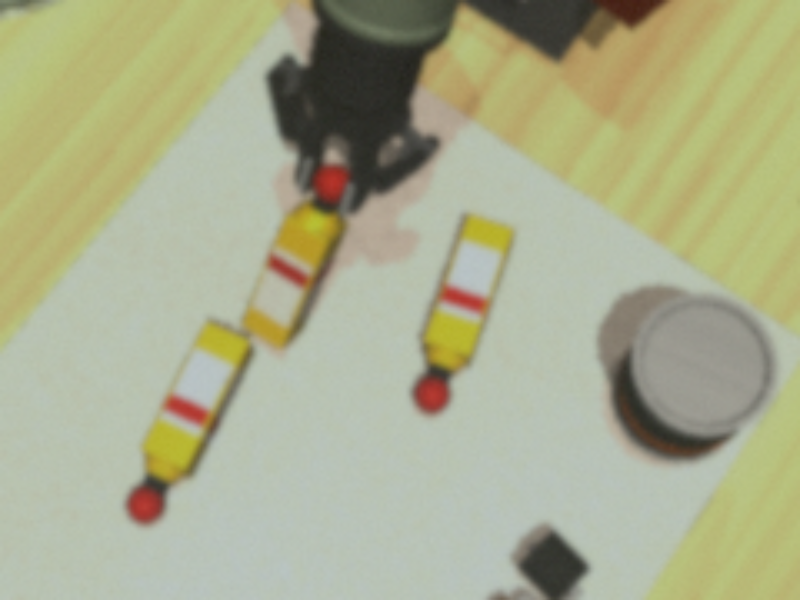

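Scene crop: at about 49° tilt the foot's upper edge at (272,340) is approaching the neighbour's foot at (235,325). I'll drag this bottle 20 mm away toward +y before righting it.

```bash
python3 -m inch '[{"dx":4.5,"dy":0,"dz":-2.2,"rx":0,"ry":0,"rz":0,"hand":1},{"dx":4.5,"dy":0,"dz":-2.2,"rx":0,"ry":0,"rz":0,"hand":1},{"dx":4.5,"dy":0,"dz":-2.2,"rx":0,"ry":0,"rz":0,"hand":1},{"dx":4.5,"dy":0,"dz":-2.2,"rx":0,"ry":0,"rz":0,"hand":1},{"dx":0,"dy":0,"dz":0,"rx":0,"ry":0,"rz":0,"hand":1}]'
python3 - <<'E'
from plan import *
avg(3)
th=np.radians([53,57,60,64,68,72,76,80,84,88]); 
ph=np.where(th<np.radians(60.1),0.18-0.78*th/np.radians(60),-0.6+(th-np.radians(60))*1.14)
arc(np.array([.4539,-.0046,.0262]),1.652,1,th,ph)
E
```

```text
clock: 10.25
position: [0.4599, -0.0751, 0.1144]
tool_rot: [-3.142, 0.458, 1.654]
force: [-0.7, 2.4, 2.0]
grip_width: 0.0284
F [-0.28  3.41  3.71] M [ 0.891  0.163 -0.052] sd [0.3  1.03 1.22] [0.046 0.015 0.018] p [ 0.46   -0.0756  0.1146] rot [3.141 0.458 1.653]
53.0 d [-11.4  -0.4  -0.8] r [ 0.001 -0.051  0.001] tcp [ 0.46  -0.086  0.12 ]
57.0 d [-11.   -0.    0.3] r [-0.    -0.052  0.   ] tcp [ 0.461 -0.095  0.125]
60.0 d [-8.2  0.   1.1] r [-0.    -0.039 -0.   ] tcp [ 0.462 -0.103  0.129]
64.0 d [-8.7  0.   2.5] r [-0.    0.08 -0.  ] tcp [ 0.463 -0.111  0.132]
68.0 d [-8.7  0.   2.4] r [-0.    0.08 -0.  ] tcp [ 0.463 -0.12   0.134]
72.0 d [-8.7  0.   2.3] r [-0.    0.08 -0.  ] tcp [ 0.464 -0.129  0.136]
76.0 d [-8.7 -0.   2.2] r [-0.    0.08 -0.  ] tcp [ 0.465 -0.138  0.137]
80.0 d [-8.8  0.   2.1] r [ 0.    0.08 -0.  ] tcp [ 0.465 -0.147  0.137]
84.0 d [-8.8  0.   2. ] r [ 0.    0.08 -0.  ] tcp [ 0.466 -0.156  0.137]
88.0 d [-8.8 -0.   1.9] r [-0.    0.08 -0.  ] tcp [ 0.467 -0.165  0.136]
```

Run:
```python
from plan import *
avg(2)
im,d=save('scene','s3.png')
cv2.imwrite('pics/s3c.png',cv2.resize(im[140:320,200:440,::-1],(800,600)))
im,d=save('wrist','w5.png')
```

```text
F [-0.27  5.11  6.12] M [ 0.974  0.196 -0.041] sd [0.04 0.64 0.11] [0.012 0.026 0.016] p [ 0.4601 -0.0758  0.1146] rot [3.141 0.458 1.653]
```

View pics/s3c.png

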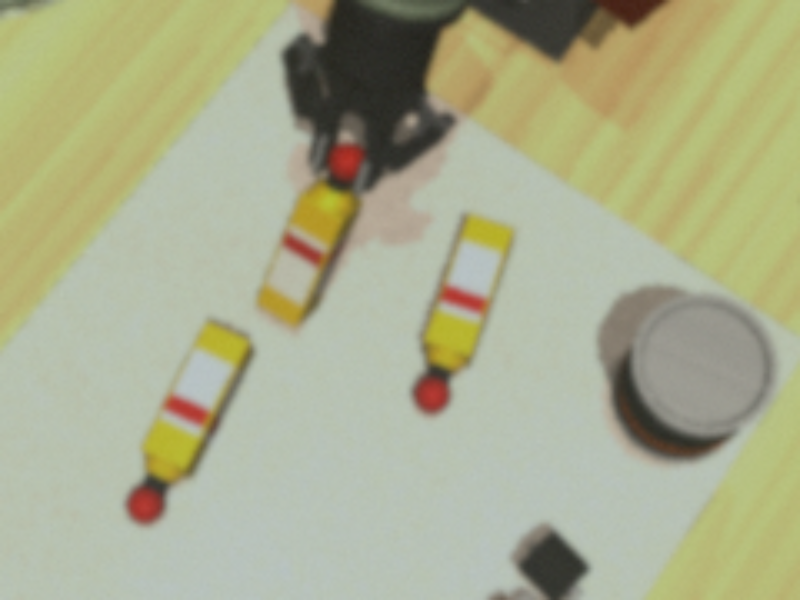

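View pics/w5.png

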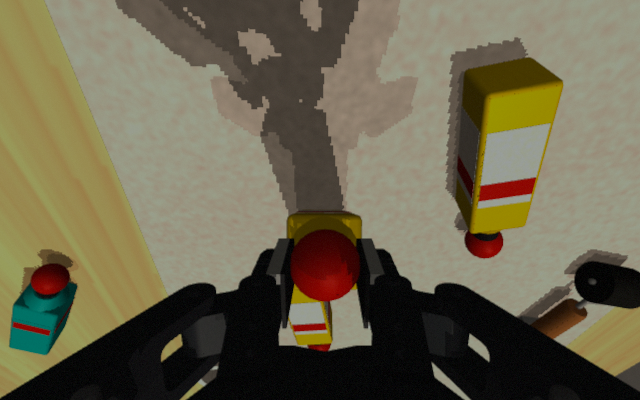

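Both views agree: the bottle slid clear and is still on its foot edge, ball in the pads at (325,265). Continuing the arc.

```bash
python3 -m inch '[{"dx":-10.5,"dy":0,"dz":-1.4,"rx":0,"ry":-0.052,"rz":0,"hand":1},{"dx":-11,"dy":0,"dz":0.3,"rx":0,"ry":-0.052,"rz":0,"hand":1},{"dx":-8.2,"dy":0,"dz":1.1,"rx":0,"ry":-0.039,"rz":0,"hand":1},{"dx":-8.7,"dy":0,"dz":2.5,"rx":0,"ry":0.08,"rz":0,"hand":1},{"dx":-8.7,"dy":0,"dz":2.4,"rx":0,"ry":0.08,"rz":0,"hand":1},{"dx":-8.7,"dy":0,"dz":2.3,"rx":0,"ry":0.08,"rz":0,"hand":1},{"dx":0,"dy":0,"dz":0,"rx":0,"ry":0,"rz":0,"hand":1}]'
python3 - <<'E'
from plan import *
avg(2)
th=np.radians([75,78,81,84,87,90]); 
ph=np.where(th<np.radians(60.1),0.18-0.78*th/np.radians(60),-0.6+(th-np.radians(60))*1.14)
arc(np.array([.4539,-.0046,.0262]),1.652,1,th,ph)
im,d=save('scene','s4.png')
cv2.imwrite('pics/s4c.png',cv2.resize(im[140:320,200:440,::-1],(800,600)))
E
```

```text
clock: 11.3
position: [0.4637, -0.1318, 0.137]
tool_rot: [3.138, 0.358, 1.645]
force: [-0.1, -0.2, -3.1]
grip_width: 0.0281
F [ 0.08 -0.1  -2.37] M [ 0.588  0.048 -0.018] sd [0.17 0.13 0.71] [0.039 0.016 0.014] p [ 0.4637 -0.1303  0.1363] rot [3.14  0.36  1.647]
75.0 d [-6.5  0.3  1.6] r [-0.     0.059 -0.002] tcp [ 0.465 -0.136  0.137]
78.0 d [-6.6  0.   1.5] r [-0.    0.06 -0.  ] tcp [ 0.465 -0.142  0.137]
81.0 d [-6.6 -0.   1.5] r [-0.    0.06 -0.  ] tcp [ 0.466 -0.149  0.137]
84.0 d [-6.6 -0.   1.4] r [0.   0.06 0.  ] tcp [ 0.466 -0.156  0.137]
87.0 d [-6.6 -0.   1.4] r [-0.    0.06 -0.  ] tcp [ 0.467 -0.162  0.136]
90.0 d [-6.6  0.   1.3] r [-0.    0.06 -0.  ] tcp [ 0.467 -0.169  0.136]
```

View pics/s4c.png

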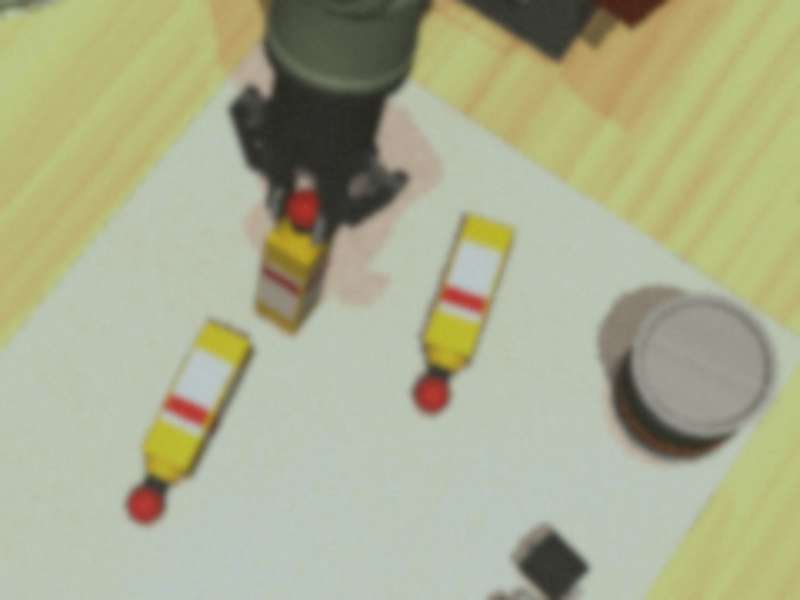

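The vertical force is about the full weight, so the foot may be only just touching. Lowering 2 mm and reading again.

```bash
python3 -m inch '[{"dx":0.7,"dy":0,"dz":1.9,"rx":0,"ry":0,"rz":0,"hand":1},{"dx":0,"dy":0,"dz":0,"rx":0,"ry":0,"rz":0,"hand":1}]'
python3 - <<'E'
from plan import *
avg(4)
im,d=save('scene','s5.png')
P=cloud('scene',d)
hsv=cv2.cvtColor(im,cv2.COLOR_RGB2HSV);H,S=hsv[...,0],hsv[...,1]
m=(P[...,0]>.42)&(P[...,0]<.51)&(P[...,1]<-0.10)&(P[...,1]>-.2)&(P[...,2]>.0)&(P[...,2]<.16)&(d>0)&(H>8)&(H<36)&(S>100)
p=P[m]; 
for a in np.arange(0.0,.13,.015):
    q=p[(p[:,2]>a)&(p[:,2]<a+.015)]
    if len(q)>3: print(round(a+.0075,4),len(q),np.percentile(q[:,1],[5,50,95]).round(4))
E
```

```text
clock: 11.65
position: [0.4648, -0.1272, 0.1336]
tool_rot: [-3.142, 0.363, 1.655]
force: [-2.0, 3.8, 16.8]
grip_width: 0.0287
F [-1.79  3.34 16.92] M [-0.192  0.319 -0.11 ] sd [0.48 0.41 0.54] [0.015 0.015 0.025] p [ 0.4647 -0.1271  0.1337] rot [-3.141  0.363  1.656]
0.0225 17 [-0.1797 -0.1785 -0.1765]
0.0375 29 [-0.1781 -0.1758 -0.1702]
0.0525 4 [-0.1718 -0.1681 -0.1669]
0.0825 12 [-0.1617 -0.159  -0.151 ]
0.0975 41 [-0.1577 -0.1537 -0.1302]
0.1125 68 [-0.1535 -0.1498 -0.1284]
0.1275 120 [-0.1486 -0.14   -0.1311]
```

Run:
```python
from plan import *
th=np.radians([75,78,81,84,87,90]); 
ph=-0.6+(th-np.radians(60))*1.14
arc(np.array([.4539,-.0046,.0257]),1.652,1,th,ph)
```

```text
75.0 d [-8.8 -0.9  0.8] r [0.001 0.061 0.003] tcp [ 0.465 -0.136  0.136]
78.0 d [-6.6  0.   1.5] r [-0.    0.06 -0.  ] tcp [ 0.465 -0.142  0.137]
81.0 d [-6.6 -0.   1.5] r [-0.    0.06 -0.  ] tcp [ 0.466 -0.149  0.137]
84.0 d [-6.6 -0.   1.4] r [0.   0.06 0.  ] tcp [ 0.466 -0.156  0.137]
87.0 d [-6.6 -0.   1.4] r [-0.    0.06 -0.  ] tcp [ 0.467 -0.162  0.136]
90.0 d [-6.6  0.   1.3] r [-0.    0.06 -0.  ] tcp [ 0.467 -0.169  0.135]
```

Run:
```python
from plan import *
th=np.radians([75,78,81,84,87,90]); 
ph=-0.6+(th-np.radians(60))*1.14
arc(np.array([.4542,.001,.0257]),1.652,1,th,ph)
```

```text
75.0 d [-3.6 -0.1 -1.2] r [0.001 0.061 0.003] tcp [ 0.465 -0.13   0.136]
78.0 d [-6.6  0.   1.5] r [-0.    0.06 -0.  ] tcp [ 0.465 -0.137  0.137]
81.0 d [-6.6 -0.   1.5] r [-0.    0.06 -0.  ] tcp [ 0.466 -0.143  0.137]
84.0 d [-6.6 -0.   1.4] r [0.   0.06 0.  ] tcp [ 0.467 -0.15   0.137]
87.0 d [-6.6 -0.   1.4] r [-0.    0.06 -0.  ] tcp [ 0.467 -0.157  0.136]
90.0 d [-6.6  0.   1.3] r [-0.    0.06 -0.  ] tcp [ 0.468 -0.164  0.135]
```

```bash
python3 -m inch '[{"dx":-3.6,"dy":0,"dz":-1.2,"rx":0,"ry":0.061,"rz":0,"hand":1},{"dx":-6.6,"dy":0,"dz":1.5,"rx":0,"ry":0.06,"rz":0,"hand":1},{"dx":-6.6,"dy":0,"dz":1.5,"rx":0,"ry":0.06,"rz":0,"hand":1},{"dx":-6.6,"dy":0,"dz":1.4,"rx":0,"ry":0.06,"rz":0,"hand":1},{"dx":-6.6,"dy":0,"dz":1.4,"rx":0,"ry":0.06,"rz":0,"hand":1},{"dx":-6.6,"dy":0,"dz":1.3,"rx":0,"ry":0.06,"rz":0,"hand":1},{"dx":0,"dy":0,"dz":0,"rx":0,"ry":0,"rz":0,"hand":1}]'
cat >> plan.py <<'E'
def tilt(cx,cy,r=.07,name='scene',fn=None,zmax=.16):
    im,d=bot.grab_frame(name); P=cloud(name,d)
    if fn: cv2.imwrite('pics/'+fn,cv2.resize(im[120:320,200:460,::-1],(780,600)))
    hsv=cv2.cvtColor(im,cv2.COLOR_RGB2HSV);H,S=hsv[...,0],hsv[...,1]
    m=(abs(P[...,0]-cx)<r)&(abs(P[...,1]-cy)<r)&(P[...,2]>.008)&(P[...,2]<zmax)&(d>0)&(H>8)&(H<36)&(S>100)
    p=P[m]
    for a in np.arange(0.0,.13,.015):
        q=p[(p[:,2]>a)&(p[:,2]<a+.015)]
        if len(q)>3: print(round(a+.0075,4),len(q),'x',np.percentile(q[:,0],[5,50,95]).round(4),'y',np.percentile(q[:,1],[5,50,95]).round(4))
E
python3 - <<'E'
from plan import *
avg(4)
tilt(.468,-.16,fn='s6.png',r=.045)
E
```

```text
clock: 12.6
position: [0.4667, -0.1659, 0.1342]
tool_rot: [-3.14, -0.001, 1.65]
force: [1.3, 0.5, -2.8]
grip_width: 0.0284
F [ 0.71  0.14 -2.57] M [-0.031 -0.033 -0.006] sd [0.48 0.3  0.35] [0.068 0.044 0.019] p [ 0.4669 -0.1634  0.1342] rot [-3.140e+00  1.000e-03  1.654e+00]
0.0825 8 x [0.4761 0.487  0.4872] y [-0.1762 -0.1714 -0.1638]
0.0975 18 x [0.4595 0.4846 0.4872] y [-0.1786 -0.1765 -0.1615]
0.1125 43 x [0.4509 0.478  0.4873] y [-0.1787 -0.1758 -0.166 ]
0.1275 40 x [0.4536 0.4692 0.4786] y [-0.1772 -0.1733 -0.1693]
```

View pics/s6.png

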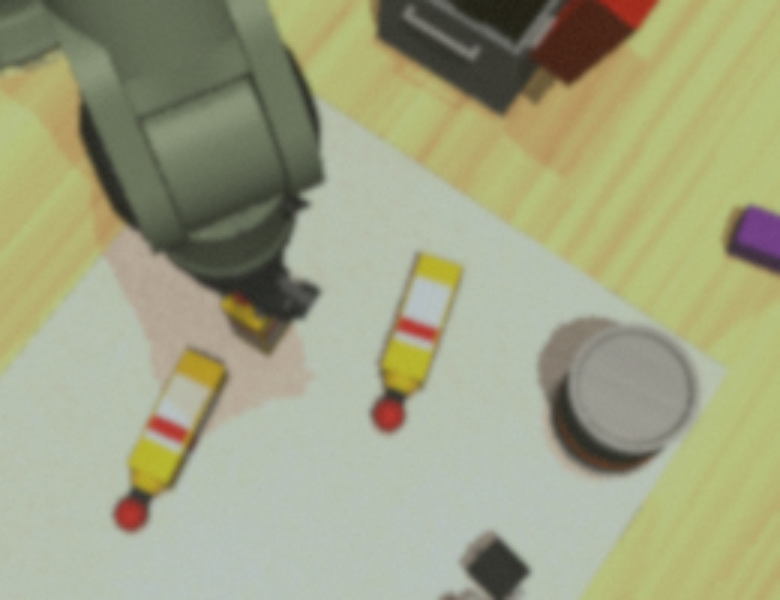

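```bash
python3 -m inch '[{"dx":0,"dy":0,"dz":1,"rx":0,"ry":0,"rz":0,"hand":1},{"dx":0,"dy":0,"dz":0.5,"rx":0,"ry":0,"rz":0,"hand":1},{"dx":0,"dy":0,"dz":0,"rx":0,"ry":0,"rz":0,"hand":1}]'
python3 - <<'E'
from plan import *
avg(3)
save('wrist','w6.png')
E
```

```text
clock: 13.15
position: [0.4671, -0.1642, 0.1334]
tool_rot: [-3.141, 0.0, 1.653]
force: [0.5, -0.4, -2.9]
grip_width: 0.0284
F [-0.19  0.39 -2.33] M [-0.009  0.012  0.026] sd [0.49 0.57 0.43] [0.024 0.013 0.02 ] p [ 0.4671 -0.1644  0.1335] rot [-3.142  0.     1.653]
```

View pics/w6.png

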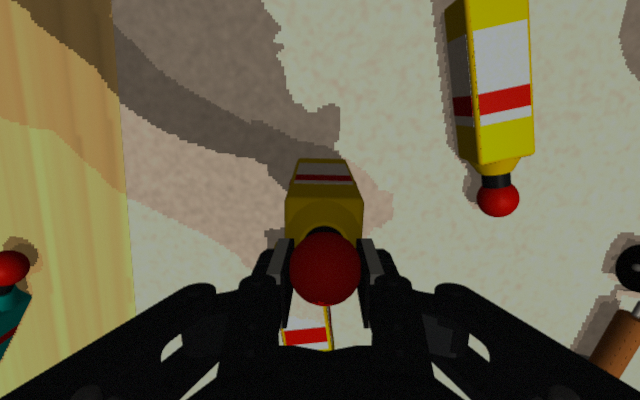

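```bash
python3 -m inch '[{"dx":0,"dy":0,"dz":1,"rx":0,"ry":0,"rz":0,"hand":1},{"dx":0,"dy":0,"dz":0,"rx":0,"ry":0,"rz":0,"hand":1}]'
python3 -c "
from plan import *
avg(3)"
python3 -m inch '[{"dx":0,"dy":0,"dz":1,"rx":0,"ry":0,"rz":0,"hand":1},{"dx":0,"dy":0,"dz":0,"rx":0,"ry":0,"rz":0,"hand":1}]'
python3 -c "
from plan import *
avg(3)"
```

```text
clock: 13.55
position: [0.4675, -0.1647, 0.133]
tool_rot: [3.141, 0.0, 1.652]
force: [-1.4, 0.6, 8.0]
grip_width: 0.0283
F [-1.23  0.72  7.7 ] M [0.174 0.301 0.013] sd [0.22 0.19 0.4 ] [0.043 0.009 0.003] p [ 0.4675 -0.1647  0.133 ] rot [3.141 0.    1.653]
clock: 13.9
position: [0.4678, -0.1648, 0.1324]
tool_rot: [3.14, 0.0, 1.652]
force: [-1.8, 1.5, 16.0]
grip_width: 0.0285
F [-1.88  1.32 16.1 ] M [0.351 0.439 0.03 ] sd [0.07 0.33 0.16] [0.028 0.019 0.014] p [ 0.4678 -0.1648  0.1324] rot [3.14  0.    1.652]
```

```bash
python3 -m inch '[{"dx":0,"dy":0,"dz":-4,"rx":0,"ry":0,"rz":0,"hand":1},{"dx":0,"dy":0,"dz":-10,"rx":0,"ry":0,"rz":0,"hand":1},{"dx":0,"dy":0,"dz":-18,"rx":0,"ry":0,"rz":0,"hand":1},{"dx":0,"dy":0,"dz":-25,"rx":0,"ry":0,"rz":0,"hand":1},{"dx":0,"dy":0,"dz":-25,"rx":0,"ry":0,"rz":0,"hand":1},{"dx":0,"dy":0,"dz":-25,"rx":0,"ry":0,"rz":0,"hand":1},{"dx":0,"dy":0,"dz":-25,"rx":0,"ry":0,"rz":0,"hand":1},{"dx":0,"dy":0,"dz":-22,"rx":0,"ry":0,"rz":0,"hand":1},{"dx":0,"dy":0,"dz":-12,"rx":0,"ry":0,"rz":0,"hand":1},{"dx":0,"dy":0,"dz":-4,"rx":0,"ry":0,"rz":0,"hand":1}]'
python3 - <<'E'
from plan import *
st(); avg(3)
plan([.481,.254,.302],3.1416,20)
tilt(.468,-.164,fn='s7.png',r=.06,zmax=.35)
E
```

```text
clock: 15.05
position: [0.4673, -0.1646, 0.3026]
tool_rot: [3.14, 0.0, 1.653]
force: [-0.8, 0.5, -3.5]
grip_width: 0.0284
t 15.05 pos [ 0.4673 -0.1646  0.3026] rot [3.14  0.    1.653] F [-0.8  0.5 -3.5] M [0.01 0.01 0.03] w 0.0284 q [-0.19  0.26  0.51  1.86 -0.15  1.06  0.46]
F [ 0.03  0.1  -2.91] M [-0.01  -0.026  0.015] sd [0.63 0.35 0.56] [0.025 0.026 0.016] p [ 0.467  -0.1645  0.3014] rot [ 3.142 -0.     1.653]
rows 20 d mm [15.63 16.86 -0.06] rot [-0.     -0.     -0.0744] total rot deg 85.3
[[0.482, -0.147, 0.301], [0.531, -0.07, 0.301], [0.554, 0.019, 0.301], [0.55, 0.111, 0.302], [0.52, 0.197, 0.302]]
0.0375 27 x [0.4322 0.4607 0.4703] y [-0.2225 -0.2161 -0.2095]
0.0525 61 x [0.4349 0.4531 0.4677] y [-0.2236 -0.2172 -0.2099]
```

View pics/s7.png

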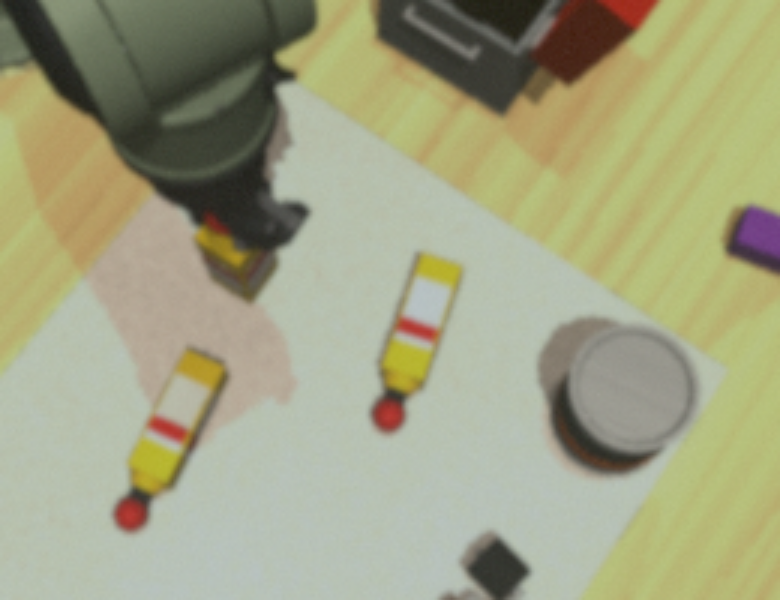

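The bottle hangs upright from the gripper at crop (235,255). The direct path would graze the lid, so I'll go in two stages.

Run:
```python
from plan import *
plan([.43,.06,.302],3.1416,18)
```

```text
rows 18 d mm [11.27  8.09 -0.08] rot [-0.     -0.0001 -0.0827] total rot deg 85.3
[[0.474, -0.152, 0.301], [0.489, -0.114, 0.301], [0.494, -0.073, 0.301], [0.489, -0.031, 0.301], [0.474, 0.007, 0.302], [0.45, 0.041, 0.302]]
```

```bash
python3 -m inch '[{"dx":5,"dy":4,"dz":0,"rx":0,"ry":0,"rz":-0.04,"hand":1},{"dx":11,"dy":8,"dz":0,"rx":0,"ry":0,"rz":-0.083,"hand":1},{"dx":11,"dy":8,"dz":0,"rx":0,"ry":0,"rz":-0.083,"hand":1},{"dx":11,"dy":8,"dz":0,"rx":0,"ry":0,"rz":-0.083,"hand":1},{"dx":11,"dy":8,"dz":0,"rx":0,"ry":0,"rz":-0.083,"hand":1},{"dx":11,"dy":8,"dz":0,"rx":0,"ry":0,"rz":-0.083,"hand":1},{"dx":11,"dy":8,"dz":0,"rx":0,"ry":0,"rz":-0.083,"hand":1},{"dx":11,"dy":8,"dz":0,"rx":0,"ry":0,"rz":-0.083,"hand":1},{"dx":11,"dy":8,"dz":0,"rx":0,"ry":0,"rz":-0.083,"hand":1},{"dx":11,"dy":8,"dz":0,"rx":0,"ry":0,"rz":-0.083,"hand":1}]'
python3 -m inch '[{"dx":11,"dy":8,"dz":0,"rx":0,"ry":0,"rz":-0.083,"hand":1},{"dx":11,"dy":8,"dz":0,"rx":0,"ry":0,"rz":-0.083,"hand":1},{"dx":11,"dy":8,"dz":0,"rx":0,"ry":0,"rz":-0.083,"hand":1},{"dx":11,"dy":8,"dz":0,"rx":0,"ry":0,"rz":-0.083,"hand":1},{"dx":11,"dy":8,"dz":0,"rx":0,"ry":0,"rz":-0.083,"hand":1},{"dx":11,"dy":8,"dz":0,"rx":0,"ry":0,"rz":-0.083,"hand":1},{"dx":11,"dy":8,"dz":0,"rx":0,"ry":0,"rz":-0.083,"hand":1},{"dx":8,"dy":6,"dz":0,"rx":0,"ry":0,"rz":-0.083,"hand":1},{"dx":5,"dy":3,"dz":0,"rx":0,"ry":0,"rz":-0.03,"hand":1},{"dx":0,"dy":0,"dz":0,"rx":0,"ry":0,"rz":0,"hand":1}]'
python3 - <<'E'
from plan import *
st()
plan([.481,.254,.302],3.1416,10)
E
```

```text
clock: 16.25
position: [0.4915, -0.0404, 0.3008]
tool_rot: [-3.141, -0.001, 2.445]
force: [0.5, -0.2, -2.6]
grip_width: 0.0287
clock: 17.25
position: [0.4349, 0.0519, 0.3012]
tool_rot: [-3.142, -0.001, 3.135]
force: [-0.4, -0.3, -2.0]
grip_width: 0.0285
t 17.25 pos [0.4349 0.0519 0.3012] rot [-3.142e+00 -1.000e-03  3.135e+00] F [-0.4 -0.3 -2. ] M [-0.01  0.05 -0.06] w 0.0285 q [-0.38  0.14  0.14  1.98 -0.02  1.03  1.33]
rows 10 d mm [-4.54 20.23 -0.08] rot [-0.     -0.0001 -0.0007] total rot deg 0.4
[[0.44, 0.072, 0.301], [0.449, 0.113, 0.301], [0.458, 0.153, 0.302], [0.467, 0.193, 0.302], [0.476, 0.234, 0.302]]
```

```bash
python3 -m inch '[{"dx":-2,"dy":10,"dz":0,"rx":0,"ry":0,"rz":0,"hand":1},{"dx":-4.5,"dy":22,"dz":0,"rx":0,"ry":0,"rz":0,"hand":1},{"dx":-4.5,"dy":24,"dz":0,"rx":0,"ry":0,"rz":0,"hand":1},{"dx":-4.5,"dy":26,"dz":0,"rx":0,"ry":0,"rz":0,"hand":1},{"dx":-5,"dy":26,"dz":0,"rx":0,"ry":0,"rz":0,"hand":1},{"dx":-5,"dy":26,"dz":0,"rx":0,"ry":0,"rz":0,"hand":1},{"dx":-5,"dy":26,"dz":0,"rx":0,"ry":0,"rz":0,"hand":1},{"dx":-5,"dy":22,"dz":0,"rx":0,"ry":0,"rz":0,"hand":1},{"dx":-5,"dy":14,"dz":0,"rx":0,"ry":0,"rz":0,"hand":1},{"dx":-4.5,"dy":6,"dz":0,"rx":0,"ry":0,"rz":0,"hand":1}]'
python3 - <<'E'
from plan import *
bot.grab_frame('top');st()
plan([.481,.254,.302],3.1416,1,show=False)
im,d=save('scene','s8.png'); cv2.imwrite('pics/s8c.png',cv2.resize(im[0:200,260:520,::-1],(780,600)))
im,d=save('wrist','w8.png')
E
```

```text
clock: 18.25
position: [0.4821, 0.2546, 0.3011]
tool_rot: [-3.142, -0.0, 3.134]
force: [0.5, -1.1, -3.0]
grip_width: 0.0281
t 18.3 pos [0.4827 0.2545 0.3011] rot [-3.142 -0.     3.134] F [-0.6  0.1 -3.4] M [ 0.06  0.02 -0.01] w 0.0285 q [-0.62  0.32  0.03  1.73 -0.01  1.09  0.98]
rows 1 d mm [ 1.66 -0.49 -0.92] rot [-0.0001 -0.0002 -0.0076] total rot deg 0.43
```

View pics/s8c.png

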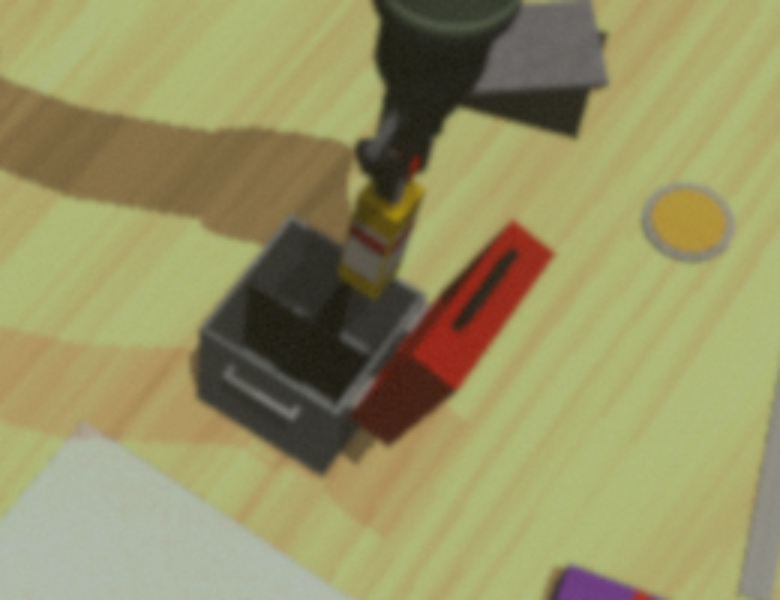

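View pics/w8.png

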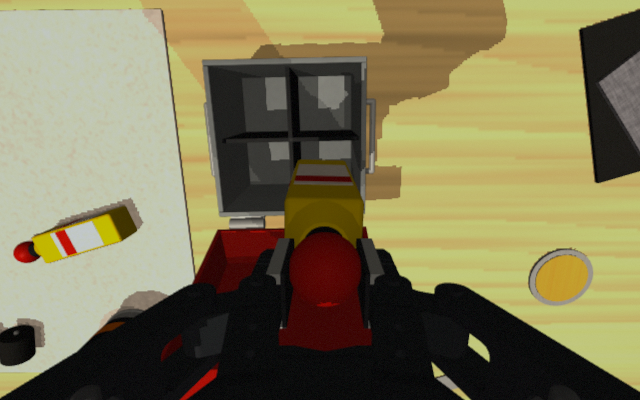

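```bash
cat >> plan.py <<'E'
def hang(fn=None,r=.06):
    """tilt of the hanging bottle seen by the wrist camera"""
    s=bot.observe(); p0=s['position']; cal=K('wrist')
    im,d=bot.grab_frame('wrist'); P=cloud('wrist',d,cal)
    if fn: cv2.imwrite('pics/'+fn,im[:,:,::-1])
    Tz=np.array(p0)
    hsv=cv2.cvtColor(im,cv2.COLOR_RGB2HSV);H,S=hsv[...,0],hsv[...,1]
    m=(np.hypot(P[...,0]-p0[0],P[...,1]-p0[1])<r)&(P[...,2]<p0[2]-.02)&(P[...,2]>p0[2]-.14)&(d>0)
    m[:,:250]=0; m[:,400:]=0
    p=P[m]; R0=R.from_euler('xyz',s['tool_rot']).as_matrix()
    q=(p-p0)@R0  # tool coords: x toward the camera
    for a in np.arange(.02,.14,.02):
        k=(q[:,2]>a)&(q[:,2]<a+.02)
        if k.sum()>10: print('depth below tcp %.3f n %d toolx p95 %.4f med %.4f tooly lo/hi %.4f %.4f'%(a+.01,k.sum(),np.percentile(q[k,0],95),np.median(q[k,0]),*np.percentile(q[k,1],[3,97])))
E
python3 -c "
from plan import *
hang()"
```

```text
depth below tcp 0.030 n 707 toolx p95 0.0263 med 0.0256 tooly lo/hi -0.0190 0.0169
depth below tcp 0.050 n 566 toolx p95 0.0274 med 0.0267 tooly lo/hi -0.0194 0.0167
depth below tcp 0.070 n 385 toolx p95 0.0282 med 0.0274 tooly lo/hi -0.0202 0.0160
depth below tcp 0.090 n 303 toolx p95 0.0288 med 0.0282 tooly lo/hi -0.0204 0.0156
depth below tcp 0.110 n 238 toolx p95 0.0295 med 0.0289 tooly lo/hi -0.0207 0.0149
depth below tcp 0.130 n 16 toolx p95 0.0292 med 0.0291 tooly lo/hi -0.0122 0.0152
```

Wrist view: the bottle hangs within 2° of vertical above the left hinge-side cell, about 6 mm toward the front. Shifting 4 mm and lowering.

```bash
python3 -m inch '[{"dx":-4,"dy":0,"dz":5,"rx":0,"ry":0,"rz":0,"hand":1},{"dx":0,"dy":0,"dz":15,"rx":0,"ry":0,"rz":0,"hand":1},{"dx":0,"dy":0,"dz":18,"rx":0,"ry":0,"rz":0,"hand":1},{"dx":0,"dy":0,"dz":18,"rx":0,"ry":0,"rz":0,"hand":1},{"dx":0,"dy":0,"dz":18,"rx":0,"ry":0,"rz":0,"hand":1},{"dx":0,"dy":0,"dz":18,"rx":0,"ry":0,"rz":0,"hand":1},{"dx":0,"dy":0,"dz":10,"rx":0,"ry":0,"rz":0,"hand":1},{"dx":0,"dy":0,"dz":0,"rx":0,"ry":0,"rz":0,"hand":1}]'
python3 - <<'E'
from plan import *
avg(2); save('wrist','w9.png')
E
```

```text
clock: 19.25
position: [0.4855, 0.2524, 0.1985]
tool_rot: [-3.14, -0.002, 3.133]
force: [-0.6, 0.1, -1.8]
grip_width: 0.0283
F [-0.84 -0.49 -1.73] M [-0.022 -0.001 -0.027] sd [0.25 0.56 0.05] [0.04  0.069 0.025] p [0.4859 0.2528 0.1995] rot [-3.141 -0.     3.133]
```

View pics/w9.png

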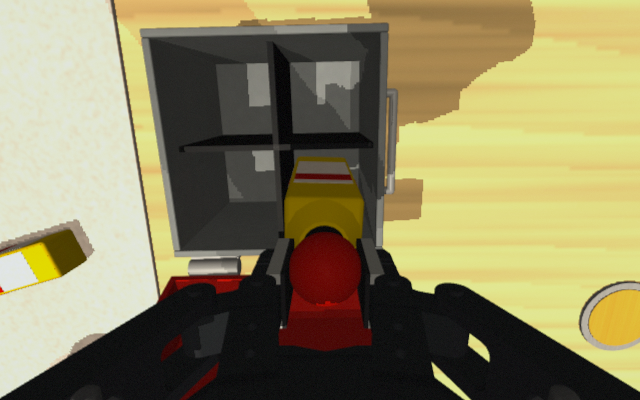

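Wrist view: the bottle is inside its cell, with the partition at (280,150) to the left and the wall at (375,200) to the right, both clear. Continuing down.

```bash
python3 -m inch '[{"dx":0,"dy":0,"dz":12,"rx":0,"ry":0,"rz":0,"hand":1},{"dx":0,"dy":0,"dz":14,"rx":0,"ry":0,"rz":0,"hand":1},{"dx":0,"dy":0,"dz":14,"rx":0,"ry":0,"rz":0,"hand":1},{"dx":0,"dy":0,"dz":10,"rx":0,"ry":0,"rz":0,"hand":1},{"dx":0,"dy":0,"dz":8,"rx":0,"ry":0,"rz":0,"hand":1},{"dx":0,"dy":0,"dz":5,"rx":0,"ry":0,"rz":0,"hand":1},{"dx":0,"dy":0,"dz":2,"rx":0,"ry":0,"rz":0,"hand":1},{"dx":0,"dy":0,"dz":0,"rx":0,"ry":0,"rz":0,"hand":1}]'
python3 -c "
from plan import *
avg(2)"
```

```text
clock: 20.2
position: [0.4859, 0.2532, 0.1345]
tool_rot: [3.142, 0.0, 3.134]
force: [0.4, 0.6, -1.8]
grip_width: 0.0283
F [ 0.25 -0.13 -1.85] M [ 0.015  0.    -0.006] sd [0.11 0.72 0.06] [0.01  0.03  0.034] p [0.486  0.2533 0.1347] rot [3.141 0.    3.134]
```

```bash
python3 -m inch '[{"dx":0,"dy":0,"dz":1.5,"rx":0,"ry":0,"rz":0,"hand":1},{"dx":0,"dy":0,"dz":1,"rx":0,"ry":0,"rz":0,"hand":1},{"dx":0,"dy":0,"dz":0,"rx":0,"ry":0,"rz":0,"hand":1}]'
python3 -c "
from plan import *
avg(2)"
python3 -m inch '[{"dx":0,"dy":0,"dz":0,"rx":0,"ry":0,"rz":0,"hand":0.2},{"dx":0,"dy":0,"dz":0,"rx":0,"ry":0,"rz":0,"hand":0},{"dx":0,"dy":0,"dz":0,"rx":0,"ry":0,"rz":0,"hand":-0.1},{"dx":0,"dy":0,"dz":0,"rx":0,"ry":0,"rz":0,"hand":-0.1},{"dx":0,"dy":0,"dz":0,"rx":0,"ry":0,"rz":0,"hand":-0.1}]'
python3 - <<'E'
from plan import *
avg(2); save('wrist','w10.png')
E
```

```text
clock: 20.6
position: [0.4858, 0.2532, 0.1319]
tool_rot: [-3.142, -0.0, 3.134]
force: [0.3, -0.1, -2.8]
grip_width: 0.0288
F [ 0.52  0.15 -2.87] M [-0.015 -0.03  -0.019] sd [0.26 0.28 0.07] [0.043 0.003 0.003] p [0.4858 0.2532 0.132 ] rot [-3.142  0.     3.134]
clock: 21.2
position: [0.4858, 0.2532, 0.132]
tool_rot: [3.142, 0.0, 3.134]
force: [1.1, 0.3, -0.5]
grip_width: 0.047
F [ 0.38 -0.18  0.06] M [-0.007 -0.016  0.005] sd [0.7  0.5  0.52] [0.017 0.037 0.018] p [0.4858 0.2532 0.132 ] rot [3.142 0.    3.134]
```

View pics/w10.png

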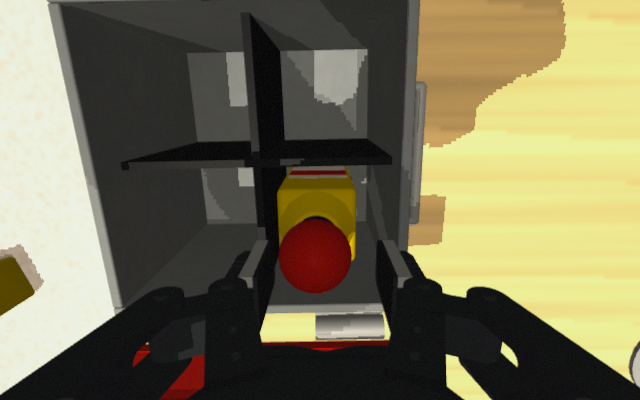

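Wrist view: released, bottle standing cap up in the left hinge-side cell, ball at (315,255). Rising clear and looking at the others.

```bash
python3 -m inch '[{"dx":0,"dy":-1,"dz":-10,"rx":0,"ry":0,"rz":0,"hand":-0.1},{"dx":0,"dy":0,"dz":-25,"rx":0,"ry":0,"rz":0,"hand":-0.1},{"dx":0,"dy":0,"dz":-35,"rx":0,"ry":0,"rz":0,"hand":-0.1},{"dx":0,"dy":0,"dz":-35,"rx":0,"ry":0,"rz":0,"hand":-0.3},{"dx":0,"dy":0,"dz":-25,"rx":0,"ry":0,"rz":0,"hand":-0.6},{"dx":5,"dy":-15,"dz":-10,"rx":0,"ry":0,"rz":0,"hand":-1},{"dx":5,"dy":-30,"dz":0,"rx":0,"ry":0,"rz":0,"hand":-1},{"dx":5,"dy":-40,"dz":0,"rx":0,"ry":0,"rz":0,"hand":-1},{"dx":5,"dy":-40,"dz":0,"rx":0,"ry":0,"rz":0,"hand":-1},{"dx":5,"dy":-40,"dz":0,"rx":0,"ry":0,"rz":0,"hand":-1}]'
python3 - <<'E'
from plan import *
from meas import find
st()
find('top',fn='t2.png'); find('scene',fn='s9.png')
plan([.478,-.349,.2],1.772,22)
E
```

```text
clock: 22.35
position: [0.4584, 0.0852, 0.272]
tool_rot: [-3.141, -0.0, 3.134]
force: [0.6, 0.0, 0.7]
grip_width: 0.0855
t 22.35 pos [0.4584 0.0852 0.272 ] rot [-3.141 -0.     3.134] F [0.6 0.  0.7] M [-0.04 -0.02  0.01] w 0.0855 q [-0.39  0.22  0.09  1.95 -0.02  0.97  1.28]
top {'px': array([322., 186.]), 'n': 831, 'cap': array([ 0.6001, -0.1538]), 'bodyc': array([ 0.5748, -0.0671]), 'yaw_body': -1.283, 'yaw_cap': -1.287, 'foot_t': -0.1457, 'width': np.float64(0.042), 'z': np.float64(0.045)}
top {'px': array([394., 229.]), 'n': 815, 'cap': array([ 0.475 , -0.3486]), 'bodyc': array([ 0.4568, -0.2602]), 'yaw_body': -1.37, 'yaw_cap': -1.368, 'foot_t': -0.1451, 'width': np.float64(0.042), 'z': np.float64(0.045)}
scene {'px': array([338., 232.]), 'n': 852, 'cap': array([ 0.6039, -0.1572]), 'bodyc': array([ 0.5781, -0.0715]), 'yaw_body': -1.279, 'yaw_cap': -1.279, 'foot_t': -0.1465, 'width': np.float64(0.041), 'z': np.float64(0.045)}
scene {'px': array([256., 265.]), 'n': 982, 'cap': array([ 0.479 , -0.3507]), 'bodyc': array([ 0.4602, -0.2641]), 'yaw_body': -1.372, 'yaw_cap': -1.357, 'foot_t': -0.1442, 'width': np.float64(0.042), 'z': np.float64(0.046)}
rows 22 d mm [-13.75 -16.11   3.3 ] rot [-0.0001  0.      0.0616] total rot deg 77.67
[[0.472, 0.066, 0.269], [0.515, -0.007, 0.256], [0.54, -0.088, 0.243], [0.543, -0.172, 0.23], [0.527, -0.255, 0.216], [0.49, -0.332, 0.203]]
```

View pics/t2.png

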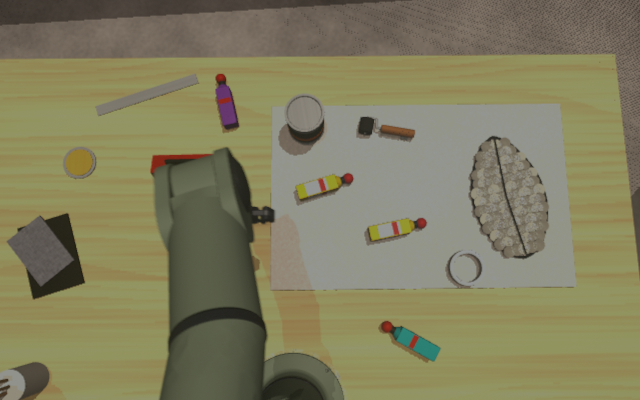

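Top view: bottles at (322,186) and (394,229) haven't moved. Going to the second one.

```bash
python3 -m inch '[{"dx":-14,"dy":-16,"dz":3,"rx":0,"ry":0,"rz":0.062,"hand":-1},{"dx":-14,"dy":-16,"dz":3,"rx":0,"ry":0,"rz":0.062,"hand":-1},{"dx":-14,"dy":-16,"dz":3,"rx":0,"ry":0,"rz":0.062,"hand":-1},{"dx":-14,"dy":-16,"dz":3,"rx":0,"ry":0,"rz":0.062,"hand":-1},{"dx":-14,"dy":-16,"dz":3,"rx":0,"ry":0,"rz":0.062,"hand":-1},{"dx":-14,"dy":-16,"dz":3,"rx":0,"ry":0,"rz":0.062,"hand":-1},{"dx":-14,"dy":-16,"dz":3,"rx":0,"ry":0,"rz":0.062,"hand":-1},{"dx":-14,"dy":-16,"dz":3,"rx":0,"ry":0,"rz":0.062,"hand":-1},{"dx":-14,"dy":-16,"dz":3,"rx":0,"ry":0,"rz":0.062,"hand":-1},{"dx":-14,"dy":-16,"dz":3,"rx":0,"ry":0,"rz":0.062,"hand":-1}]'
python3 -m inch '[{"dx":-14,"dy":-16,"dz":3,"rx":0,"ry":0,"rz":0.062,"hand":-1},{"dx":-14,"dy":-16,"dz":3,"rx":0,"ry":0,"rz":0.062,"hand":-1},{"dx":-14,"dy":-16,"dz":3,"rx":0,"ry":0,"rz":0.062,"hand":-1},{"dx":-14,"dy":-16,"dz":3,"rx":0,"ry":0,"rz":0.062,"hand":-1},{"dx":-14,"dy":-16,"dz":3,"rx":0,"ry":0,"rz":0.062,"hand":-1},{"dx":-14,"dy":-16,"dz":3,"rx":0,"ry":0,"rz":0.062,"hand":-1},{"dx":-14,"dy":-16,"dz":3,"rx":0,"ry":0,"rz":0.062,"hand":-1},{"dx":-14,"dy":-16,"dz":3,"rx":0,"ry":0,"rz":0.062,"hand":-1},{"dx":-14,"dy":-16,"dz":3,"rx":0,"ry":0,"rz":0.062,"hand":-1},{"dx":-14,"dy":-16,"dz":3,"rx":0,"ry":0,"rz":0.062,"hand":-1}]'
python3 - <<'E'
from plan import *
bot.grab_frame('top')
st()
plan([.476,-.349,.09],1.772,7)
E
```

```text
clock: 23.45
position: [0.5474, -0.1044, 0.2418]
tool_rot: [-3.142, 0.0, 2.509]
force: [0.7, 0.5, 0.5]
grip_width: 0.0851
clock: 24.45
position: [0.5072, -0.3098, 0.2118]
tool_rot: [-3.142, -0.0, 1.889]
force: [-0.8, 0.1, 0.4]
grip_width: 0.0854
t 24.5 pos [ 0.5049 -0.3131  0.2115] rot [-3.140e+00  1.000e-03  1.881e+00] F [-3.  -4.1 -1.9] M [-0.18  0.24 -0.03] w 0.0852 q [ 0.14  0.54  0.46  1.72 -0.28  0.95  1.02]
rows 7 d mm [-3.87 -5.31 17.37] rot [-0.0002  0.0002  0.0156] total rot deg 6.25
[[0.501, -0.318, 0.194], [0.497, -0.324, 0.177], [0.493, -0.329, 0.159], [0.489, -0.334, 0.142], [0.485, -0.339, 0.125], [0.48, -0.344, 0.107], [0.476, -0.349, 0.09]]
```

```bash
python3 -m inch '[{"dx":-4,"dy":-5.3,"dz":17,"rx":0,"ry":0,"rz":0.0156,"hand":-1},{"dx":-4,"dy":-5.3,"dz":17,"rx":0,"ry":0,"rz":0.0156,"hand":-1},{"dx":-4,"dy":-5.3,"dz":17,"rx":0,"ry":0,"rz":0.0156,"hand":-1},{"dx":-4,"dy":-5.3,"dz":17,"rx":0,"ry":0,"rz":0.0156,"hand":-1},{"dx":-4,"dy":-5.3,"dz":17,"rx":0,"ry":0,"rz":0.0156,"hand":-1},{"dx":-4,"dy":-5.3,"dz":17,"rx":0,"ry":0,"rz":0.0156,"hand":-1},{"dx":-3,"dy":-5.3,"dz":17,"rx":0,"ry":0,"rz":0.0156,"hand":-1},{"dx":0,"dy":0,"dz":0,"rx":0,"ry":0,"rz":0,"hand":-1}]'
cat >> plan.py <<'E'
def ball(fn=None):
    s=bot.observe(); p0=s['position']; cal=K('wrist')
    im,d=bot.grab_frame('wrist'); P=cloud('wrist',d,cal)
    if fn: cv2.imwrite('pics/'+fn,im[:,:,::-1])
    hsv=cv2.cvtColor(im,cv2.COLOR_RGB2HSV);H,S=hsv[...,0],hsv[...,1]
    red=(((H<9)|(H>171))&(S>120)&(d>0)&(np.hypot(P[...,0]-p0[0],P[...,1]-p0[1])<.12)).astype(np.uint8)
    n,l,st_,ce=cv2.connectedComponentsWithStats(red)
    for i in range(1,n):
        if st_[i,4]<150: continue
        q=P[l==i]
        A=np.c_[2*q,np.ones(len(q))]; sol=np.linalg.lstsq(A,(q**2).sum(1),rcond=None)[0]
        c=sol[:3]; r=np.sqrt(sol[3]+c@c)
        print('red',ce[i].round(0),st_[i,4],'mean',q.mean(0).round(4),'spherefit',c.round(4),'r',r.round(4))
E
python3 - <<'E'
from plan import *
st(); ball('w11.png')
E
```

```text
clock: 25.3
position: [0.4778, -0.3448, 0.0913]
tool_rot: [-3.139, -0.002, 1.781]
force: [-0.2, 0.6, 0.6]
grip_width: 0.0858
t 25.3 pos [ 0.4778 -0.3448  0.0913] rot [-3.139e+00 -2.000e-03  1.781e+00] F [-0.2  0.6  0.6] M [ 0.01 -0.06  0.01] w 0.0858 q [ 0.25  0.69  0.4   1.82 -0.39  0.71  1.08]
red [320. 103.] 1592 mean [ 0.4608 -0.2769  0.0468] spherefit [ 0.4608 -0.277   0.0462] r 0.0104
red [320. 224.] 1334 mean [ 0.4752 -0.3488  0.037 ] spherefit [ 0.4754 -0.3517  0.0211] r 0.0194
```

View pics/w11.png

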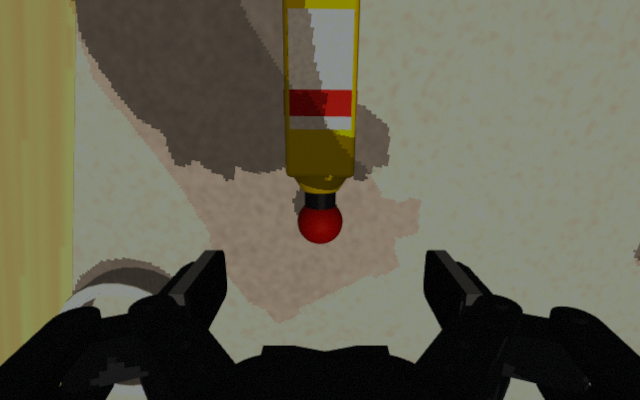

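Wrist view: the cap is at (320,224), with a clear gap on both sides and the tape at (120,285) outside the fingers. Descending and gripping.

```bash
python3 -m inch '[{"dx":-2.4,"dy":-2,"dz":18,"rx":0,"ry":0,"rz":0.005,"hand":-1},{"dx":-2.4,"dy":-1.9,"dz":22,"rx":0,"ry":0,"rz":0,"hand":-1},{"dx":0,"dy":0,"dz":20,"rx":0,"ry":0,"rz":0,"hand":-1},{"dx":0,"dy":0,"dz":14,"rx":0,"ry":0,"rz":0,"hand":-1},{"dx":0,"dy":0,"dz":7,"rx":0,"ry":0,"rz":0,"hand":-0.5},{"dx":0,"dy":0,"dz":0,"rx":0,"ry":0,"rz":0,"hand":0},{"dx":0,"dy":0,"dz":0,"rx":0,"ry":0,"rz":0,"hand":0.1}]'
python3 - <<'E'
from plan import *
st(); ball('w12.png')
E
```

```text
clock: 26.05
position: [0.4773, -0.35, 0.0128]
tool_rot: [3.141, 0.001, 1.78]
force: [-0.1, -0.1, -0.0]
grip_width: 0.0439
t 26.05 pos [ 0.4773 -0.35    0.0128] rot [3.141e+00 1.000e-03 1.780e+00] F [-0.1 -0.1 -0. ] M [0.   0.01 0.02] w 0.0439 q [ 0.31  0.81  0.33  1.83 -0.45  0.57  1.13]
red [321.  81.] 5080 mean [ 0.4606 -0.2769  0.0468] spherefit [ 0.4606 -0.277   0.0452] r 0.0107
red [320. 276.] 3090 mean [ 0.475  -0.3478  0.0372] spherefit [ 0.4756 -0.3521  0.0224] r 0.0184
```

View pics/w12.png

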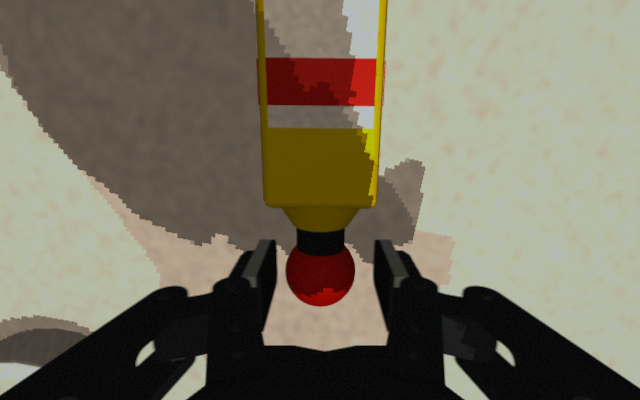

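Ball at (321,272), centred between the half-closed pads. Closing.

```bash
python3 -m inch '[{"dx":0,"dy":-1,"dz":2.5,"rx":0,"ry":0,"rz":0,"hand":0.1},{"dx":0,"dy":0,"dz":0,"rx":0,"ry":0,"rz":0,"hand":0.4},{"dx":0,"dy":0,"dz":0,"rx":0,"ry":0,"rz":0,"hand":1},{"dx":0,"dy":0,"dz":0,"rx":0,"ry":0,"rz":0,"hand":1},{"dx":0,"dy":0,"dz":0,"rx":0,"ry":0,"rz":0,"hand":1},{"dx":0,"dy":0,"dz":0,"rx":0,"ry":0,"rz":0,"hand":1}]' 20
python3 - <<'E'
from plan import *
st(); avg(2)
b0=np.array([bot.observe()['position'][0],bot.observe()['position'][1],.026])
th=np.radians(np.arange(4,41,4)); ph=-0.6*th/np.radians(60)
arc(b0,1.78,-1,th,ph,off=.0156,bias=.0015)
E
```

```text
clock: 26.7
position: [0.476, -0.3501, 0.0096]
tool_rot: [3.141, 0.0, 1.78]
force: [-1.4, -0.3, 3.6]
grip_width: 0.0285
t 26.7 pos [ 0.476  -0.3501  0.0096] rot [3.141 0.    1.78 ] F [-1.4 -0.3  3.6] M [-0.11  0.15  0.03] w 0.0285 q [ 0.31  0.81  0.32  1.84 -0.45  0.56  1.13]
F [-0.97 -0.85  4.22] M [-0.134  0.112  0.044] sd [0.45 0.51 0.6 ] [0.028 0.036 0.01 ] p [ 0.4761 -0.3502  0.0096] rot [3.141 0.    1.779]
4.0 d [  2.4   0.  -10.8] r [ 0.    0.04 -0.  ] tcp [ 0.476 -0.348  0.02 ]
8.0 d [ 3.5  0.  -9.7] r [-0.    0.04  0.  ] tcp [ 0.475 -0.345  0.03 ]
12.0 d [ 4.5 -0.  -9.4] r [-0.    0.04  0.  ] tcp [ 0.474 -0.341  0.04 ]
16.0 d [ 5.5  0.  -8.9] r [0.   0.04 0.  ] tcp [ 0.473 -0.337  0.049]
20.0 d [ 6.5  0.  -8.3] r [-0.    0.04  0.  ] tcp [ 0.472 -0.332  0.059]
24.0 d [ 7.3 -0.  -7.6] r [-0.    0.04  0.  ] tcp [ 0.471 -0.326  0.067]
28.0 d [ 8.1  0.  -6.8] r [-0.    0.04  0.  ] tcp [ 0.47  -0.32   0.076]
32.0 d [ 8.9 -0.  -5.9] r [-0.    0.04  0.  ] tcp [ 0.468 -0.313  0.084]
36.0 d [ 9.5 -0.  -5. ] r [ 0.    0.04 -0.  ] tcp [ 0.467 -0.306  0.092]
40.0 d [10. -0. -4.] r [-0.    0.04  0.  ] tcp [ 0.465 -0.298  0.099]
```

```bash
python3 -m inch '[{"dx":2.4,"dy":0,"dz":-10,"rx":0,"ry":0.04,"rz":0,"hand":1},{"dx":3.5,"dy":0,"dz":-9.7,"rx":0,"ry":0.04,"rz":0,"hand":1},{"dx":4.5,"dy":0,"dz":-9.4,"rx":0,"ry":0.04,"rz":0,"hand":1},{"dx":5.5,"dy":0,"dz":-8.9,"rx":0,"ry":0.04,"rz":0,"hand":1},{"dx":6.5,"dy":0,"dz":-8.3,"rx":0,"ry":0.04,"rz":0,"hand":1},{"dx":7.3,"dy":0,"dz":-7.6,"rx":0,"ry":0.04,"rz":0,"hand":1},{"dx":8.1,"dy":0,"dz":-6.8,"rx":0,"ry":0.04,"rz":0,"hand":1},{"dx":8.9,"dy":0,"dz":-5.9,"rx":0,"ry":0.04,"rz":0,"hand":1},{"dx":9.5,"dy":0,"dz":-5,"rx":0,"ry":0.04,"rz":0,"hand":1},{"dx":10,"dy":0,"dz":-4,"rx":0,"ry":0.04,"rz":0,"hand":1}]'
python3 - <<'E'
from plan import *
st(); avg(2)
tilt(.46,-.24,r=.07,fn='s10.png')
th=np.radians([44,48,52,56,60,64,68,72]); ph=np.where(th<1.05,-0.6*th/np.radians(60),-0.6+(th-np.radians(60))*1.14)
arc(np.array([.4761,-.3502,.0255]),1.78,-1,th,ph,off=.0156,bias=.0015)
E
```

```text
clock: 27.8
position: [0.4649, -0.2981, 0.0986]
tool_rot: [-3.142, -0.401, 1.779]
force: [-0.6, -1.0, -0.1]
grip_width: 0.0287
t 27.8 pos [ 0.4649 -0.2981  0.0986] rot [-3.142 -0.401  1.779] F [-0.6 -1.  -0.1] M [-0.7  -0.14 -0.  ] w 0.0287 q [ 0.46  0.77  0.25  1.66 -0.48  1.11  1.18]
F [-0.16 -0.52 -0.88] M [-0.624 -0.112  0.002] sd [0.43 0.51 0.82] [0.078 0.032 0.006] p [ 0.4648 -0.2977  0.0992] rot [ 3.142 -0.404  1.779]
0.0375 37 x [0.4288 0.4466 0.4622] y [-0.1958 -0.1898 -0.184 ]
0.0525 46 x [0.4299 0.4519 0.4667] y [-0.2066 -0.1977 -0.192 ]
0.0675 11 x [0.468  0.4702 0.4769] y [-0.2537 -0.2255 -0.2135]
0.0825 51 x [0.4467 0.4754 0.4822] y [-0.2879 -0.2512 -0.2312]
0.0975 193 x [0.4433 0.4639 0.4792] y [-0.2872 -0.2652 -0.2496]
0.1125 71 x [0.4462 0.4615 0.4736] y [-0.2891 -0.2758 -0.2663]
44.0 d [10.6  0.1 -3.5] r [ 0.     0.041 -0.001] tcp [ 0.463 -0.29   0.105]
48.0 d [10.6 -0.  -1.9] r [-0.    0.04  0.  ] tcp [ 0.462 -0.282  0.112]
52.0 d [10.8  0.  -0.8] r [-0.    0.04  0.  ] tcp [ 0.46  -0.273  0.117]
56.0 d [10.8  0.   0.3] r [-0.    0.04 -0.  ] tcp [ 0.458 -0.263  0.122]
60.0 d [10.7 -0.   1.4] r [-0.    0.04  0.  ] tcp [ 0.456 -0.254  0.127]
64.0 d [ 8.6 -0.   2.5] r [ 0.   -0.08  0.  ] tcp [ 0.454 -0.245  0.13 ]
68.0 d [ 8.7 -0.   2.4] r [-0.   -0.08  0.  ] tcp [ 0.452 -0.237  0.132]
72.0 d [8.7 0.  2.3] r [ 0.   -0.08 -0.  ] tcp [ 0.45  -0.228  0.134]
```

View pics/s10.png

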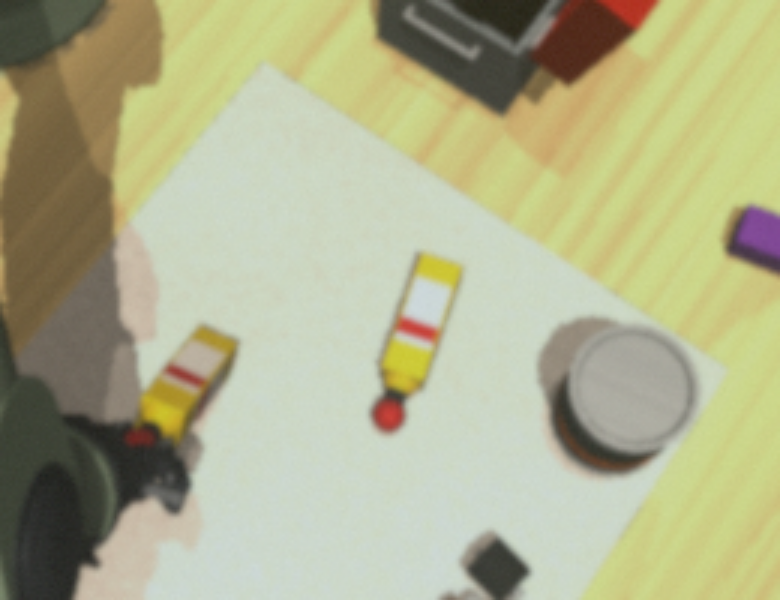

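Foot still carries load. Continuing.

```bash
python3 -m inch '[{"dx":10.6,"dy":0,"dz":-3,"rx":0,"ry":0.04,"rz":0,"hand":1},{"dx":10.6,"dy":0,"dz":-1.9,"rx":0,"ry":0.04,"rz":0,"hand":1},{"dx":10.8,"dy":0,"dz":-0.8,"rx":0,"ry":0.04,"rz":0,"hand":1},{"dx":10.8,"dy":0,"dz":0.3,"rx":0,"ry":0.04,"rz":0,"hand":1},{"dx":10.7,"dy":0,"dz":1.4,"rx":0,"ry":0.04,"rz":0,"hand":1},{"dx":8.6,"dy":0,"dz":2.5,"rx":0,"ry":-0.08,"rz":0,"hand":1},{"dx":8.7,"dy":0,"dz":2.4,"rx":0,"ry":-0.08,"rz":0,"hand":1},{"dx":8.7,"dy":0,"dz":2.3,"rx":0,"ry":-0.08,"rz":0,"hand":1},{"dx":0,"dy":0,"dz":0,"rx":0,"ry":0,"rz":0,"hand":1}]'
python3 - <<'E'
from plan import *
st(); avg(3)
tilt(.45,-.19,r=.07)
th=np.radians([75,78,81,84,87,90]); ph=-0.6+(th-np.radians(60))*1.14
arc(np.array([.4761,-.3502,.0255]),1.78,-1,th,ph,off=.0156,bias=.0015)
E
```

```text
clock: 28.85
position: [0.4504, -0.2254, 0.1342]
tool_rot: [3.14, -0.357, 1.783]
force: [1.3, -0.6, -0.9]
grip_width: 0.0284
t 28.85 pos [ 0.4504 -0.2254  0.1342] rot [ 3.14  -0.357  1.783] F [ 1.3 -0.6 -0.9] M [-0.48 -0.14  0.02] w 0.0284 q [ 0.34  0.62  0.26  1.82 -0.47  1.03  1.09]
F [ 0.86 -0.5   0.63] M [-0.402 -0.195 -0.015] sd [0.3  0.1  1.69] [0.055 0.059 0.031] p [ 0.4504 -0.2274  0.1336] rot [ 3.141 -0.36   1.781]
0.0825 4 x [0.4612 0.4632 0.4655] y [-0.1955 -0.1912 -0.1895]
0.0975 16 x [0.4356 0.4524 0.4676] y [-0.206  -0.1988 -0.1943]
0.1125 29 x [0.438  0.4644 0.4689] y [-0.213  -0.2051 -0.2005]
0.1275 69 x [0.4321 0.4489 0.4644] y [-0.2208 -0.2138 -0.2075]
75.0 d [ 7.  -0.1  1.4] r [ 0.001 -0.058 -0.001] tcp [ 0.449 -0.222  0.134]
78.0 d [6.6 0.  1.5] r [-0.   -0.06 -0.  ] tcp [ 0.447 -0.215  0.135]
81.0 d [6.6 0.  1.5] r [-0.   -0.06  0.  ] tcp [ 0.446 -0.208  0.135]
84.0 d [6.6 0.  1.4] r [-0.   -0.06  0.  ] tcp [ 0.445 -0.202  0.135]
87.0 d [ 6.6 -0.   1.4] r [-0.   -0.06  0.  ] tcp [ 0.443 -0.195  0.134]
90.0 d [6.6 0.  1.3] r [ 0.   -0.06  0.  ] tcp [ 0.442 -0.189  0.133]
```

```bash
python3 -m inch '[{"dx":7,"dy":0,"dz":1.4,"rx":0,"ry":-0.058,"rz":0,"hand":1},{"dx":6.6,"dy":0,"dz":1.5,"rx":0,"ry":-0.06,"rz":0,"hand":1},{"dx":6.6,"dy":0,"dz":1.5,"rx":0,"ry":-0.06,"rz":0,"hand":1},{"dx":6.6,"dy":0,"dz":1.4,"rx":0,"ry":-0.06,"rz":0,"hand":1},{"dx":6.6,"dy":0,"dz":1.4,"rx":0,"ry":-0.06,"rz":0,"hand":1},{"dx":6.6,"dy":0,"dz":1.3,"rx":0,"ry":-0.06,"rz":0,"hand":1},{"dx":0,"dy":0,"dz":0,"rx":0,"ry":0,"rz":0,"hand":1}]'
python3 -c "
from plan import *
avg(3);hang('w13.png')"
```

```text
clock: 29.75
position: [0.4421, -0.1866, 0.1335]
tool_rot: [3.142, -0.001, 1.782]
force: [0.1, 1.0, 8.2]
grip_width: 0.0283
F [0.42 1.56 9.29] M [ 0.274 -0.153  0.027] sd [0.3  0.43 0.97] [0.03  0.045 0.03 ] p [ 0.4423 -0.188   0.1336] rot [ 3.141e+00 -2.000e-03  1.780e+00]
depth below tcp 0.030 n 775 toolx p95 0.0184 med 0.0179 tooly lo/hi -0.0180 0.0181
depth below tcp 0.050 n 632 toolx p95 0.0195 med 0.0189 tooly lo/hi -0.0177 0.0184
depth below tcp 0.070 n 415 toolx p95 0.0200 med 0.0195 tooly lo/hi -0.0181 0.0186
depth below tcp 0.090 n 363 toolx p95 0.0207 med 0.0202 tooly lo/hi -0.0177 0.0186
depth below tcp 0.110 n 250 toolx p95 0.0211 med 0.0208 tooly lo/hi -0.0174 0.0185
depth below tcp 0.130 n 9508 toolx p95 0.0525 med 0.0212 tooly lo/hi -0.0541 0.0539
```

View pics/w13.png

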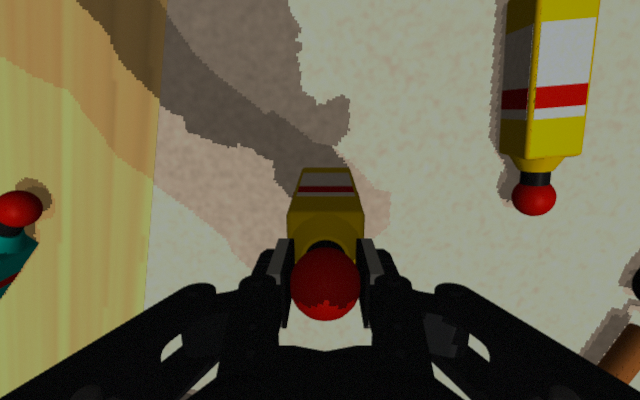

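Upright, foot pressed flat at 9 N, ball at (326,283). Lifting and carrying to the right hinge-side cell.

```bash
python3 -m inch '[{"dx":0,"dy":0,"dz":-4,"rx":0,"ry":0,"rz":0,"hand":1},{"dx":0,"dy":0,"dz":-10,"rx":0,"ry":0,"rz":0,"hand":1},{"dx":0,"dy":0,"dz":-18,"rx":0,"ry":0,"rz":0,"hand":1},{"dx":0,"dy":0,"dz":-25,"rx":0,"ry":0,"rz":0,"hand":1},{"dx":0,"dy":0,"dz":-25,"rx":0,"ry":0,"rz":0,"hand":1},{"dx":0,"dy":0,"dz":-25,"rx":0,"ry":0,"rz":0,"hand":1},{"dx":0,"dy":0,"dz":-25,"rx":0,"ry":0,"rz":0,"hand":1},{"dx":0,"dy":0,"dz":-22,"rx":0,"ry":0,"rz":0,"hand":1},{"dx":0,"dy":0,"dz":-12,"rx":0,"ry":0,"rz":0,"hand":1},{"dx":0,"dy":0,"dz":-4,"rx":0,"ry":0,"rz":0,"hand":1}]'
python3 - <<'E'
from plan import *
avg(2)
plan([.43,.06,.302],3.1416,18)
E
```

```text
clock: 30.95
position: [0.4418, -0.1886, 0.3046]
tool_rot: [3.141, -0.002, 1.779]
force: [0.8, -0.2, -3.6]
grip_width: 0.0283
F [ 0.2  -0.67 -2.87] M [-0.006 -0.035  0.014] sd [0.58 0.46 0.75] [0.009 0.025 0.018] p [ 0.4418 -0.1884  0.3042] rot [ 3.141e+00 -2.000e-03  1.779e+00]
rows 18 d mm [10.35 10.77  0.09] rot [ 0.0001 -0.0001 -0.0757] total rot deg 78.05
[[0.45, -0.176, 0.303], [0.469, -0.136, 0.303], [0.479, -0.092, 0.303], [0.479, -0.047, 0.303], [0.468, -0.004, 0.302], [0.448, 0.036, 0.302]]
```

```bash
python3 -m inch '[{"dx":5,"dy":5,"dz":0,"rx":0,"ry":0,"rz":-0.038,"hand":1},{"dx":10.4,"dy":10.8,"dz":0,"rx":0,"ry":0,"rz":-0.076,"hand":1},{"dx":10.4,"dy":10.8,"dz":0,"rx":0,"ry":0,"rz":-0.076,"hand":1},{"dx":10.4,"dy":10.8,"dz":0,"rx":0,"ry":0,"rz":-0.076,"hand":1},{"dx":10.4,"dy":10.8,"dz":0,"rx":0,"ry":0,"rz":-0.076,"hand":1},{"dx":10.4,"dy":10.8,"dz":0,"rx":0,"ry":0,"rz":-0.076,"hand":1},{"dx":10.4,"dy":10.8,"dz":0,"rx":0,"ry":0,"rz":-0.076,"hand":1},{"dx":10.4,"dy":10.8,"dz":0,"rx":0,"ry":0,"rz":-0.076,"hand":1},{"dx":10.4,"dy":10.8,"dz":0,"rx":0,"ry":0,"rz":-0.076,"hand":1},{"dx":10.4,"dy":10.8,"dz":0,"rx":0,"ry":0,"rz":-0.076,"hand":1}]'
python3 -m inch '[{"dx":10.4,"dy":10.8,"dz":0,"rx":0,"ry":0,"rz":-0.076,"hand":1},{"dx":10.4,"dy":10.8,"dz":0,"rx":0,"ry":0,"rz":-0.076,"hand":1},{"dx":10.4,"dy":10.8,"dz":0,"rx":0,"ry":0,"rz":-0.076,"hand":1},{"dx":10.4,"dy":10.8,"dz":0,"rx":0,"ry":0,"rz":-0.076,"hand":1},{"dx":10.4,"dy":10.8,"dz":0,"rx":0,"ry":0,"rz":-0.076,"hand":1},{"dx":10.4,"dy":10.8,"dz":0,"rx":0,"ry":0,"rz":-0.076,"hand":1},{"dx":10.4,"dy":10.8,"dz":0,"rx":0,"ry":0,"rz":-0.076,"hand":1},{"dx":8,"dy":8,"dz":0,"rx":0,"ry":0,"rz":-0.076,"hand":1},{"dx":5,"dy":5,"dz":0,"rx":0,"ry":0,"rz":-0.035,"hand":1},{"dx":0,"dy":0,"dz":0,"rx":0,"ry":0,"rz":0,"hand":1}]'
python3 - <<'E'
from plan import *
bot.grab_frame('wrist')
st()
hang()
plan([.481,.184,.302],3.1416,8)
E
```

```text
clock: 32.05
position: [0.4786, -0.0531, 0.3028]
tool_rot: [3.141, -0.003, 2.507]
force: [-0.4, -1.0, -3.2]
grip_width: 0.0285
clock: 33.05
position: [0.4303, 0.0577, 0.3036]
tool_rot: [3.14, -0.001, -3.137]
force: [-0.4, -0.1, -4.3]
grip_width: 0.0283
t 33.1 pos [0.4307 0.0571 0.3037] rot [ 3.140e+00 -1.000e-03 -3.139e+00] F [ 0.2 -0.3 -1.9] M [-0.02  0.01 -0.01] w 0.0288 q [-0.38  0.13  0.13  1.98 -0.02  1.04  1.33]
depth below tcp 0.030 n 742 toolx p95 0.0169 med 0.0166 tooly lo/hi -0.0177 0.0180
depth below tcp 0.050 n 579 toolx p95 0.0175 med 0.0171 tooly lo/hi -0.0181 0.0184
depth below tcp 0.070 n 401 toolx p95 0.0176 med 0.0173 tooly lo/hi -0.0178 0.0186
depth below tcp 0.090 n 322 toolx p95 0.0177 med 0.0175 tooly lo/hi -0.0176 0.0186
depth below tcp 0.110 n 246 toolx p95 0.0178 med 0.0175 tooly lo/hi -0.0173 0.0188
depth below tcp 0.130 n 44 toolx p95 0.0178 med 0.0177 tooly lo/hi -0.0165 0.0180
rows 8 d mm [-6.27 15.89  0.24] rot [ 0.0002 -0.0001  0.0002] total rot deg 0.14
[[0.437, 0.073, 0.304], [0.443, 0.089, 0.303], [0.45, 0.105, 0.303], [0.456, 0.12, 0.303], [0.462, 0.136, 0.303], [0.468, 0.152, 0.302], [0.475, 0.168, 0.302], [0.481, 0.184, 0.302]]
```

```bash
python3 -m inch '[{"dx":-3,"dy":8,"dz":0,"rx":0,"ry":0,"rz":0,"hand":1},{"dx":-6,"dy":16,"dz":0,"rx":0,"ry":0,"rz":0,"hand":1},{"dx":-6,"dy":16,"dz":0,"rx":0,"ry":0,"rz":0,"hand":1},{"dx":-6,"dy":18,"dz":0,"rx":0,"ry":0,"rz":0,"hand":1},{"dx":-6,"dy":18,"dz":0,"rx":0,"ry":0,"rz":0,"hand":1},{"dx":-6,"dy":18,"dz":0,"rx":0,"ry":0,"rz":0,"hand":1},{"dx":-6,"dy":16,"dz":0,"rx":0,"ry":0,"rz":0,"hand":1},{"dx":-6,"dy":11,"dz":0,"rx":0,"ry":0,"rz":0,"hand":1},{"dx":-3,"dy":5,"dz":0,"rx":0,"ry":0,"rz":0,"hand":1},{"dx":0,"dy":0,"dz":0,"rx":0,"ry":0,"rz":0,"hand":1}]'
python3 -m inch '[{"dx":0,"dy":0,"dz":8,"rx":0,"ry":0,"rz":0,"hand":1},{"dx":0,"dy":0,"dz":14,"rx":0,"ry":0,"rz":0,"hand":1},{"dx":0,"dy":0,"dz":6,"rx":0,"ry":0,"rz":0,"hand":1},{"dx":0,"dy":0,"dz":0,"rx":0,"ry":0,"rz":0,"hand":1}]'
python3 - <<'E'
from plan import *
st();hang('w14.png')
E
```

```text
clock: 34.15
position: [0.4787, 0.1835, 0.304]
tool_rot: [3.14, -0.001, -3.138]
force: [-0.9, -0.9, -4.1]
grip_width: 0.0283
clock: 34.55
position: [0.478, 0.1826, 0.2755]
tool_rot: [3.14, -0.002, -3.139]
force: [-0.8, 0.0, -2.5]
grip_width: 0.0287
t 34.55 pos [0.478  0.1826 0.2755] rot [ 3.140e+00 -2.000e-03 -3.139e+00] F [-0.8  0.  -2.5] M [ 0.01  0.01 -0.01] w 0.0287 q [-0.53  0.29  0.06  1.84 -0.02  1.01  1.12]
depth below tcp 0.030 n 764 toolx p95 0.0175 med 0.0171 tooly lo/hi -0.0177 0.0181
depth below tcp 0.050 n 590 toolx p95 0.0182 med 0.0177 tooly lo/hi -0.0179 0.0183
depth below tcp 0.070 n 415 toolx p95 0.0184 med 0.0181 tooly lo/hi -0.0178 0.0185
depth below tcp 0.090 n 346 toolx p95 0.0188 med 0.0185 tooly lo/hi -0.0178 0.0185
depth below tcp 0.110 n 466 toolx p95 0.0190 med 0.0182 tooly lo/hi -0.0163 0.0590
depth below tcp 0.130 n 131 toolx p95 0.0191 med 0.0103 tooly lo/hi -0.0144 0.0578
```

View pics/w14.png

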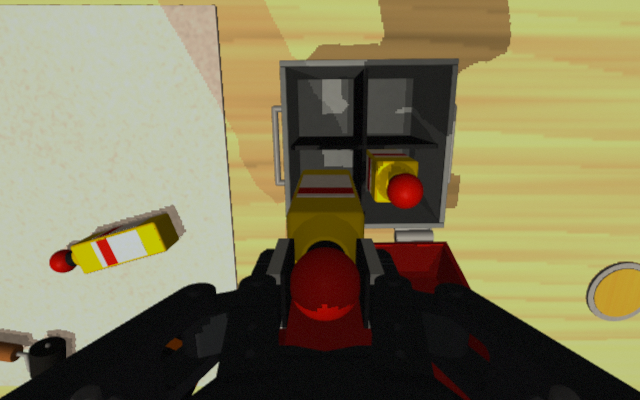

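Wrist view: the foot (300–352 px wide at row 175) sits between the wall at 293 and the partition at 362, so it is centred. The first bottle stands at (400,185). Lowering.

```bash
python3 -m inch '[{"dx":0,"dy":0,"dz":10,"rx":0,"ry":0,"rz":0,"hand":1},{"dx":0,"dy":0,"dz":15,"rx":0,"ry":0,"rz":0,"hand":1},{"dx":0,"dy":0,"dz":18,"rx":0,"ry":0,"rz":0,"hand":1},{"dx":0,"dy":0,"dz":18,"rx":0,"ry":0,"rz":0,"hand":1},{"dx":0,"dy":0,"dz":18,"rx":0,"ry":0,"rz":0,"hand":1},{"dx":0,"dy":0,"dz":18,"rx":0,"ry":0,"rz":0,"hand":1},{"dx":0,"dy":0,"dz":18,"rx":0,"ry":0,"rz":0,"hand":1},{"dx":0,"dy":0,"dz":13,"rx":0,"ry":0,"rz":0,"hand":1},{"dx":0,"dy":0,"dz":6,"rx":0,"ry":0,"rz":0,"hand":1},{"dx":0,"dy":0,"dz":4,"rx":0,"ry":0,"rz":0,"hand":1}]'
python3 -c "
from plan import *
avg(2)"
```

```text
clock: 35.6
position: [0.4784, 0.1835, 0.138]
tool_rot: [3.14, -0.001, -3.139]
force: [0.9, 0.6, -2.0]
grip_width: 0.0284
F [ 0.18 -0.09 -2.83] M [ 0.001  0.007 -0.   ] sd [0.73 0.67 0.85] [0.034 0.019 0.013] p [0.4783 0.1835 0.1378] rot [ 3.140e+00 -1.000e-03 -3.139e+00]
```

```bash
python3 -m inch '[{"dx":0,"dy":0,"dz":2.5,"rx":0,"ry":0,"rz":0,"hand":1},{"dx":0,"dy":0,"dz":1.5,"rx":0,"ry":0,"rz":0,"hand":1},{"dx":0,"dy":0,"dz":0,"rx":0,"ry":0,"rz":0,"hand":1}]'
python3 -c "
from plan import *
avg(2)"
```

```text
clock: 36.0
position: [0.4784, 0.1836, 0.1344]
tool_rot: [3.139, -0.0, -3.139]
force: [0.6, -0.1, -2.6]
grip_width: 0.0282
F [ 0.45 -0.58 -2.04] M [ 0.001  0.02  -0.015] sd [0.1  0.51 0.55] [0.01  0.006 0.033] p [0.4784 0.1836 0.1344] rot [ 3.14  -0.    -3.139]
```

```bash
python3 -m inch '[{"dx":0,"dy":0,"dz":1.2,"rx":0,"ry":0,"rz":0,"hand":1},{"dx":0,"dy":0,"dz":0,"rx":0,"ry":0,"rz":0,"hand":1},{"dx":0,"dy":0,"dz":0,"rx":0,"ry":0,"rz":0,"hand":0.2},{"dx":0,"dy":0,"dz":0,"rx":0,"ry":0,"rz":0,"hand":0},{"dx":0,"dy":0,"dz":0,"rx":0,"ry":0,"rz":0,"hand":-0.1},{"dx":0,"dy":0,"dz":0,"rx":0,"ry":0,"rz":0,"hand":-0.1},{"dx":0,"dy":0,"dz":0,"rx":0,"ry":0,"rz":0,"hand":-0.1}]'
python3 - <<'E'
from plan import *
avg(2); save('wrist','w15.png')
E
```

```text
clock: 36.8
position: [0.4784, 0.1836, 0.1331]
tool_rot: [3.14, -0.0, -3.139]
force: [0.1, -0.7, 0.2]
grip_width: 0.0469
F [ 0.31 -0.37  0.46] M [-0.03   0.009  0.035] sd [0.16 0.3  0.23] [0.004 0.003 0.021] p [0.4784 0.1836 0.1331] rot [ 3.14  -0.    -3.139]
```

View pics/w15.png

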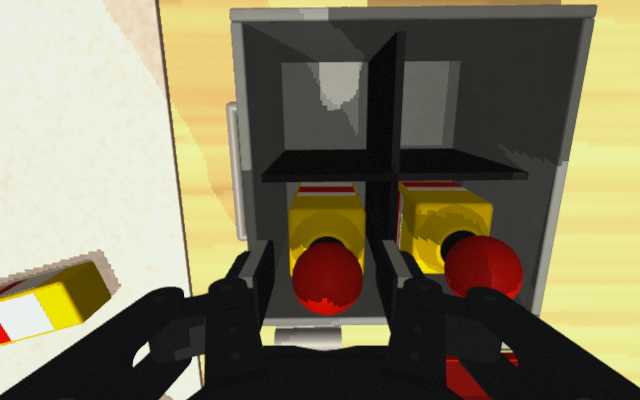

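Wrist view: two bottles now stand side by side, balls at (327,278) and (483,270). Rising and heading to the third.

```bash
python3 -m inch '[{"dx":0,"dy":0,"dz":-10,"rx":0,"ry":0,"rz":0,"hand":-0.1},{"dx":0,"dy":0,"dz":-25,"rx":0,"ry":0,"rz":0,"hand":-0.1},{"dx":0,"dy":0,"dz":-35,"rx":0,"ry":0,"rz":0,"hand":-0.1},{"dx":0,"dy":0,"dz":-35,"rx":0,"ry":0,"rz":0,"hand":-0.3},{"dx":2,"dy":-5,"dz":-25,"rx":0,"ry":0,"rz":0,"hand":-0.6},{"dx":5,"dy":-20,"dz":-10,"rx":0,"ry":0,"rz":0,"hand":-1},{"dx":5,"dy":-35,"dz":0,"rx":0,"ry":0,"rz":0,"hand":-1},{"dx":5,"dy":-35,"dz":0,"rx":0,"ry":0,"rz":0,"hand":-1}]'
python3 - <<'E'
from plan import *
from meas import find
find('top',fn='t3.png'); find('scene',fn='s11.png'); st()
plan([.602,-.1545,.10],1.861,15)
E
```

```text
clock: 37.75
position: [0.4615, 0.0874, 0.274]
tool_rot: [3.139, 0.001, -3.138]
force: [1.2, -1.5, 0.1]
grip_width: 0.0857
top {'px': array([322., 186.]), 'n': 827, 'cap': array([ 0.6001, -0.1538]), 'bodyc': array([ 0.5747, -0.0668]), 'yaw_body': -1.281, 'yaw_cap': -1.286, 'foot_t': -0.1457, 'width': np.float64(0.041), 'z': np.float64(0.045)}
scene {'px': array([338., 232.]), 'n': 848, 'cap': array([ 0.604 , -0.1573]), 'bodyc': array([ 0.578 , -0.0716]), 'yaw_body': -1.279, 'yaw_cap': -1.277, 'foot_t': -0.1469, 'width': np.float64(0.041), 'z': np.float64(0.046)}
t 37.85 pos [0.4612 0.084  0.274 ] rot [3.14 0.   3.14] F [0.5 1.1 1.3] M [0.01 0.04 0.01] w 0.0856 q [-0.39  0.22  0.11  1.95 -0.03  0.97  1.29]
rows 15 d mm [-17.91  -8.41  11.59] rot [ 0.0001 -0.      0.0852] total rot deg 73.26
[[0.479, 0.076, 0.262], [0.528, 0.042, 0.228], [0.566, -0.004, 0.193], [0.592, -0.057, 0.158], [0.603, -0.115, 0.123]]
```

View pics/s11.png

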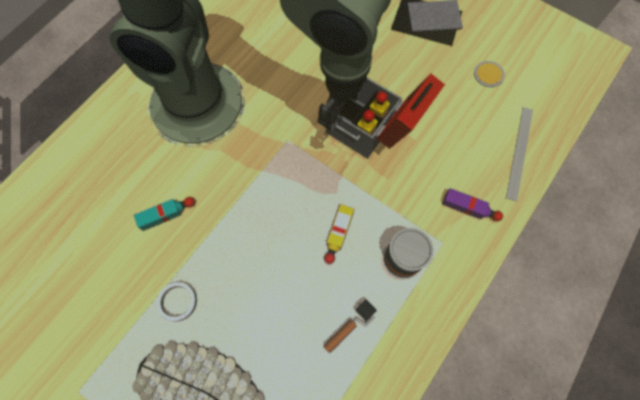

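Scene view: two red caps stand in the case at (369,115) and (382,98). The third bottle at (340,233) is unmoved, and so are the bystanders.

```bash
python3 -m inch '[{"dx":-18,"dy":-8.4,"dz":11.6,"rx":0,"ry":0,"rz":0.085,"hand":-1},{"dx":-18,"dy":-8.4,"dz":8,"rx":0,"ry":0,"rz":0.085,"hand":-1},{"dx":-18,"dy":-8.4,"dz":8,"rx":0,"ry":0,"rz":0.085,"hand":-1},{"dx":-18,"dy":-8.4,"dz":8,"rx":0,"ry":0,"rz":0.085,"hand":-1},{"dx":-18,"dy":-8.4,"dz":8,"rx":0,"ry":0,"rz":0.085,"hand":-1},{"dx":-18,"dy":-8.4,"dz":8,"rx":0,"ry":0,"rz":0.085,"hand":-1},{"dx":-18,"dy":-8.4,"dz":8,"rx":0,"ry":0,"rz":0.085,"hand":-1},{"dx":-18,"dy":-8.4,"dz":8,"rx":0,"ry":0,"rz":0.085,"hand":-1},{"dx":-18,"dy":-8.4,"dz":8,"rx":0,"ry":0,"rz":0.085,"hand":-1},{"dx":-18,"dy":-8.4,"dz":8,"rx":0,"ry":0,"rz":0.085,"hand":-1}]'
python3 -m inch '[{"dx":-18,"dy":-8.4,"dz":10,"rx":0,"ry":0,"rz":0.085,"hand":-1},{"dx":-18,"dy":-8.4,"dz":14,"rx":0,"ry":0,"rz":0.085,"hand":-1},{"dx":-18,"dy":-8.4,"dz":16,"rx":0,"ry":0,"rz":0.085,"hand":-1},{"dx":-18,"dy":-8.4,"dz":18,"rx":0,"ry":0,"rz":0.085,"hand":-1},{"dx":-15,"dy":-7,"dz":14,"rx":0,"ry":0,"rz":0.085,"hand":-1},{"dx":0,"dy":0,"dz":8,"rx":0,"ry":0,"rz":0,"hand":-1},{"dx":0,"dy":0,"dz":0,"rx":0,"ry":0,"rz":0,"hand":-1}]'
python3 - <<'E'
from plan import *
st(); ball('w16.png')
plan([.602,-.1545,.10],1.861,1)
E
```

```text
clock: 38.85
position: [0.5943, -0.0522, 0.1892]
tool_rot: [3.14, -0.002, 2.292]
force: [-0.8, 0.1, -0.3]
grip_width: 0.0857
clock: 39.55
position: [0.6052, -0.1457, 0.1082]
tool_rot: [-3.141, -0.003, 1.871]
force: [0.4, 0.3, -0.8]
grip_width: 0.0855
t 39.55 pos [ 0.6052 -0.1457  0.1082] rot [-3.141e+00 -3.000e-03  1.871e+00] F [ 0.4  0.3 -0.8] M [0.03 0.04 0.02] w 0.0855 q [-0.1   0.7   0.38  1.72 -0.34  0.79  0.74]
red [316. 107.] 1344 mean [ 0.5804 -0.0822  0.0468] spherefit [ 0.5805 -0.0826  0.0478] r 0.0105
red [317. 219.] 1140 mean [ 0.6014 -0.1525  0.0372] spherefit [ 0.6013 -0.154   0.0269] r 0.0144
rows 1 d mm [-7.64 -6.17  8.95] rot [ 0.0002 -0.0028  0.0111] total rot deg 0.66
[[0.602, -0.154, 0.1]]
```

View pics/w16.png

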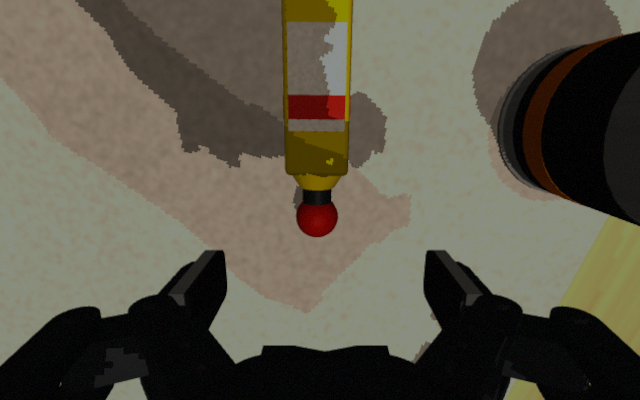

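Cap at (317,219), and the tin at (560,130) is well clear of the right finger. Descending.

```bash
python3 -m inch '[{"dx":-3.4,"dy":-3,"dz":18,"rx":0,"ry":0.003,"rz":0.008,"hand":-1},{"dx":-3.4,"dy":-3,"dz":25,"rx":0,"ry":0,"rz":0,"hand":-1},{"dx":0,"dy":0,"dz":25,"rx":0,"ry":0,"rz":0,"hand":-1},{"dx":0,"dy":0,"dz":18,"rx":0,"ry":0,"rz":0,"hand":-1},{"dx":0,"dy":0,"dz":8,"rx":0,"ry":0,"rz":0,"hand":-0.5},{"dx":0,"dy":0,"dz":0,"rx":0,"ry":0,"rz":0,"hand":0},{"dx":0,"dy":0,"dz":0,"rx":0,"ry":0,"rz":0,"hand":0.1}]'
python3 - <<'E'
from plan import *
st(); ball('w17.png')
E
```

```text
clock: 40.3
position: [0.6022, -0.1541, 0.0159]
tool_rot: [3.14, -0.005, 1.862]
force: [0.2, 0.8, 0.2]
grip_width: 0.0439
t 40.3 pos [ 0.6022 -0.1541  0.0159] rot [ 3.14  -0.005  1.862] F [0.2 0.8 0.2] M [-0.01 -0.03 -0.  ] w 0.0439 q [-0.05  0.83  0.31  1.75 -0.4   0.63  0.79]
red [323.  81.] 4815 mean [ 0.5803 -0.0823  0.0469] spherefit [ 0.5803 -0.0824  0.0465] r 0.0106
red [323. 272.] 2979 mean [ 0.601  -0.1519  0.0372] spherefit [ 0.6022 -0.1563  0.0211] r 0.0196
```

View pics/w17.png

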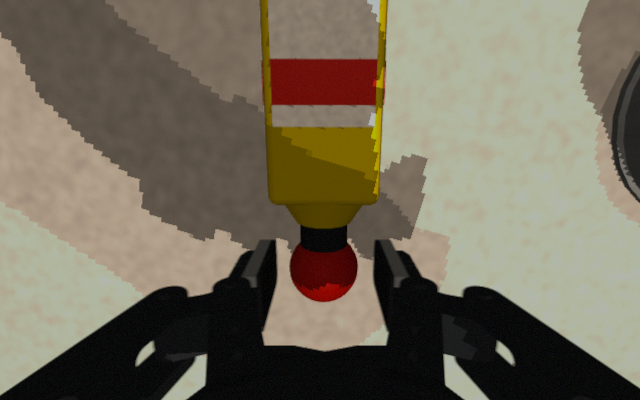

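Ball centred at (324,268). Lowering 6 mm and closing.

```bash
python3 -m inch '[{"dx":0,"dy":0,"dz":4,"rx":0,"ry":0,"rz":0,"hand":0.1},{"dx":0,"dy":0,"dz":2,"rx":0,"ry":0,"rz":0,"hand":0.4},{"dx":0,"dy":0,"dz":0,"rx":0,"ry":0,"rz":0,"hand":1},{"dx":0,"dy":0,"dz":0,"rx":0,"ry":0,"rz":0,"hand":1},{"dx":0,"dy":0,"dz":0,"rx":0,"ry":0,"rz":0,"hand":1},{"dx":0,"dy":0,"dz":0,"rx":0,"ry":0,"rz":0,"hand":1}]' 20
python3 - <<'E'
from plan import *
avg(3)
p=bot.observe()['position']
b0=np.array([p[0],p[1],p[2]+.0156]); print(b0)
th=np.radians(np.arange(4,41,4)); ph=-0.6*th/np.radians(60)
arc(b0,1.862,-1,th,ph,off=.0156,bias=.0015)
E
```

```text
clock: 40.95
position: [0.6019, -0.1545, 0.0091]
tool_rot: [3.141, -0.004, 1.861]
force: [2.4, -1.2, 6.0]
grip_width: 0.0282
F [ 1.93 -1.44  5.66] M [-0.304 -0.542 -0.056] sd [0.43 0.16 0.34] [0.027 0.012 0.033] p [ 0.6019 -0.1546  0.0091] rot [ 3.141 -0.004  1.861]
[ 0.60194055 -0.15455657  0.02467937]
4.0 d [  2.4   0.  -10. ] r [ 0.001  0.036 -0.001] tcp [ 0.601 -0.152  0.019]
8.0 d [ 3.5 -0.  -9.7] r [ 0.    0.04 -0.  ] tcp [ 0.6   -0.149  0.029]
12.0 d [ 4.5 -0.  -9.4] r [-0.    0.04  0.  ] tcp [ 0.599 -0.146  0.039]
16.0 d [ 5.5 -0.  -8.9] r [-0.    0.04 -0.  ] tcp [ 0.598 -0.142  0.048]
20.0 d [ 6.5  0.  -8.3] r [0.   0.04 0.  ] tcp [ 0.597 -0.137  0.057]
24.0 d [ 7.3  0.  -7.6] r [-0.    0.04 -0.  ] tcp [ 0.595 -0.131  0.066]
28.0 d [ 8.1 -0.  -6.8] r [-0.    0.04 -0.  ] tcp [ 0.593 -0.125  0.075]
32.0 d [ 8.9  0.  -5.9] r [ 0.    0.04 -0.  ] tcp [ 0.591 -0.119  0.083]
36.0 d [ 9.5  0.  -5. ] r [-0.    0.04 -0.  ] tcp [ 0.589 -0.112  0.091]
40.0 d [10. -0. -4.] r [ 0.    0.04 -0.  ] tcp [ 0.587 -0.104  0.098]
```

```bash
python3 -m inch '[{"dx":2.4,"dy":0,"dz":-10,"rx":0,"ry":0.036,"rz":0,"hand":1},{"dx":3.5,"dy":0,"dz":-9.7,"rx":0,"ry":0.04,"rz":0,"hand":1},{"dx":4.5,"dy":0,"dz":-9.4,"rx":0,"ry":0.04,"rz":0,"hand":1},{"dx":5.5,"dy":0,"dz":-8.9,"rx":0,"ry":0.04,"rz":0,"hand":1},{"dx":6.5,"dy":0,"dz":-8.3,"rx":0,"ry":0.04,"rz":0,"hand":1},{"dx":7.3,"dy":0,"dz":-7.6,"rx":0,"ry":0.04,"rz":0,"hand":1},{"dx":8.1,"dy":0,"dz":-6.8,"rx":0,"ry":0.04,"rz":0,"hand":1},{"dx":8.9,"dy":0,"dz":-5.9,"rx":0,"ry":0.04,"rz":0,"hand":1},{"dx":9.5,"dy":0,"dz":-5,"rx":0,"ry":0.04,"rz":0,"hand":1},{"dx":10,"dy":0,"dz":-4,"rx":0,"ry":0.04,"rz":0,"hand":1}]'
python3 - <<'E'
from plan import *
avg(2)
tilt(.57,-.04,r=.07,fn='s12.png')
th=np.radians([44,48,52,56,60,64,68,72]); ph=np.where(th<1.05,-0.6*th/np.radians(60),-0.6+(th-np.radians(60))*1.14)
arc(np.array([.6019,-.1546,.0247]),1.862,-1,th,ph,off=.0156,bias=.0015)
E
```

```text
clock: 42.1
position: [0.5859, -0.1036, 0.0978]
tool_rot: [-3.141, -0.403, 1.861]
force: [1.4, -0.9, -0.5]
grip_width: 0.0285
F [ 0.84 -0.31 -0.64] M [-0.614 -0.182 -0.024] sd [0.53 0.58 0.13] [0.056 0.023 0.018] p [ 0.5859 -0.1032  0.0984] rot [-3.141 -0.405  1.861]
0.0375 18 x [0.5379 0.5532 0.5706] y [-0.0037  0.001   0.0083]
0.0525 35 x [0.5417 0.5572 0.573 ] y [-0.0103 -0.0027  0.0029]
0.0825 26 x [0.5529 0.5836 0.5904] y [-0.0591 -0.0491 -0.0363]
0.0975 70 x [0.5657 0.5831 0.5957] y [-0.075  -0.0637 -0.0555]
0.1125 8 x [0.5824 0.5885 0.595 ] y [-0.0736 -0.0718 -0.0704]
44.0 d [10.5  0.6 -3.5] r [ 0.     0.039 -0.001] tcp [ 0.584 -0.096  0.105]
48.0 d [10.6 -0.  -1.9] r [ 0.    0.04 -0.  ] tcp [ 0.582 -0.088  0.111]
52.0 d [10.8 -0.  -0.8] r [-0.    0.04  0.  ] tcp [ 0.579 -0.079  0.117]
56.0 d [10.8  0.   0.3] r [-0.    0.04  0.  ] tcp [ 0.576 -0.07   0.122]
60.0 d [10.7 -0.   1.4] r [-0.    0.04 -0.  ] tcp [ 0.574 -0.06   0.126]
64.0 d [8.6 0.  2.5] r [ 0.   -0.08  0.  ] tcp [ 0.571 -0.052  0.129]
68.0 d [8.7 0.  2.4] r [ 0.   -0.08 -0.  ] tcp [ 0.569 -0.044  0.131]
72.0 d [8.7 0.  2.3] r [ 0.   -0.08 -0.  ] tcp [ 0.566 -0.035  0.133]
```

View pics/s12.png

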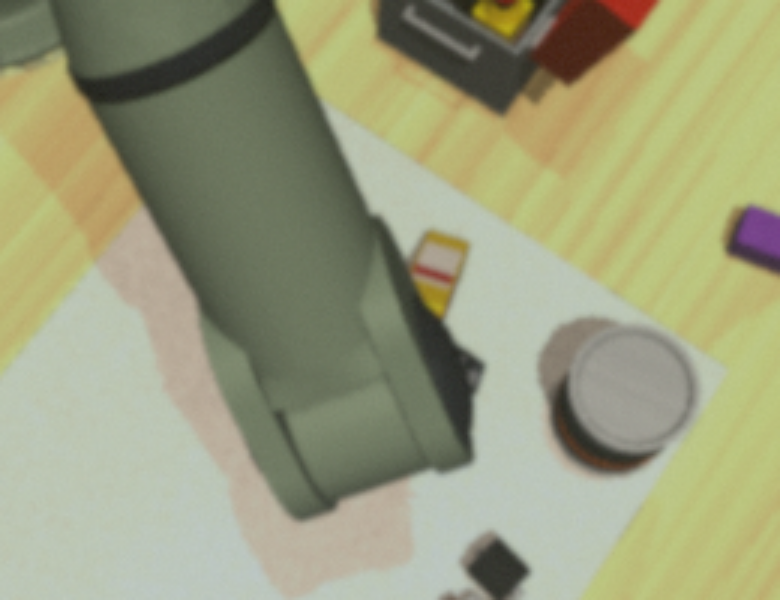

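```bash
python3 -m inch '[{"dx":10.5,"dy":0.3,"dz":-4,"rx":0,"ry":0.04,"rz":0,"hand":1},{"dx":10.6,"dy":0,"dz":-1.9,"rx":0,"ry":0.04,"rz":0,"hand":1},{"dx":10.8,"dy":0,"dz":-0.8,"rx":0,"ry":0.04,"rz":0,"hand":1},{"dx":10.8,"dy":0,"dz":0.3,"rx":0,"ry":0.04,"rz":0,"hand":1},{"dx":10.7,"dy":0,"dz":1.4,"rx":0,"ry":0.04,"rz":0,"hand":1},{"dx":8.6,"dy":0,"dz":2.5,"rx":0,"ry":-0.08,"rz":0,"hand":1},{"dx":8.7,"dy":0,"dz":2.4,"rx":0,"ry":-0.08,"rz":0,"hand":1},{"dx":8.7,"dy":0,"dz":2.3,"rx":0,"ry":-0.08,"rz":0,"hand":1},{"dx":0,"dy":0,"dz":0,"rx":0,"ry":0,"rz":0,"hand":1}]'
python3 - <<'E'
from plan import *
avg(3)
th=np.radians([75,78,81,84,87,90]); ph=-0.6+(th-np.radians(60))*1.14
arc(np.array([.6019,-.1546,.0253]),1.862,-1,th,ph,off=.0156,bias=.0015)
E
```

```text
clock: 43.15
position: [0.5659, -0.0315, 0.1349]
tool_rot: [3.14, -0.36, 1.867]
force: [1.0, -0.7, 5.3]
grip_width: 0.0285
F [ 0.87 -1.88  6.96] M [-0.312 -0.025 -0.039] sd [0.46 1.02 1.18] [0.045 0.052 0.025] p [ 0.5661 -0.0337  0.1344] rot [ 3.141 -0.361  1.864]
75.0 d [ 5.4 -0.4  2.1] r [ 0.001 -0.06   0.001] tcp [ 0.564 -0.029  0.134]
78.0 d [ 6.6 -0.   1.5] r [-0.   -0.06  0.  ] tcp [ 0.562 -0.022  0.135]
81.0 d [ 6.6 -0.   1.5] r [ 0.   -0.06 -0.  ] tcp [ 0.56  -0.016  0.135]
84.0 d [ 6.6 -0.   1.4] r [-0.   -0.06  0.  ] tcp [ 0.558 -0.009  0.135]
87.0 d [ 6.6 -0.   1.4] r [-0.   -0.06 -0.  ] tcp [ 0.556 -0.003  0.134]
90.0 d [ 6.6 -0.   1.3] r [ 0.   -0.06  0.  ] tcp [0.555 0.003 0.133]
```

```bash
python3 -m inch '[{"dx":6,"dy":0,"dz":1.4,"rx":0,"ry":-0.06,"rz":0,"hand":1},{"dx":6.6,"dy":0,"dz":1.4,"rx":0,"ry":-0.06,"rz":0,"hand":1},{"dx":6.6,"dy":0,"dz":1.4,"rx":0,"ry":-0.06,"rz":0,"hand":1},{"dx":6.6,"dy":0,"dz":1.4,"rx":0,"ry":-0.06,"rz":0,"hand":1},{"dx":6.6,"dy":0,"dz":1.4,"rx":0,"ry":-0.06,"rz":0,"hand":1},{"dx":6.6,"dy":0,"dz":1.3,"rx":0,"ry":-0.06,"rz":0,"hand":1},{"dx":0,"dy":0,"dz":0,"rx":0,"ry":0,"rz":0,"hand":1}]'
python3 -c "
from plan import *
avg(3);hang('w18.png')"
```

```text
clock: 44.0
position: [0.5547, 0.0066, 0.1342]
tool_rot: [3.14, -0.001, 1.866]
force: [-1.8, 1.2, 18.0]
grip_width: 0.0288
F [-1.45  0.87 18.23] M [ 0.248  0.372 -0.039] sd [0.32 0.29 0.19] [0.022 0.052 0.018] p [0.5551 0.0047 0.1344] rot [ 3.140e+00 -2.000e-03  1.864e+00]
depth below tcp 0.030 n 810 toolx p95 0.0182 med 0.0177 tooly lo/hi -0.0184 0.0177
depth below tcp 0.050 n 635 toolx p95 0.0194 med 0.0187 tooly lo/hi -0.0186 0.0179
depth below tcp 0.070 n 439 toolx p95 0.0201 med 0.0196 tooly lo/hi -0.0186 0.0179
depth below tcp 0.090 n 358 toolx p95 0.0209 med 0.0204 tooly lo/hi -0.0189 0.0177
depth below tcp 0.110 n 275 toolx p95 0.0216 med 0.0211 tooly lo/hi -0.0184 0.0175
depth below tcp 0.130 n 9441 toolx p95 0.0524 med 0.0216 tooly lo/hi -0.0542 0.0539
```

View pics/w18.png

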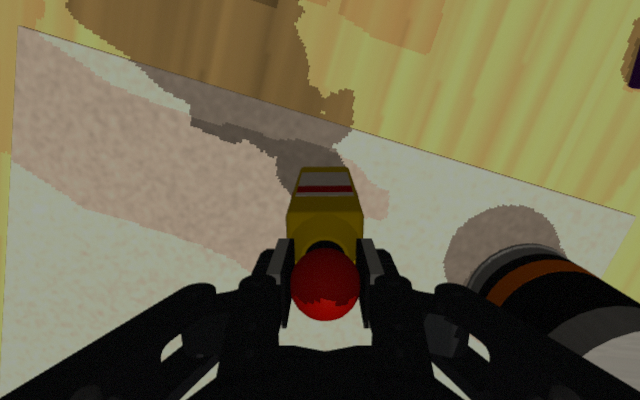

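Upright, foot pressed flat. Lifting and carrying to the front right cell.

```bash
python3 -m inch '[{"dx":0,"dy":0,"dz":-4,"rx":0,"ry":0,"rz":0,"hand":1},{"dx":0,"dy":0,"dz":-10,"rx":0,"ry":0,"rz":0,"hand":1},{"dx":0,"dy":0,"dz":-18,"rx":0,"ry":0,"rz":0,"hand":1},{"dx":0,"dy":0,"dz":-25,"rx":0,"ry":0,"rz":0,"hand":1},{"dx":0,"dy":0,"dz":-25,"rx":0,"ry":0,"rz":0,"hand":1},{"dx":0,"dy":0,"dz":-25,"rx":0,"ry":0,"rz":0,"hand":1},{"dx":0,"dy":0,"dz":-25,"rx":0,"ry":0,"rz":0,"hand":1},{"dx":0,"dy":0,"dz":-22,"rx":0,"ry":0,"rz":0,"hand":1},{"dx":0,"dy":0,"dz":-12,"rx":0,"ry":0,"rz":0,"hand":1},{"dx":0,"dy":0,"dz":-4,"rx":0,"ry":0,"rz":0,"hand":1}]'
python3 - <<'E'
from plan import *
avg(2)
plan([.43,.06,.302],3.1416,16)
E
```

```text
clock: 45.2
position: [0.5549, 0.0028, 0.3046]
tool_rot: [3.14, -0.001, 1.862]
force: [-0.1, -0.9, -2.8]
grip_width: 0.0285
F [ 0.08 -0.27 -2.78] M [-0.018 -0.026  0.005] sd [0.2  0.64 0.01] [0.019 0.04  0.012] p [0.5548 0.0028 0.3043] rot [ 3.141e+00 -1.000e-03  1.862e+00]
rows 16 d mm [ 8.89 -2.27  0.09] rot [ 0.     -0.0001 -0.08  ] total rot deg 73.33
[[0.55, 0.011, 0.303], [0.532, 0.032, 0.303], [0.51, 0.048, 0.303], [0.485, 0.058, 0.303], [0.457, 0.062, 0.302], [0.43, 0.06, 0.302]]
```

```bash
python3 -m inch '[{"dx":4.5,"dy":-1,"dz":0,"rx":0,"ry":0,"rz":-0.04,"hand":1},{"dx":8.9,"dy":-2.3,"dz":0,"rx":0,"ry":0,"rz":-0.08,"hand":1},{"dx":8.9,"dy":-2.3,"dz":0,"rx":0,"ry":0,"rz":-0.08,"hand":1},{"dx":8.9,"dy":-2.3,"dz":0,"rx":0,"ry":0,"rz":-0.08,"hand":1},{"dx":8.9,"dy":-2.3,"dz":0,"rx":0,"ry":0,"rz":-0.08,"hand":1},{"dx":8.9,"dy":-2.3,"dz":0,"rx":0,"ry":0,"rz":-0.08,"hand":1},{"dx":8.9,"dy":-2.3,"dz":0,"rx":0,"ry":0,"rz":-0.08,"hand":1},{"dx":8.9,"dy":-2.3,"dz":0,"rx":0,"ry":0,"rz":-0.08,"hand":1},{"dx":8.9,"dy":-2.3,"dz":0,"rx":0,"ry":0,"rz":-0.08,"hand":1},{"dx":8.9,"dy":-2.3,"dz":0,"rx":0,"ry":0,"rz":-0.08,"hand":1}]'
python3 -m inch '[{"dx":8.9,"dy":-2.3,"dz":0,"rx":0,"ry":0,"rz":-0.08,"hand":1},{"dx":8.9,"dy":-2.3,"dz":0,"rx":0,"ry":0,"rz":-0.08,"hand":1},{"dx":8.9,"dy":-2.3,"dz":0,"rx":0,"ry":0,"rz":-0.08,"hand":1},{"dx":8.9,"dy":-2.3,"dz":0,"rx":0,"ry":0,"rz":-0.08,"hand":1},{"dx":8.9,"dy":-2.3,"dz":0,"rx":0,"ry":0,"rz":-0.08,"hand":1},{"dx":8.9,"dy":-2.3,"dz":0,"rx":0,"ry":0,"rz":-0.08,"hand":1},{"dx":4.5,"dy":-1,"dz":0,"rx":0,"ry":0,"rz":-0.04,"hand":1},{"dx":0,"dy":0,"dz":0,"rx":0,"ry":0,"rz":0,"hand":1}]'
python3 - <<'E'
from plan import *
bot.grab_frame('wrist')
st()
hang()
plan([.410,.184,.302],3.1416,8,show=False)
E
```

```text
clock: 46.3
position: [0.488, 0.0573, 0.3028]
tool_rot: [-3.141, -0.002, 2.627]
force: [-0.5, -0.3, -2.2]
grip_width: 0.0282
clock: 47.1
position: [0.429, 0.0597, 0.3032]
tool_rot: [3.141, -0.001, -3.139]
force: [0.0, 0.4, -2.1]
grip_width: 0.0285
t 47.15 pos [0.4295 0.0598 0.3033] rot [ 3.141e+00 -1.000e-03 -3.141e+00] F [ 0.1 -0.6 -2.6] M [0.01 0.01 0.01] w 0.0284 q [-0.43  0.13  0.17  1.98 -0.03  1.03  1.33]
depth below tcp 0.030 n 768 toolx p95 0.0168 med 0.0164 tooly lo/hi -0.0180 0.0178
depth below tcp 0.050 n 597 toolx p95 0.0175 med 0.0170 tooly lo/hi -0.0180 0.0183
depth below tcp 0.070 n 407 toolx p95 0.0177 med 0.0173 tooly lo/hi -0.0183 0.0184
depth below tcp 0.090 n 343 toolx p95 0.0180 med 0.0177 tooly lo/hi -0.0179 0.0183
depth below tcp 0.110 n 255 toolx p95 0.0182 med 0.0179 tooly lo/hi -0.0177 0.0182
depth below tcp 0.130 n 56 toolx p95 0.0183 med 0.0181 tooly lo/hi -0.0169 0.0177
rows 8 d mm [ 2.47 15.53  0.18] rot [ 0.0001 -0.0001 -0.    ] total rot deg 0.06
```

```bash
python3 -m inch '[{"dx":1,"dy":8,"dz":0,"rx":0,"ry":0,"rz":0,"hand":1},{"dx":2.5,"dy":16,"dz":0,"rx":0,"ry":0,"rz":0,"hand":1},{"dx":2.5,"dy":16,"dz":0,"rx":0,"ry":0,"rz":0,"hand":1},{"dx":2.5,"dy":18,"dz":0,"rx":0,"ry":0,"rz":0,"hand":1},{"dx":2.5,"dy":18,"dz":0,"rx":0,"ry":0,"rz":0,"hand":1},{"dx":2.5,"dy":18,"dz":0,"rx":0,"ry":0,"rz":0,"hand":1},{"dx":2.5,"dy":14,"dz":0,"rx":0,"ry":0,"rz":0,"hand":1},{"dx":2.5,"dy":10,"dz":6,"rx":0,"ry":0,"rz":0,"hand":1},{"dx":1,"dy":6,"dz":14,"rx":0,"ry":0,"rz":0,"hand":1},{"dx":0,"dy":0,"dz":8,"rx":0,"ry":0,"rz":0,"hand":1}]'
python3 - <<'E'
from plan import *
bot.grab_frame('top')
st();hang('w19.png')
E
```

```text
clock: 48.2
position: [0.4098, 0.1845, 0.2746]
tool_rot: [3.141, -0.001, -3.141]
force: [0.7, -0.0, -2.9]
grip_width: 0.0288
t 48.25 pos [0.4096 0.1836 0.2738] rot [-3.141e+00 -2.000e-03 -3.141e+00] F [-0.7 -0.5 -4.5] M [-0.09  0.06 -0.06] w 0.0288 q [-0.61  0.19  0.07  1.99 -0.02  0.97  1.04]
depth below tcp 0.030 n 790 toolx p95 0.0172 med 0.0167 tooly lo/hi -0.0180 0.0179
depth below tcp 0.050 n 609 toolx p95 0.0181 med 0.0175 tooly lo/hi -0.0180 0.0184
depth below tcp 0.070 n 431 toolx p95 0.0184 med 0.0180 tooly lo/hi -0.0181 0.0182
depth below tcp 0.090 n 339 toolx p95 0.0189 med 0.0185 tooly lo/hi -0.0179 0.0183
depth below tcp 0.110 n 256 toolx p95 0.0193 med 0.0189 tooly lo/hi -0.0180 0.0183
depth below tcp 0.130 n 48 toolx p95 0.0194 med 0.0192 tooly lo/hi -0.0171 0.0187
```

View pics/w19.png

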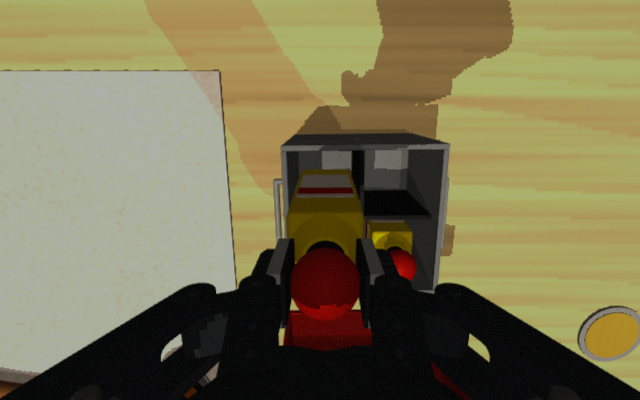

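Wrist view: the foot is centred between the wall at 290 and the partition at 360, and behind the front wall at row 145. Lowering.

```bash
python3 -m inch '[{"dx":0,"dy":0,"dz":10,"rx":0,"ry":0,"rz":0,"hand":1},{"dx":0,"dy":0,"dz":15,"rx":0,"ry":0,"rz":0,"hand":1},{"dx":0,"dy":0,"dz":18,"rx":0,"ry":0,"rz":0,"hand":1},{"dx":0,"dy":0,"dz":18,"rx":0,"ry":0,"rz":0,"hand":1},{"dx":0,"dy":0,"dz":18,"rx":0,"ry":0,"rz":0,"hand":1},{"dx":0,"dy":0,"dz":18,"rx":0,"ry":0,"rz":0,"hand":1},{"dx":0,"dy":0,"dz":18,"rx":0,"ry":0,"rz":0,"hand":1},{"dx":0,"dy":0,"dz":12,"rx":0,"ry":0,"rz":0,"hand":1},{"dx":0,"dy":0,"dz":7,"rx":0,"ry":0,"rz":0,"hand":1},{"dx":0,"dy":0,"dz":2,"rx":0,"ry":0,"rz":0,"hand":1}]'
python3 -c "
from plan import *
avg(2)"
python3 -m inch '[{"dx":0,"dy":0,"dz":1,"rx":0,"ry":0,"rz":0,"hand":1},{"dx":0,"dy":0,"dz":0,"rx":0,"ry":0,"rz":0,"hand":1}]'
python3 -c "
from plan import *
avg(2)"
```

```text
clock: 49.3
position: [0.4103, 0.1835, 0.1394]
tool_rot: [3.141, -0.001, 3.141]
force: [-0.0, 0.4, -1.4]
grip_width: 0.0287
F [-0.21  0.35 -2.45] M [ 0.029 -0.024  0.003] sd [0.2  0.05 1.02] [0.004 0.025 0.002] p [0.4104 0.1836 0.1396] rot [ 3.141 -0.     3.141]
clock: 49.6
position: [0.4106, 0.1839, 0.1393]
tool_rot: [3.14, 0.001, 3.142]
force: [-0.6, 0.8, -2.7]
grip_width: 0.0286
F [-0.15  0.26 -2.51] M [-0.009 -0.007 -0.01 ] sd [0.41 0.5  0.17] [0.005 0.002 0.02 ] p [0.4105 0.184  0.1392] rot [3.14  0.    3.142]
```

```bash
python3 -m inch '[{"dx":0,"dy":0,"dz":1.5,"rx":0,"ry":0,"rz":0,"hand":1},{"dx":0,"dy":0,"dz":1.5,"rx":0,"ry":0,"rz":0,"hand":1},{"dx":0,"dy":0,"dz":0,"rx":0,"ry":0,"rz":0,"hand":1}]'
python3 -c "
from plan import *
avg(2)"
```

```text
clock: 50.0
position: [0.4103, 0.1838, 0.1357]
tool_rot: [3.141, -0.0, 3.142]
force: [0.0, -0.1, -2.6]
grip_width: 0.0286
F [-0.22  0.17 -2.79] M [-0.067  0.007 -0.002] sd [0.23 0.27 0.14] [0.002 0.003 0.005] p [0.4103 0.1838 0.1358] rot [ 3.141 -0.    -3.142]
```

```bash
python3 -m inch '[{"dx":0,"dy":0,"dz":1,"rx":0,"ry":0,"rz":0,"hand":1},{"dx":0,"dy":0,"dz":0,"rx":0,"ry":0,"rz":0,"hand":1}]'
python3 -c "
from plan import *
avg(2)"
python3 -m inch '[{"dx":0,"dy":0,"dz":0.5,"rx":0,"ry":0,"rz":0,"hand":1},{"dx":0,"dy":0,"dz":0,"rx":0,"ry":0,"rz":0,"hand":0.2},{"dx":0,"dy":0,"dz":0,"rx":0,"ry":0,"rz":0,"hand":0},{"dx":0,"dy":0,"dz":0,"rx":0,"ry":0,"rz":0,"hand":-0.1},{"dx":0,"dy":0,"dz":0,"rx":0,"ry":0,"rz":0,"hand":-0.1},{"dx":0,"dy":0,"dz":0,"rx":0,"ry":0,"rz":0,"hand":-0.1}]'
python3 - <<'E'
from plan import *
avg(2); save('wrist','w20.png')
E
```

```text
clock: 50.3
position: [0.4103, 0.1839, 0.1348]
tool_rot: [3.141, -0.0, 3.142]
force: [0.0, -0.0, -2.6]
grip_width: 0.0287
F [-0.1  -0.06 -2.33] M [-0.03   0.002 -0.017] sd [0.12 0.04 0.28] [0.009 0.025 0.019] p [0.4103 0.1838 0.1348] rot [ 3.141 -0.     3.142]
clock: 51.0
position: [0.4104, 0.1839, 0.1344]
tool_rot: [3.141, -0.0, 3.142]
force: [0.8, -0.2, 0.3]
grip_width: 0.0472
F [ 0.16 -0.17 -0.17] M [-0.019 -0.011  0.009] sd [0.66 0.02 0.47] [0.004 0.014 0.036] p [0.4104 0.1839 0.1344] rot [ 3.141 -0.     3.142]
```

View pics/w20.png

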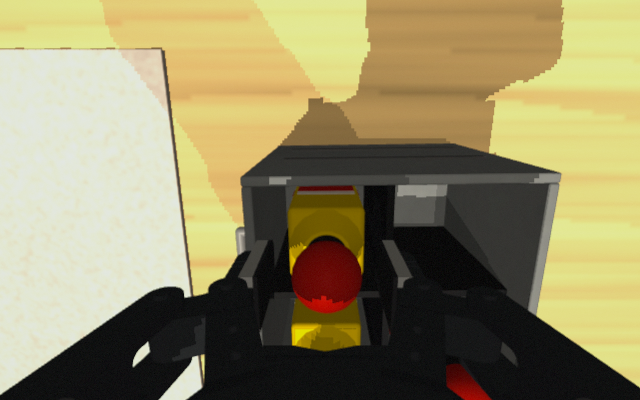

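Wrist view: the third bottle is released and standing in the front right cell, ball at (327,278). Rising and checking everything.

```bash
python3 -m inch '[{"dx":0,"dy":0,"dz":-10,"rx":0,"ry":0,"rz":0,"hand":-0.1},{"dx":0,"dy":0,"dz":-25,"rx":0,"ry":0,"rz":0,"hand":-0.1},{"dx":0,"dy":0,"dz":-35,"rx":0,"ry":0,"rz":0,"hand":-0.1},{"dx":0,"dy":0,"dz":-35,"rx":0,"ry":0,"rz":0,"hand":0.2},{"dx":0,"dy":-15,"dz":-35,"rx":0,"ry":0,"rz":0,"hand":1},{"dx":0,"dy":-30,"dz":-35,"rx":0,"ry":0,"rz":0,"hand":1},{"dx":0,"dy":-40,"dz":-35,"rx":0,"ry":0,"rz":0,"hand":1},{"dx":0,"dy":-40,"dz":-30,"rx":0,"ry":0,"rz":0,"hand":1},{"dx":0,"dy":-40,"dz":-20,"rx":0,"ry":0,"rz":0,"hand":1},{"dx":0,"dy":0,"dz":0,"rx":0,"ry":0,"rz":0,"hand":1}]' 40
python3 - <<'E'
from plan import *
from meas import find
find('top',fn='t4.png'); r,im,d,P=find('scene',fn='s13.png'); st()
cv2.imwrite('pics/s13c.png',cv2.resize(im[0:200,260:520,::-1],(780,600)))
hsv=cv2.cvtColor(im,cv2.COLOR_RGB2HSV);H,S=hsv[...,0],hsv[...,1]
for n in ['scene','top']:
    im,d=bot.grab_frame(n);P=cloud(n,d);hsv=cv2.cvtColor(im,cv2.COLOR_RGB2HSV);H,S=hsv[...,0],hsv[...,1]
    m=((H<9)|(H>171))&(S>120)&(P[...,0]>.52)&(P[...,0]<.7)&(P[...,1]>.12)&(P[...,1]<.32)&(P[...,2]>.13)
    p=P[m]
    for z in np.arange(.14,.32,.02):
        q=p[abs(p[:,2]-z)<.01]
        if len(q)>4: print(n,z.round(2),len(q),'x',np.percentile(q[:,0],[2,50,98]).round(4),'y',np.percentile(q[:,1],[2,98]).round(4))
E
```

```text
clock: 52.15
position: [0.4107, 0.0165, 0.3955]
tool_rot: [3.14, 0.005, 3.135]
force: [0.4, 1.1, -0.5]
grip_width: -0.0002
t 52.25 pos [0.4102 0.0204 0.3931] rot [3.14e+00 1.00e-03 3.14e+00] F [ 0.8  0.9 -0.2] M [ 0.03 -0.03 -0.07] w -0.0002 q [-0.41  0.    0.22  1.88 -0.    1.26  1.38]
scene 0.14 149 x [0.5304 0.536  0.5487] y [0.1481 0.2883]
scene 0.16 46 x [0.5394 0.554  0.5748] y [0.144 0.288]
scene 0.18 40 x [0.5412 0.5544 0.5772] y [0.1452 0.2905]
scene 0.2 32 x [0.546  0.5625 0.5833] y [0.1453 0.2888]
scene 0.22 44 x [0.5528 0.5726 0.5897] y [0.1454 0.2868]
scene 0.24 45 x [0.557  0.5718 0.5962] y [0.1448 0.2873]
scene 0.26 250 x [0.5666 0.601  0.6072] y [0.1465 0.2867]
scene 0.28 692 x [0.5673 0.5836 0.6036] y [0.1476 0.2878]
scene 0.3 29 x [0.5813 0.59   0.591 ] y [0.1859 0.2532]
top 0.26 289 x [0.5803 0.6026 0.6087] y [0.1492 0.2915]
top 0.28 602 x [0.5655 0.5762 0.602 ] y [0.1507 0.2909]
top 0.3 6 x [0.5806 0.5839 0.5894] y [0.2333 0.2568]
```

View pics/s13c.png

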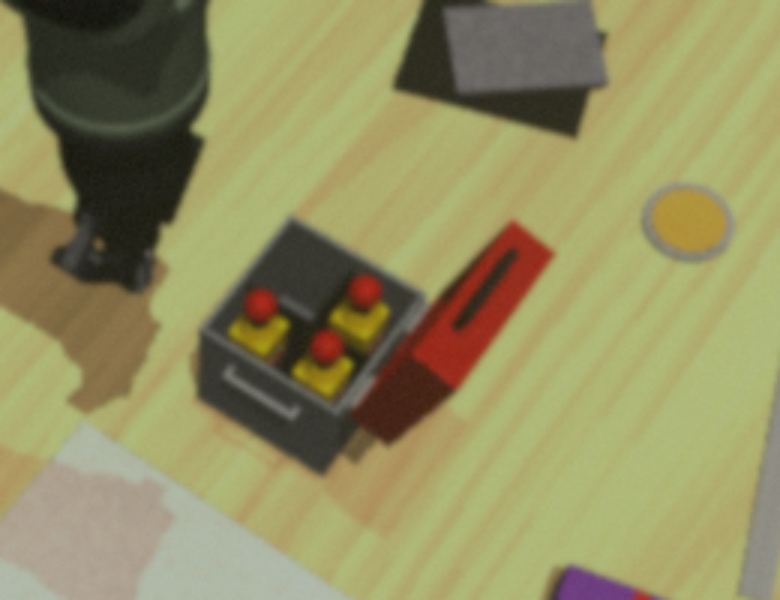

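View pics/t4.png

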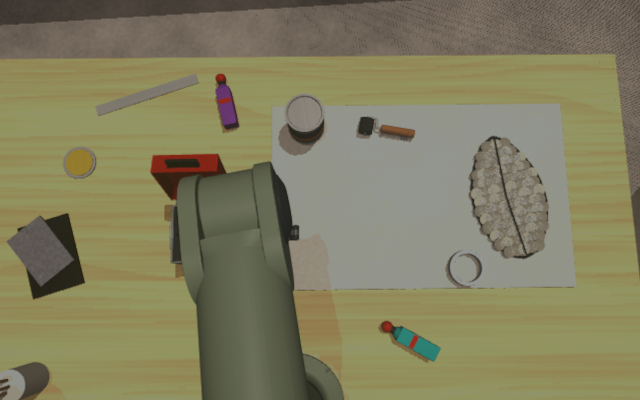

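Scene crop: three bottles stand upright, caps at (262,305), (365,292) and (326,347). No yellow bottle is left on the board, and the tin, tape and roller are where they were. The lid leans back with its tab at (487,290). Now moving behind the lid with closed fingers.

```bash
python3 -m inch '[{"dx":-14,"dy":10,"dz":-3,"rx":0,"ry":0,"rz":0,"hand":1},{"dx":-27,"dy":20,"dz":-3,"rx":0,"ry":0,"rz":0,"hand":1},{"dx":-30,"dy":22,"dz":-3,"rx":0,"ry":0,"rz":0,"hand":1},{"dx":-30,"dy":22,"dz":0,"rx":0,"ry":0,"rz":0,"hand":1},{"dx":-30,"dy":22,"dz":0,"rx":0,"ry":0,"rz":0,"hand":1},{"dx":-30,"dy":22,"dz":0,"rx":0,"ry":0,"rz":0,"hand":1},{"dx":-30,"dy":22,"dz":0,"rx":0,"ry":0,"rz":0,"hand":1},{"dx":-30,"dy":22,"dz":0,"rx":0,"ry":0,"rz":0,"hand":1},{"dx":-28,"dy":20,"dz":0,"rx":0,"ry":0,"rz":0,"hand":1},{"dx":-21,"dy":17,"dz":0,"rx":0,"ry":0,"rz":0,"hand":1}]'
python3 -m inch '[{"dx":0,"dy":0,"dz":20,"rx":0,"ry":0,"rz":0,"hand":1},{"dx":0,"dy":0,"dz":35,"rx":0,"ry":0,"rz":0,"hand":1},{"dx":0,"dy":0,"dz":35,"rx":0,"ry":0,"rz":0,"hand":1},{"dx":0,"dy":0,"dz":35,"rx":0,"ry":0,"rz":0,"hand":1},{"dx":0,"dy":0,"dz":25,"rx":0,"ry":0,"rz":0,"hand":1},{"dx":0,"dy":0,"dz":10,"rx":0,"ry":0,"rz":0,"hand":1},{"dx":0,"dy":0,"dz":0,"rx":0,"ry":0,"rz":0,"hand":1}]'
python3 - <<'E'
from plan import *
st();avg(2); im,d=save('scene','s14.png')
cv2.imwrite('pics/s14c.png',cv2.resize(im[0:200,260:520,::-1],(780,600)))
E
```

```text
clock: 53.35
position: [0.681, 0.2226, 0.3996]
tool_rot: [3.141, -0.002, -3.14]
force: [-0.4, -1.2, 0.2]
grip_width: -0.0002
clock: 54.05
position: [0.6795, 0.2209, 0.2398]
tool_rot: [3.141, -0.003, -3.141]
force: [-0.1, -0.3, 0.8]
grip_width: 0.0
t 54.05 pos [0.6795 0.2209 0.2398] rot [ 3.141e+00 -3.000e-03 -3.141e+00] F [-0.1 -0.3  0.8] M [ 0.   -0.04  0.  ] w 0.0 q [-0.48  0.67  0.15  1.32 -0.11  1.16  1.25]
F [-0.09 -0.76  0.77] M [-0.026 -0.027  0.001] sd [0.05 0.47 0.01] [0.027 0.008 0.   ] p [0.6803 0.2208 0.2415] rot [ 3.141e+00 -1.000e-03 -3.141e+00]
```

View pics/s14c.png

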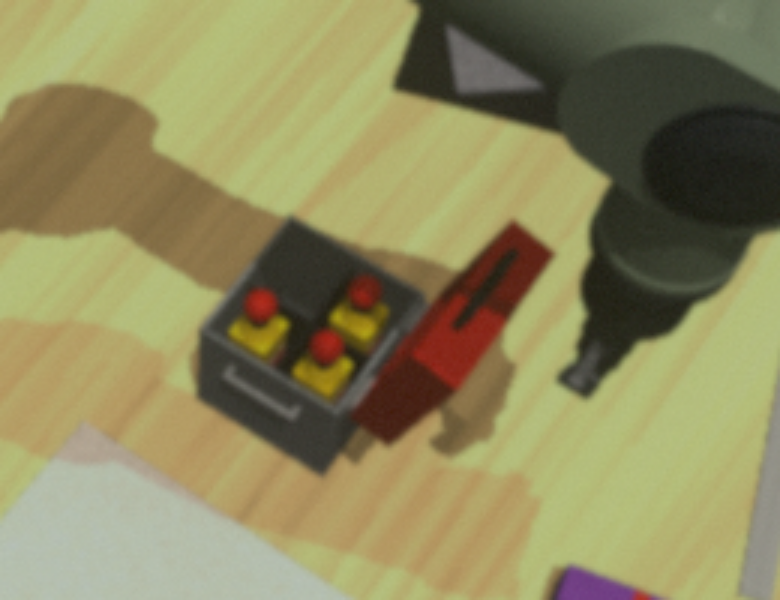

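```bash
python3 -m inch '[{"dx":10,"dy":-1,"dz":3,"rx":0,"ry":0,"rz":0,"hand":1},{"dx":18,"dy":-1,"dz":3,"rx":0,"ry":0,"rz":0,"hand":1},{"dx":14,"dy":0,"dz":0,"rx":0,"ry":0,"rz":0,"hand":1},{"dx":6,"dy":0,"dz":0,"rx":0,"ry":0,"rz":0,"hand":1},{"dx":3,"dy":0,"dz":0,"rx":0,"ry":0,"rz":0,"hand":1},{"dx":3,"dy":0,"dz":0,"rx":0,"ry":0,"rz":0,"hand":1},{"dx":3,"dy":0,"dz":0,"rx":0,"ry":0,"rz":0,"hand":1}]'
python3 -c "
from plan import *
avg(2)"
python3 -m inch '[{"dx":4,"dy":0,"dz":-1,"rx":0,"ry":0,"rz":0,"hand":1},{"dx":4,"dy":0,"dz":-1,"rx":0,"ry":0,"rz":0,"hand":1},{"dx":4,"dy":0,"dz":-1,"rx":0,"ry":0,"rz":0,"hand":1},{"dx":4,"dy":0,"dz":-1,"rx":0,"ry":0,"rz":0,"hand":1}]'
python3 -c "
from plan import *
avg(2)"
```

```text
clock: 54.9
position: [0.6237, 0.2181, 0.2355]
tool_rot: [3.141, 0.0, 3.141]
force: [0.1, 0.7, 0.2]
grip_width: -0.0001
F [0.28 0.66 0.18] M [ 0.014 -0.02  -0.01 ] sd [0.16 0.01 0.05] [0.001 0.049 0.021] p [0.6232 0.2182 0.2354] rot [ 3.141 -0.     3.142]
clock: 55.4
position: [0.6085, 0.218, 0.2404]
tool_rot: [3.14, 0.003, 3.141]
force: [7.7, -0.2, 5.5]
grip_width: -0.0006
F [ 6.66 -0.23  5.51] M [-0.186 -1.193  0.048] sd [1.02 0.07 0.04] [0.053 0.162 0.014] p [0.608  0.218  0.2406] rot [3.140e+00 3.000e-03 3.141e+00]
```

```bash
python3 -m inch '[{"dx":5,"dy":0,"dz":-3,"rx":0,"ry":0,"rz":0,"hand":1},{"dx":5,"dy":0,"dz":-3,"rx":0,"ry":0,"rz":0,"hand":1},{"dx":5,"dy":0,"dz":-3,"rx":0,"ry":0,"rz":0,"hand":1},{"dx":5,"dy":0,"dz":-3,"rx":0,"ry":0,"rz":0,"hand":1},{"dx":5,"dy":0,"dz":-2,"rx":0,"ry":0,"rz":0,"hand":1},{"dx":5,"dy":0,"dz":-2,"rx":0,"ry":0,"rz":0,"hand":1},{"dx":5,"dy":0,"dz":-2,"rx":0,"ry":0,"rz":0,"hand":1},{"dx":0,"dy":0,"dz":0,"rx":0,"ry":0,"rz":0,"hand":1}]'
cat >> plan.py <<'E'
def lid(fn=None):
    im,d=bot.grab_frame('scene');P=cloud('scene',d);hsv=cv2.cvtColor(im,cv2.COLOR_RGB2HSV);H,S=hsv[...,0],hsv[...,1]
    if fn: cv2.imwrite('pics/'+fn,cv2.resize(im[0:200,260:520,::-1],(780,600)))
    m=((H<9)|(H>171))&(S>120)&(P[...,0]>.33)&(P[...,0]<.7)&(P[...,1]>.12)&(P[...,1]<.32)&(P[...,2]>.125)
    p=P[m]; print('red n',len(p),'x',np.percentile(p[:,0],[1,99]).round(3),'z',np.percentile(p[:,2],[1,50,99]).round(3))
E
python3 -c "
from plan import *
avg(2);lid('s15.png')"
```

```text
clock: 56.3
position: [0.5717, 0.2183, 0.2577]
tool_rot: [3.14, -0.0, -3.141]
force: [-0.1, 0.2, -0.1]
grip_width: 0.0
F [-0.46  0.14 -0.14] M [-0.002  0.009  0.028] sd [0.36 0.09 0.08] [0.005 0.021 0.013] p [0.5719 0.2182 0.2576] rot [ 3.140e+00 -1.000e-03 -3.141e+00]
red n 1184 x [0.406 0.568] z [0.149 0.254 0.289]
```

View pics/s15.png

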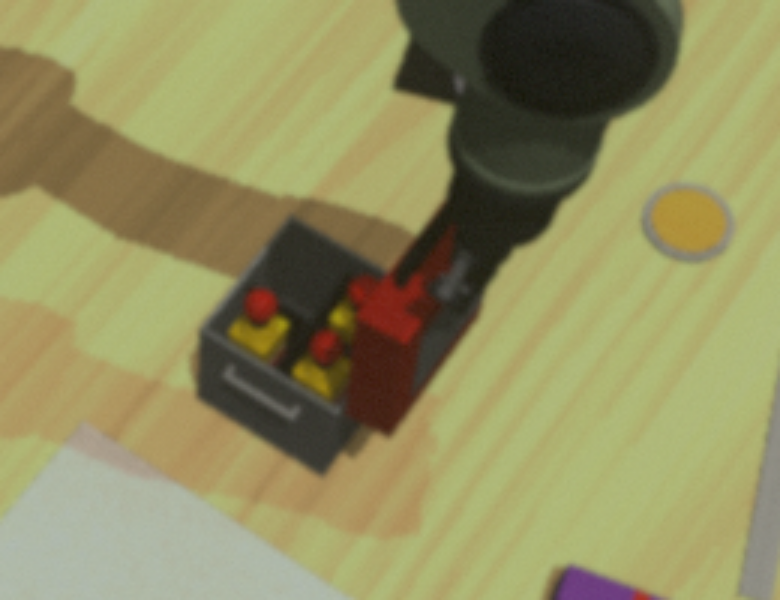

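Scene crop: the lid is now about vertical, with the fingers behind it at (455,275). Continuing down the arc.

```bash
python3 -m inch '[{"dx":5,"dy":0,"dz":-1,"rx":0,"ry":0,"rz":0,"hand":1},{"dx":5,"dy":0,"dz":-1,"rx":0,"ry":0,"rz":0,"hand":1},{"dx":5,"dy":0,"dz":-1,"rx":0,"ry":0,"rz":0,"hand":1},{"dx":5,"dy":0,"dz":-1,"rx":0,"ry":0,"rz":0,"hand":1},{"dx":5,"dy":0,"dz":-1,"rx":0,"ry":0,"rz":0,"hand":1},{"dx":5,"dy":0,"dz":0,"rx":0,"ry":0,"rz":0,"hand":1},{"dx":5,"dy":0,"dz":0,"rx":0,"ry":0,"rz":0,"hand":1}]'
python3 -c "
from plan import *
avg(2);lid()"
python3 -m inch '[{"dx":5,"dy":0,"dz":0,"rx":0,"ry":0,"rz":0,"hand":1},{"dx":5,"dy":0,"dz":0,"rx":0,"ry":0,"rz":0,"hand":1},{"dx":5,"dy":0,"dz":1,"rx":0,"ry":0,"rz":0,"hand":1},{"dx":5,"dy":0,"dz":1,"rx":0,"ry":0,"rz":0,"hand":1},{"dx":5,"dy":0,"dz":1,"rx":0,"ry":0,"rz":0,"hand":1},{"dx":5,"dy":0,"dz":1,"rx":0,"ry":0,"rz":0,"hand":1},{"dx":5,"dy":0,"dz":1,"rx":0,"ry":0,"rz":0,"hand":1}]'
python3 -c "
from plan import *
avg(2);lid('s16.png')"
```

```text
clock: 57.15
position: [0.5372, 0.218, 0.2626]
tool_rot: [3.14, 0.0, 3.142]
force: [4.0, -2.3, 4.2]
grip_width: -0.0003
F [ 3.56 -1.56  3.25] M [-0.302 -0.585  0.04 ] sd [0.48 0.69 0.92] [0.035 0.152 0.001] p [0.5365 0.2181 0.2626] rot [ 3.14  -0.    -3.141]
red n 1512 x [0.407 0.563] z [0.153 0.238 0.29 ]
clock: 58.0
position: [0.5019, 0.218, 0.2572]
tool_rot: [3.141, -0.0, 3.142]
force: [2.9, -1.5, 1.7]
grip_width: -0.0001
F [ 2.25 -0.66  2.01] M [-0.238 -0.336 -0.003] sd [0.62 0.84 0.35] [0.017 0.128 0.028] p [0.5012 0.218  0.257 ] rot [ 3.141e+00 -1.000e-03 -3.141e+00]
red n 1806 x [0.408 0.556] z [0.156 0.226 0.283]
```

View pics/s16.png

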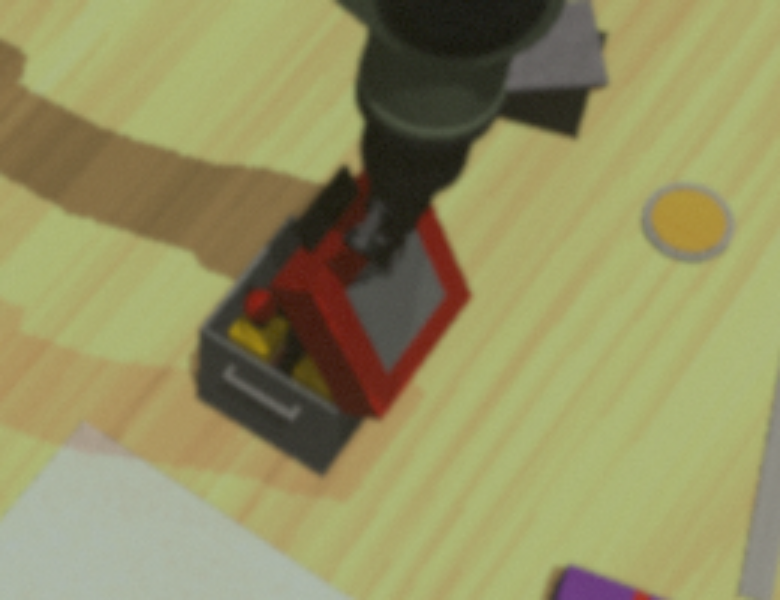

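Scene crop: the lid is about halfway, moving under light force (about 3 N).

```bash
python3 -m inch '[{"dx":5.2,"dy":0,"dz":1.6,"rx":0,"ry":0,"rz":0,"hand":1},{"dx":5.2,"dy":0,"dz":1.8,"rx":0,"ry":0,"rz":0,"hand":1},{"dx":5.2,"dy":0,"dz":2,"rx":0,"ry":0,"rz":0,"hand":1},{"dx":5.2,"dy":0,"dz":2.3,"rx":0,"ry":0,"rz":0,"hand":1},{"dx":5.2,"dy":0,"dz":2.5,"rx":0,"ry":0,"rz":0,"hand":1},{"dx":5.2,"dy":0,"dz":2.8,"rx":0,"ry":0,"rz":0,"hand":1}]'
python3 -c "
from plan import *
avg(2)"
python3 -m inch '[{"dx":4.6,"dy":0,"dz":3,"rx":0,"ry":0,"rz":0,"hand":1},{"dx":4.6,"dy":0,"dz":3.2,"rx":0,"ry":0,"rz":0,"hand":1},{"dx":4.5,"dy":0,"dz":3.5,"rx":0,"ry":0,"rz":0,"hand":1},{"dx":4.5,"dy":0,"dz":3.7,"rx":0,"ry":0,"rz":0,"hand":1},{"dx":4.4,"dy":0,"dz":3.9,"rx":0,"ry":0,"rz":0,"hand":1},{"dx":4.2,"dy":0,"dz":4,"rx":0,"ry":0,"rz":0,"hand":1}]'
python3 -c "
from plan import *
avg(2);lid('s17.png')"
```

```text
clock: 58.75
position: [0.4706, 0.218, 0.2441]
tool_rot: [3.141, -0.0, 3.142]
force: [1.5, -2.0, 2.5]
grip_width: 0.0001
F [ 1.21 -1.31  1.21] M [-0.314 -0.176  0.016] sd [0.25 0.71 1.29] [0.185 0.12  0.013] p [0.4698 0.2181 0.2437] rot [ 3.141e+00 -1.000e-03 -3.141e+00]
clock: 59.45
position: [0.4439, 0.2181, 0.2227]
tool_rot: [3.141, -0.0, -3.141]
force: [-0.8, 0.1, 3.6]
grip_width: 0.0001
F [-0.24  0.17  1.87] M [-0.021  0.097  0.017] sd [0.52 0.07 1.69] [0.087 0.063 0.051] p [0.4431 0.2181 0.2221] rot [ 3.141e+00 -1.000e-03 -3.141e+00]
red n 1797 x [0.402 0.538] z [0.16  0.196 0.237]
```

View pics/s17.png

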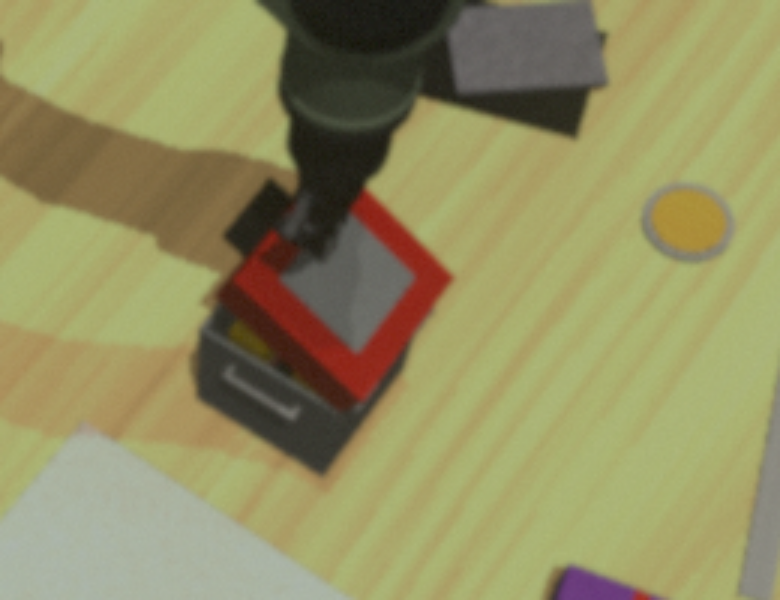

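```bash
python3 -m inch '[{"dx":3.8,"dy":0,"dz":3.5,"rx":0,"ry":0,"rz":0,"hand":1},{"dx":3.6,"dy":0,"dz":3.6,"rx":0,"ry":0,"rz":0,"hand":1},{"dx":3.3,"dy":0,"dz":3.7,"rx":0,"ry":0,"rz":0,"hand":1},{"dx":3,"dy":0,"dz":3.9,"rx":0,"ry":0,"rz":0,"hand":1},{"dx":2.7,"dy":0,"dz":4,"rx":0,"ry":0,"rz":0,"hand":1},{"dx":2.4,"dy":0,"dz":4,"rx":0,"ry":0,"rz":0,"hand":1},{"dx":2,"dy":0,"dz":4,"rx":0,"ry":0,"rz":0,"hand":1}]'
python3 -c "
from plan import *
avg(2)"
python3 -m inch '[{"dx":1.5,"dy":0,"dz":2,"rx":0,"ry":0,"rz":0,"hand":1},{"dx":1.3,"dy":0,"dz":2,"rx":0,"ry":0,"rz":0,"hand":1},{"dx":1.2,"dy":0,"dz":2,"rx":0,"ry":0,"rz":0,"hand":1},{"dx":1,"dy":0,"dz":2,"rx":0,"ry":0,"rz":0,"hand":1},{"dx":1,"dy":0,"dz":2,"rx":0,"ry":0,"rz":0,"hand":1},{"dx":0.8,"dy":0,"dz":2,"rx":0,"ry":0,"rz":0,"hand":1}]'
python3 -c "
from plan import *
avg(2);lid()"
```

```text
clock: 60.3
position: [0.4231, 0.2182, 0.196]
tool_rot: [3.141, -0.001, -3.142]
force: [-1.1, 0.5, 3.3]
grip_width: -0.0
F [-0.69  0.27  1.68] M [0.018 0.161 0.005] sd [0.45 0.27 1.64] [0.069 0.122 0.021] p [0.4228 0.2181 0.1954] rot [ 3.141e+00 -1.000e-03 -3.141e+00]
clock: 61.0
position: [0.4166, 0.2182, 0.1842]
tool_rot: [3.141, -0.0, -3.142]
force: [0.4, -0.5, 2.2]
grip_width: -0.0003
F [ 0.61 -0.53  1.08] M [ 0.015 -0.038  0.003] sd [0.22 0.02 1.07] [0.005 0.061 0.032] p [0.4164 0.2181 0.1839] rot [ 3.141e+00 -1.000e-03 -3.142e+00]
red n 1815 x [0.379 0.522] z [0.143 0.177 0.189]
```

Ten millimetres remain. Finishing slowly until the rim takes the load.

```bash
python3 -m inch '[{"dx":0.6,"dy":0,"dz":1.5,"rx":0,"ry":0,"rz":0,"hand":1},{"dx":0.5,"dy":0,"dz":1.5,"rx":0,"ry":0,"rz":0,"hand":1},{"dx":0.4,"dy":0,"dz":1.5,"rx":0,"ry":0,"rz":0,"hand":1},{"dx":0.3,"dy":0,"dz":1.2,"rx":0,"ry":0,"rz":0,"hand":1},{"dx":0.2,"dy":0,"dz":1,"rx":0,"ry":0,"rz":0,"hand":1},{"dx":0,"dy":0,"dz":1,"rx":0,"ry":0,"rz":0,"hand":1},{"dx":0,"dy":0,"dz":0,"rx":0,"ry":0,"rz":0,"hand":1}]'
python3 -c "
from plan import *
avg(2)"
python3 -m inch '[{"dx":0,"dy":0,"dz":1,"rx":0,"ry":0,"rz":0,"hand":1},{"dx":0,"dy":0,"dz":1,"rx":0,"ry":0,"rz":0,"hand":1},{"dx":0,"dy":0,"dz":0,"rx":0,"ry":0,"rz":0,"hand":1}]'
python3 -c "
from plan import *
avg(2);lid()"
```

```text
clock: 61.85
position: [0.4148, 0.2182, 0.1765]
tool_rot: [3.141, -0.0, -3.142]
force: [0.7, 0.3, 0.1]
grip_width: 0.0002
F [0.65 0.16 0.12] M [ 0.001 -0.023  0.003] sd [0.05 0.11 0.02] [0.014 0.004 0.008] p [0.4149 0.2182 0.1766] rot [3.141 0.    3.142]
clock: 62.25
position: [0.4148, 0.2182, 0.1745]
tool_rot: [3.141, -0.0, 3.142]
force: [-0.3, -0.0, -0.3]
grip_width: -0.0004
F [-0.25  0.24 -0.57] M [ 0.047  0.018 -0.008] sd [0.02 0.27 0.28] [0.017 0.024 0.027] p [0.4148 0.2182 0.1746] rot [ 3.141 -0.    -3.142]
red n 1825 x [0.374 0.52 ] z [0.136 0.173 0.179]
```

```bash
python3 -m inch '[{"dx":0,"dy":0,"dz":1,"rx":0,"ry":0,"rz":0,"hand":1},{"dx":0,"dy":0,"dz":0,"rx":0,"ry":0,"rz":0,"hand":1}]'
python3 -c "
from plan import *
avg(2)"
python3 -m inch '[{"dx":0,"dy":0,"dz":1,"rx":0,"ry":0,"rz":0,"hand":1},{"dx":0,"dy":0,"dz":0,"rx":0,"ry":0,"rz":0,"hand":1}]'
python3 -c "
from plan import *
avg(2);lid('s18.png')"
```

```text
clock: 62.6
position: [0.4148, 0.2182, 0.174]
tool_rot: [3.14, 0.0, 3.141]
force: [-3.4, -1.5, 11.0]
grip_width: -0.0001
F [-3.33 -1.26 10.44] M [-0.318  0.67  -0.004] sd [0.07 0.19 0.61] [0.032 0.004 0.046] p [0.4149 0.2182 0.174 ] rot [3.14  0.    3.141]
clock: 62.9
position: [0.4149, 0.2183, 0.1738]
tool_rot: [3.14, 0.0, 3.141]
force: [-9.8, -4.4, 32.3]
grip_width: -0.0001
F [-9.55 -4.82 32.14] M [-1.062  2.032 -0.054] sd [0.25 0.41 0.14] [0.042 0.006 0.013] p [0.4149 0.2183 0.1738] rot [3.14  0.    3.141]
red n 1837 x [0.374 0.52 ] z [0.136 0.173 0.178]
```

View pics/s18.png

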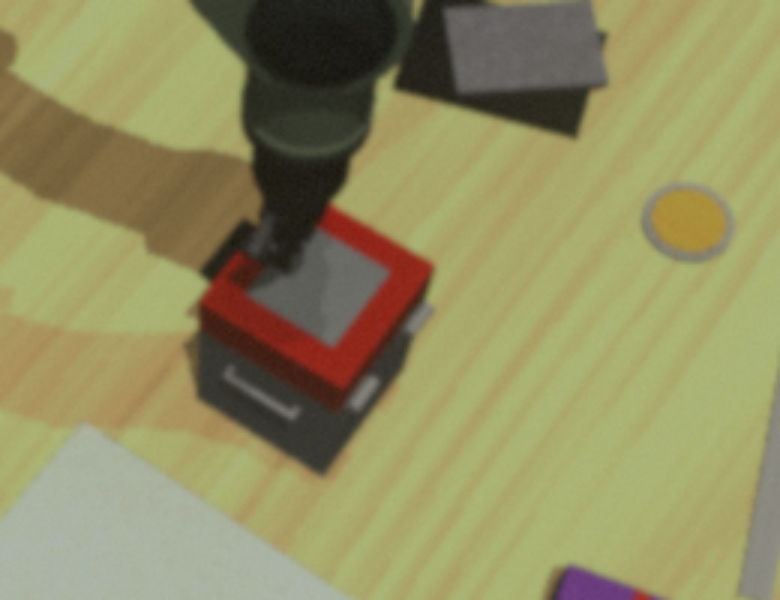

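Hard stop at z = 174 mm, which is the height expected with the lid shut (130 + 44). Backing off straight up and checking.

```bash
python3 -m inch '[{"dx":0,"dy":0,"dz":-2.5,"rx":0,"ry":0,"rz":0,"hand":1},{"dx":0,"dy":0,"dz":-8,"rx":0,"ry":0,"rz":0,"hand":1},{"dx":0,"dy":0,"dz":-20,"rx":0,"ry":0,"rz":0,"hand":1},{"dx":0,"dy":0,"dz":-35,"rx":0,"ry":0,"rz":0,"hand":1},{"dx":0,"dy":-10,"dz":-35,"rx":0,"ry":0,"rz":0,"hand":1},{"dx":0,"dy":-30,"dz":-35,"rx":0,"ry":0,"rz":0,"hand":1},{"dx":0,"dy":-40,"dz":-20,"rx":0,"ry":0,"rz":0,"hand":1},{"dx":0,"dy":-40,"dz":0,"rx":0,"ry":0,"rz":0,"hand":1},{"dx":0,"dy":-40,"dz":0,"rx":0,"ry":0,"rz":0,"hand":1},{"dx":0,"dy":-30,"dz":0,"rx":0,"ry":0,"rz":0,"hand":1}]'
python3 - <<'E'
from plan import *
from meas import find
st(); lid('s19.png')
r,im,d,P=find('top',fn='t5.png')
for n in ['scene','top']:
    im,d=bot.grab_frame(n);P=cloud(n,d)
    m=(abs(P[...,1]-.219)<.03)&(P[...,2]>.155)&(P[...,2]<.22)&(d>0)
    for a,b in [(.38,.41),(.43,.46),(.48,.51)]:
        k=m&(P[...,0]>a)&(P[...,0]<b); print(n,a,k.sum(),np.median(P[k][:,2]).round(4) if k.sum() else None)
    for t in ['tin','tape','roller']:
        for q in bot.trace(n,t)[:1]:
            mm=q['region']&(d>0); print(t,round(q['score'],2),np.median(P[mm],0).round(3))
E
```

```text
clock: 64.05
position: [0.4144, 0.0257, 0.3286]
tool_rot: [3.14, 0.001, 3.14]
force: [1.0, 0.9, -0.3]
grip_width: -0.0001
t 64.05 pos [0.4144 0.0257 0.3286] rot [3.14e+00 1.00e-03 3.14e+00] F [ 1.   0.9 -0.3] M [ 0.01 -0.01  0.03] w -0.0001 q [-0.48  0.06  0.29  1.99 -0.02  1.09  1.39]
red n 2166 x [0.363 0.52 ] z [0.136 0.173 0.178]
scene 0.38 235 0.174
scene 0.43 241 0.1745
scene 0.48 247 0.1741
tin 0.64 [ 0.757 -0.052  0.12 ]
tape 0.73 [ 0.347 -0.471  0.03 ]
roller 0.57 [ 0.744 -0.253  0.037]
top 0.38 34 0.1741
top 0.43 8 0.1759
top 0.48 0 None
tin 0.74 [ 0.743 -0.038  0.119]
tape 0.94 [ 0.352 -0.465  0.029]
roller 0.75 [ 0.736 -0.249  0.035]
```

View pics/s19.png

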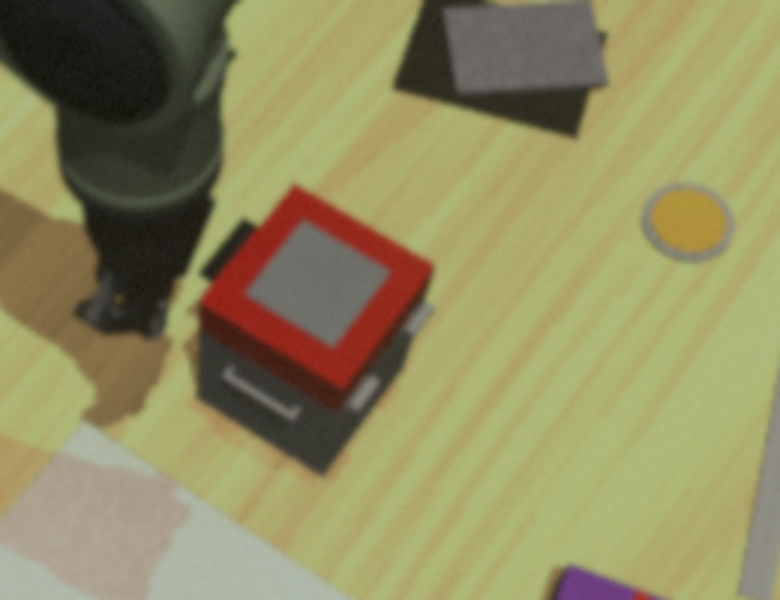

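View pics/t5.png

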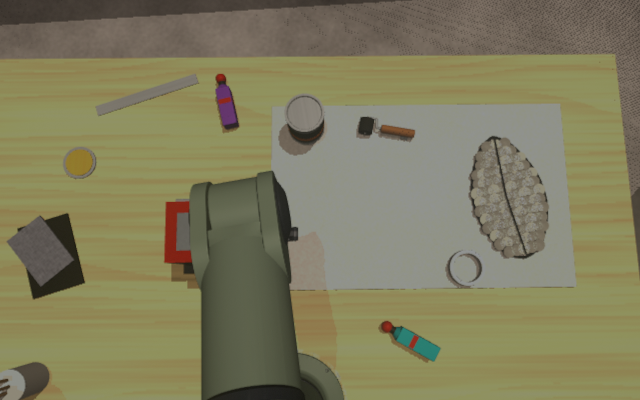

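The lid is level front to back at 174 mm, so it is fully shut. The board is clear of yellow bottles, and the bystanders and look-alikes haven't moved. Handing in.

```bash
python3 -c "
from workcell import bot
print(bot.job_done())"
```

```text
the job is handed in; nothing more can be done
None
```

All three yellow bottles present at the start are standing cap up in the case, the lid is shut, and the job was handed in at about 64 s of the 210 s. Each bottle was gripped by its cap, tipped up about its foot and placed in cell 2, 1 or 3.

**Last checks**
- **Bottles:** just before the lid closed, the scene picture showed all three upright in the case, and no yellow bottle was left on the board.
- **Lid:** it was walked down in small steps. Its top reads 174 mm at the front, middle and rear, which is the shut height.
- **Bystanders:** the tin, tape, seam roller and both look-alikes are where they were.

**What was not perfect**
- **First bottle's foot:** from about 72° tilt to upright, the wrist force showed roughly the bottle's full weight. Its foot was probably about 1 mm off the board then, before I pressed it back down. The other two stayed loaded on the foot at each force check.
- **First bottle dragged:** I slid it about 20 mm along the board at half tilt to clear its neighbour.
- **Pressing on the lid:** the final press to confirm it was shut reached about 32 N through the fingertips.

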